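# Pack the metal lids down in the drawer press

### The arm

A 6-joint arm with a two-finger parallel gripper is mounted at the origin on the work surface. World frame = base frame: x ahead of the robot, y to its left, z up, the work surface at z = 0. Lengths are in m, angles in rad, forces in N, time in s.
With the tool pointing down it reaches from about 0.35 to 0.775 m from the base axis. Payload 5.5 kg.
Tool frame: the origin (TCP) lies midway between the tips of the shut fingers; the grasp point (between the pads) lies 19 mm behind it (env.tcp_to_grasp is the distance from the TCP to the grasp point, in m); z points along the fingers, y is the direction in which the jaws open and shut (so a half turn about z gives the same grasp; the last joint's range is limited). The gripper opens to 85 mm and grips with 20 to 120 N. Pads are 22 mm wide; open, the fingers measure 114 mm over their backs; the gripper's body (76 mm by 85 mm) begins 54 mm behind the grasp point. The pads swing forward as they close: fully open they stand 13 mm farther back than shut.
Start: joints at [1.104, 0.313, 0.046, 1.304, 0, 1.431], TCP at [0.185, 0.545, 0.192] pointing down, gripper open.
Joint ranges: [-2.76, 2.76], [-0.86, 1.69], [-1.03, 1.26], [-2.2, 2.34], [-1.47, 1.5], [-3.14, 3.14]. Speed limits (rad/s): [2.57, 2.57, 3.14, 3.14, 3.14, 3.14].

### API

Orientations are given as a unit quaternion [w, x, y, z].
In Python, from workcell import get_state, viewer, hand_in, finder, env gives the robot as it stands.
- The arm moves only by the tool arm_command, never from a script. Its argument "motion" is a list of rows, each an object of numbers: "x", "y", "z": the shift along the tool's x, y, z in mm; "rx", "ry", "rz": the turn, a rotation vector about the tool's x, y, z in degrees; "hand": the closure, from -1 (fully open) to 1 (shut). A call has 1 to 10 rows; each row is the pose to reach, as a shift and turn from the pose commanded when the call began, along the tool's axes at that moment; what a row does not reach only later rows make up. A row lasts 1/8 s, in which the tool goes at most 62.5 mm and 10.7 degrees, less where a joint would pass 70% of its speed; a pose out of reach is approached as far as the arm can. A call with a gripper value outside its range is refused whole. The fingers move at their own pace and stop on an object; "force" is the grip in N (left out, the last holds). Time passes only in rows, so rows that repeat a pose let the fingers close. It gives the time, the measured TCP pose, the force and the opening at its end, in the units of the state.
- get_state(): the state, without advancing time (a new reading comes with each control period).
- viewer.read_camera(name): name is "scene" or "side" or "wrist"; returns a dict with "image" (384x512x3 uint8, red, green, blue), "z_map" (384x512 float32, m along the optical axis (not along the pixel's ray), 0 where there is no reading), "intrinsics" (3x3 intrinsics, pixels), "rvec" (rotation vector, rad) and "tvec" (3), from world to camera coordinates, as OpenCV has them. Camera axes: x right, y down, z forward; pixel columns grow to the right and rows downward; lengths in m; the calibration is good to about 2 mm. A picture is of the moment at which its call begins.
- hand_in(): hands the job in, once; it reports no verdict.
Trained networks look in a picture, given as the dict that the camera call returned (one of the last four; its "shot" number tells which), for a name from the list of things; names that differ only in an ending like _2 or _b are one class to them, and where a whole thing is asked for, a point or a joint stands for the part that bears it (a point fixed in the world has none). Each returns a list of dicts, best first, with "score" (0 to 1); they miss things now and then, are a little off and sometimes report something else, mostly with a low value. They report only what shows in the picture. A call takes as long as a camera call. They do not tell look-alikes from the thing itself.
- finder.find_in(picture, query): "at" ([column, row] in pixels, amid what is visible of it).
- finder.masks_of(picture, query): "region" (384x512 bool, what is visible of it) and "at" ([column, row] in pixels, amid what is visible of it).
The state is a dict: "clock": time; "joint_pos": joint angles; "qvel": joint speeds; "tau": joint torques, N m; "tcp_pos": TCP position; "orientation": TCP orientation; "wrist_force": force on the tool from outside, world axes, zero at the start; "ft_torque": the same for the moment, N m; "finger_gap": finger opening in m.
Only numpy, scipy, OpenCV 4.12 (cv2) and the standard library are available. Lean on these libraries where they do the work, as an engineer would, in place of code of your own. Each camera call takes 0.05 s, during which the arm holds its last target.

### The job

Put every loose metal lid on the bench into the drawer of the grey drawer press, lying flat, push the drawer fully home, then press the red palm plunger down to its stop to pack them and let it come up again. The drawer may or may not be held by its catch, and only pulling it will tell: if it will not come, a quarter turn of the black knob frees it. Leave the bottles, the jar, the mug, the yellow plastic cap and the other odds and ends where they are.

Things in the scene. Friction and masses are not known exactly. Their poses are not given: they have to be found in the camera images.
- press: bench drawer press for metal packaging: grey steel housing, 320 mm wide, 220 deep, 120 high, fixed. Origin on the bench under its centre; x points from the front (blue drawer front) to the back, y across, z up. Front edge of its top at x = -110 mm. The drawer opens towards -x; on top are a red palm plunger (x -45, y 0) and the black catch knob (x -75, y -137)
- press_knob (a point): middle of the drawer's catch knob: round, black, fluted, 38 mm across, 3 to 29 mm above the top of the press; upright axis; this point is 17 mm above that top and does not turn with the knob. Its hidden bolt holds the drawer or leaves it free; no mark shows which. A quarter turn either way frees a held drawer; turning it when the drawer is free may lock it. Turns with 0.05 N m, stays put, 235 degrees between stops
- drawer (a joint): how far the drawer is out, m: 0 = fully home, 0.16 = out at its stop. Drag about 2 N; stays where it is left. If the catch holds it, it gives only about 2 mm and stops dead
- drawer_handle (a point): middle of the drawer's steel bar handle: round bar 11 mm thick, 130 mm long (along y), 94 mm above the bench, its middle line 30 mm in front of the drawer's front panel, whose top is 100 mm above the bench. Moves with the drawer, axes as the press
- drawer_floor (a point): centre of the drawer's inner floor, 14 mm above the bench; moves with the drawer, axes as the press. Inner space: x -95 to +95 mm, y -118 to +118 mm; side walls 42 mm high above the floor, front panel 86 mm. With the drawer right out the floor from x = -95 to +64 mm is open from above, the rest is under the housing
- plunger (a joint): how far the palm plunger is pressed, m: 0 = up, 0.032 = at its stop. A spring returns it: about 4 N to start, 11 N at the stop. It carries a flat ram plate in the housing above the shut drawer; at the stop the plate is 34 mm above the drawer floor, so lids lying flat, one or two deep, do not hinder it
- plunger_top (a point): centre of the top of the plunger's red mushroom head (66 mm across), 183 mm above the bench when up; moves with the plunger
- lid_red: metal lid, may be absent: red twist-off jam jar lid with a thin gold bead round its lower edge, 58 mm across, 15 mm thick, about 30 g, lying flat on the bench at the start; a closed disc for gripping. Origin: the middle of the disc (half its thickness above what it lies on), z along its axis
- lid_gold: metal lid, may be absent: gold-coloured twist-off jam jar lid, 56 mm across, 16 mm thick, about 30 g, lying flat on the bench at the start; a closed disc for gripping. Origin: the middle of the disc (half its thickness above what it lies on), z along its axis
- lid_tin: metal lid, may be absent: bare silvery plug lid of a tin, with a flange, 58 mm across, 13 mm thick, about 30 g, lying flat on the bench at the start; a closed disc for gripping. Origin: the middle of the disc (half its thickness above what it lies on), z along its axis
- lid_blue: metal lid, may be absent: blue twist-off jam jar lid with a thin gold bead, 54 mm across, 15 mm thick, about 30 g, lying flat on the bench at the start; a closed disc for gripping. Origin: the middle of the disc (half its thickness above what it lies on), z along its axis
- lid_green: metal lid, may be absent: green twist-off jam jar lid with a thin gold bead, 52 mm across, 14 mm thick, about 30 g, lying flat on the bench at the start; a closed disc for gripping. Origin: the middle of the disc (half its thickness above what it lies on), z along its axis
- lid_dark: metal lid, may be absent: dark grey twist-off jam jar lid with a thin gold bead, 54 mm across, 15 mm thick, about 30 g, lying flat on the bench at the start; a closed disc for gripping. Origin: the middle of the disc (half its thickness above what it lies on), z along its axis
- beer_bottle: bystander, leave alone: brown glass bottle, 62 mm across, 230 mm tall. Origin: centre of its underside
- ketchup: bystander, leave alone: red squeezed plastic ketchup bottle with white snap cap, 62 mm across, 182 mm tall. Origin: centre of its underside
- screw_jar: bystander, leave alone: clear screw-top jar, 68 mm across, 85 mm tall, with a steel-coloured cap that stays on it. Origin: centre of its underside
- snap_cap: bystander, leave alone: yellow PLASTIC snap cap with a small nozzle, 37 mm across, 24 mm tall: not metal, so it stays where it is. Origin: middle of its cylinder
- tape_roll: bystander, leave alone: grey roll of tape lying flat, 100 mm across, 25 mm high. Origin: centre of its underside
- mug: bystander, leave alone: blue mug, 80 mm across, 92 mm tall. Origin: centre of its underside
- screwdriver: bystander, leave alone: screwdriver with orange handle, lying flat
Things that resemble listed ones, but are neither listed nor needed, are in the scene too. Of the things like the lid_gold, leave any that is pink or purple; of the rest the larger one is meant.

How it is judged:
By the outcome, as a careful person would: the job done as asked, in the order asked, and still so for the second after the job is handed in, with the robot touching nothing.
Of lid_red, lid_gold, lid_tin, lid_blue, lid_green, lid_dark only 4 to 6 are there at a start; the rules pass over those that are not, and their reading is None.
At some moment in a run one of lid_red, lid_gold, lid_tin, lid_blue, lid_green, lid_dark may be knocked a few centimetres aside while the robot is not near it.
Once in a run the grip may slacken for a moment while it holds something.
It also fails if it takes over 210 s, if anything falls off the work surface, if the arm or the gripper's body presses on something with over 40 N, if the wrist force passes 120 N, or if a joint passes its speed limit or range.

## Working session

There is one attempt and no reset: what is moved stays moved. The work goes in short steps, Python scripts to look and compute and a tool call to move; the robot and the scene stay as the last step left them, time stands still between calls to the robot, and variables do not carry over. Pictures are saved under pics/ and viewed, and the job is handed in when it is done.

Besides the shell and the picture viewer there is one more tool, called after ">>>" by a JSON object that holds its "method" and its "body". arm_command: Moves the arm, as the interface text tells. Its arguments: {"type":"object","properties":{"motion":{"type":"array","items":{"type":"object","properties":{"x":{"type":"number"},"y":{"type":"number"},"z":{"type":"number"},"rx":{"type":"number"},"ry":{"type":"number"},"rz":{"type":"number"},"hand":{"type":"number"}}}},"force":{"type":"number"}},"required":["motion"]}

```bash
ls; mkdir -p pics
python3 - <<'E'
from workcell import get_state, viewer, finder, env
import cv2
print(get_state()); print(env.tcp_to_grasp)
for n in ["scene","side","wrist"]:
    p=viewer.read_camera(n); cv2.imwrite(f"pics/a_{n}.png",cv2.resize(p["image"][:,:,::-1],(800,600),interpolation=cv2.INTER_CUBIC))
    print(n,p["rvec"],p["tvec"],p["intrinsics"].tolist())
E
```

```text
pics
{'clock': 0.0, 'joint_pos': array([1.10441240e+00, 3.14007949e-01, 4.49749246e-02, 1.30360256e+00,
       1.27738684e-05, 1.43124029e+00]), 'qvel': array([-0.00082228, -0.00065699,  0.00147505,  0.00063493,  0.00061194,
       -0.00038368]), 'tau': array([-9.24361558e-06, -4.80617881e+01,  2.98538071e+01,  1.91250688e-02,
       -2.69856246e-04,  6.60146071e-08]), 'tcp_pos': array([0.1843136 , 0.54404131, 0.19110299]), 'orientation': array([-2.80472793e-04,  1.62687551e-01,  9.86677209e-01, -8.75837620e-04]), 'wrist_force': array([-0.79209303,  0.60292148,  0.56112717]), 'ft_torque': array([ 0.00855279, -0.01377902,  0.05382055]), 'finger_gap': 0.08540702579909033}
0.0187
scene [ 0.82492703  2.62143506 -1.00604627] [ 0.46850827 -0.15021009  1.65482568] [[376.57300284029543, 0.0, 260.6944014005889], [0.0, 376.57300284029543, 193.20718052040763], [0.0, 0.0, 1.0]]
side [ 2.28297294 -0.81449084  0.28944117] [-0.42575727  0.36331452  1.07055058] [[385.2557130753744, 0.0, 259.07608192712956], [0.0, 385.2557130753744, 183.89060988836263], [0.0, 0.0, 1.0]]
wrist [-2.323866   -1.66808282 -0.2741195 ] [-0.5729097  -0.04123717  0.38117564] [[317.5141560330543, 0.0, 254.07928238290486], [0.0, 317.5141560330543, 186.68238649903122], [0.0, 0.0, 1.0]]
```

View pics/a_scene.png

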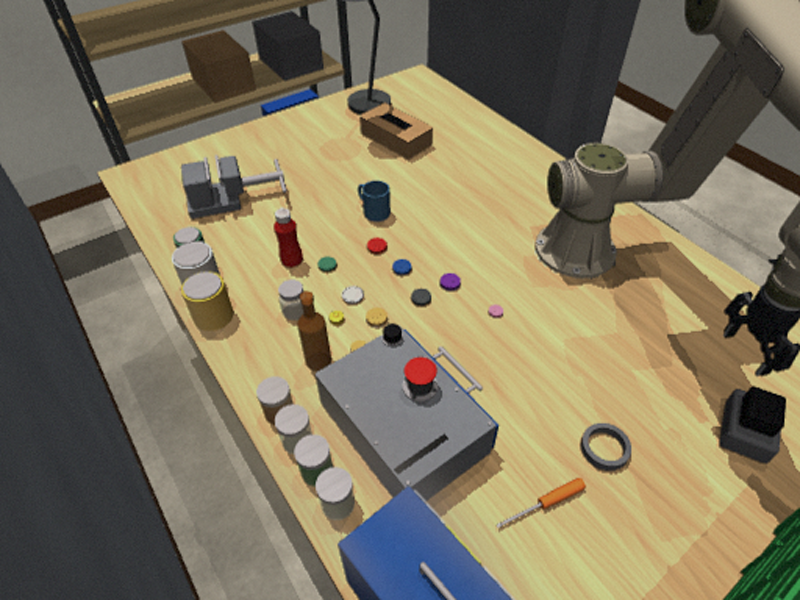

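View pics/a_side.png

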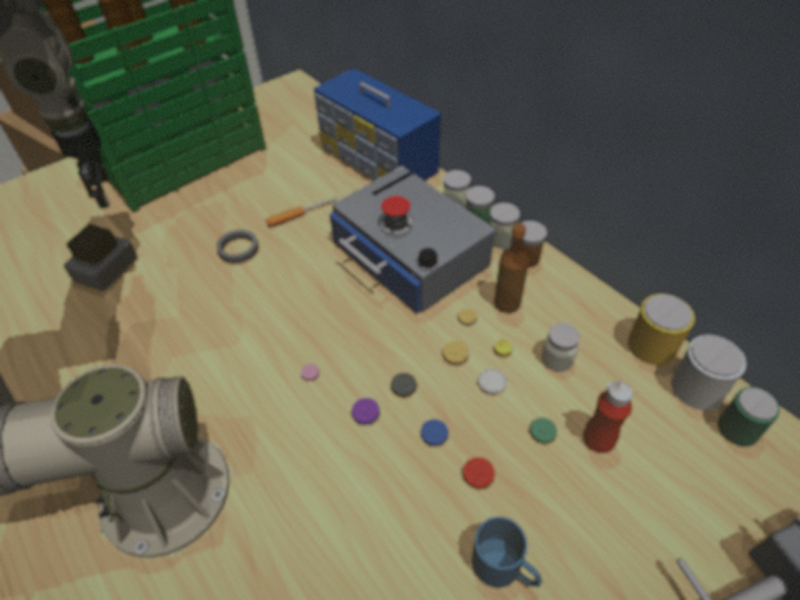

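View pics/a_wrist.png

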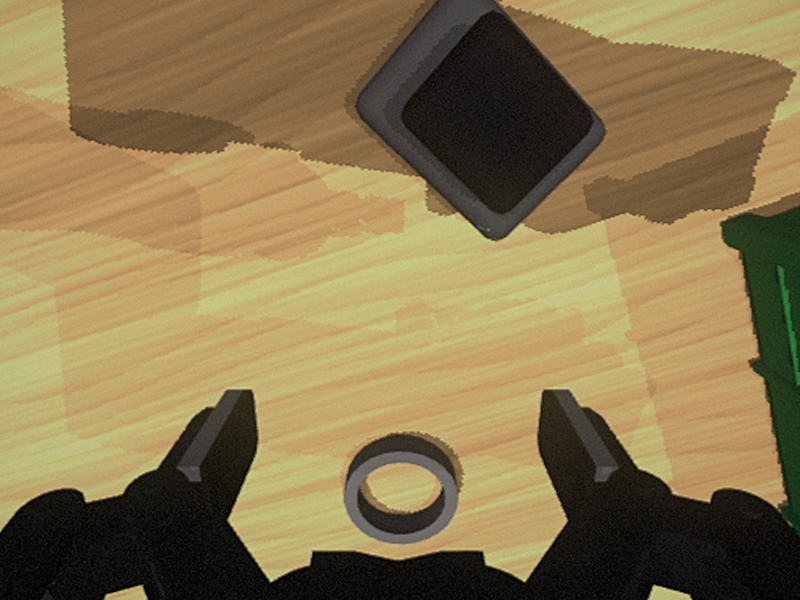

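The scene view (800x600 image) shows these lid candidates:
- red (377,245), blue (401,267), green (327,264), dark (421,297), tin (353,295)
- gold, large (377,316) or small (360,347)
- decoys: purple (450,281), pink (496,311) and the yellow plastic cap (336,317)

The press is at (410,400), with its handle facing the robot.

```bash
cat > h.py <<'E'
from workcell import get_state, viewer, finder, env
import cv2, numpy as np
from scipy.spatial.transform import Rotation as Rn
def cam(n): return viewer.read_camera(n)
def ext(p):
    R=Rn.from_rotvec(np.ravel(p["rvec"])).as_matrix(); return R,np.ravel(p["tvec"])
def ray(p,uv):
    R,t=ext(p); K=p["intrinsics"]; d=R.T@np.linalg.inv(K)@np.array([uv[0],uv[1],1.]); return -R.T@t,d
def on_z(p,uv,z):
    o,d=ray(p,uv); return o+d*(z-o[2])/d[2]
def cloud(p):
    R,t=ext(p); K=p["intrinsics"]; z=p["z_map"]; v,u=np.mgrid[:z.shape[0],:z.shape[1]]
    P=np.stack([(u-K[0,2])/K[0,0]*z,(v-K[1,2])/K[1,1]*z,z],-1)
    W=(P-t)@R; W[z<=0]=np.nan; return W
def proj(p,X):
    R,t=ext(p); c=R@np.asarray(X)+t; q=p["intrinsics"]@c; return q[:2]/q[2]
def save(p,name,box=None,s=None):
    im=p["image"][:,:,::-1]
    if box: u0,v0,u1,v1=box; im=im[v0:v1,u0:u1]
    f=min(800/im.shape[1],600/im.shape[0]); cv2.imwrite("pics/"+name,cv2.resize(im,None,fx=f*.999,fy=f*.999,interpolation=cv2.INTER_CUBIC))
def tri(o1,d1,o2,d2):
    A=np.stack([d1,-d2],1); s=np.linalg.lstsq(A,o2-o1,rcond=None)[0]; a=o1+s[0]*d1;b=o2+s[1]*d2; return (a+b)/2,np.linalg.norm(a-b)
E
python3 - <<'E'
from h import *
np.set_printoptions(precision=4,suppress=True)
P={n:cam(n) for n in ["scene","side"]}
C={n:cloud(P[n]) for n in P}
for q in ["lid_red","lid_gold","lid_tin","lid_blue","lid_green","lid_dark"]:
    for n in P:
        for m in finder.masks_of(P[n],q)[:4]:
            r=m["region"]; W=C[n][r]; W=W[~np.isnan(W[:,0])]
            print(q,n,round(m["score"],2),np.round(m["at"],1),"n",r.sum(),"med",np.median(W,0) if len(W) else None, "z90",np.percentile(W[:,2],90).round(4) if len(W) else None)
for q in ["press_knob","drawer_handle","plunger_top"]:
    for n in P:
        for m in finder.masks_of(P[n],q)[:1]:
            print(q,n,round(m["score"],2),np.round(m["at"],1),np.nanmedian(C[n][m["region"]],0), m["region"].sum())
    
save(P["scene"],"b_scene.png",(190,140,340,250)); save(P["side"],"b_side.png",(180,180,380,330))
save(P["side"],"b_press.png",(190,90,340,210))
E
```

```text
lid_red scene 0.67 [238.  158.4] n 115 med [ 0.4534 -0.3186  0.0109] z90 0.0144
lid_red side 0.77 [307.4 299.9] n 346 med [ 0.4529 -0.3291  0.0138] z90 0.0165
lid_gold scene 0.65 [287.9 181.8] n 102 med [ 0.3779 -0.0886  0.0132] z90 0.0166
lid_gold scene 0.56 [237.9 202.3] n 151 med [ 0.6    -0.0962  0.0125] z90 0.0155
lid_gold scene 0.42 [317.5 198.2] n 58 med [0.3401 0.0575 0.0083] z90 0.0117
lid_gold scene 0.26 [258.6 170.5] n 100 med [ 0.4463 -0.2076  0.011 ] z90 0.0158
lid_gold side 0.64 [234.3 263.2] n 265 med [ 0.3679 -0.1014  0.015 ] z90 0.0178
lid_gold side 0.56 [201.8 237.1] n 106 med [0.3356 0.0457 0.0099] z90 0.0124
lid_gold side 0.5 [294.7 225.5] n 233 med [ 0.5948 -0.1109  0.0144] z90 0.0178
lid_gold side 0.4 [301.4 202.9] n 117 med [ 0.6816 -0.052   0.0111] z90 0.0141
lid_tin scene 0.6 [222.  187.8] n 155 med [ 0.6069 -0.1982  0.0091] z90 0.0122
lid_tin side 0.78 [317.7 242.9] n 219 med [ 0.6072 -0.2062  0.0118] z90 0.0139
lid_blue scene 0.6 [264.9 236.5] n 270 med [0.6772 0.1927 0.1798] z90 0.1824
lid_blue scene 0.27 [271.2 192. ] n 125 med [ 0.4681 -0.0892  0.0113] z90 0.0152
lid_blue side 0.52 [280.6 273. ] n 229 med [ 0.4419 -0.219   0.0143] z90 0.0166
lid_green scene 0.51 [267.5 239.1] n 285 med [0.6772 0.1937 0.1797] z90 0.1824
lid_green scene 0.39 [209.5 169.5] n 98 med [ 0.6066 -0.3351  0.0098] z90 0.0141
lid_green side 0.82 [348.3 274. ] n 250 med [ 0.6017 -0.3444  0.0127] z90 0.0156
lid_dark scene 0.6 [270.8 190.4] n 124 med [ 0.4691 -0.0886  0.0113] z90 0.0152
lid_dark side 0.77 [258.4 251. ] n 220 med [ 0.4621 -0.1007  0.0136] z90 0.0164
press_knob side 0.62 [266.5 148.9] [0.6742 0.1405 0.1178] 6150
drawer_handle scene 0.72 [293.5 231.6] [0.57   0.176  0.0965] 215
drawer_handle side 0.92 [242.8 167.8] [0.5987 0.1506 0.0783] 1169
plunger_top scene 0.66 [289.1 229. ] [0.5703 0.1585 0.0964] 152
plunger_top side 0.62 [253.9 132.3] [0.6665 0.1775 0.1804] 231
```

View pics/b_side.png

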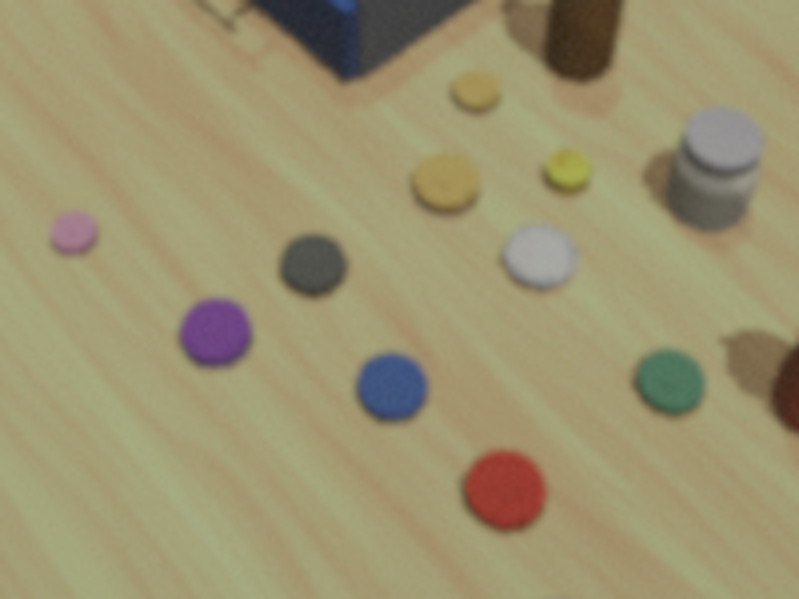

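View pics/b_press.png

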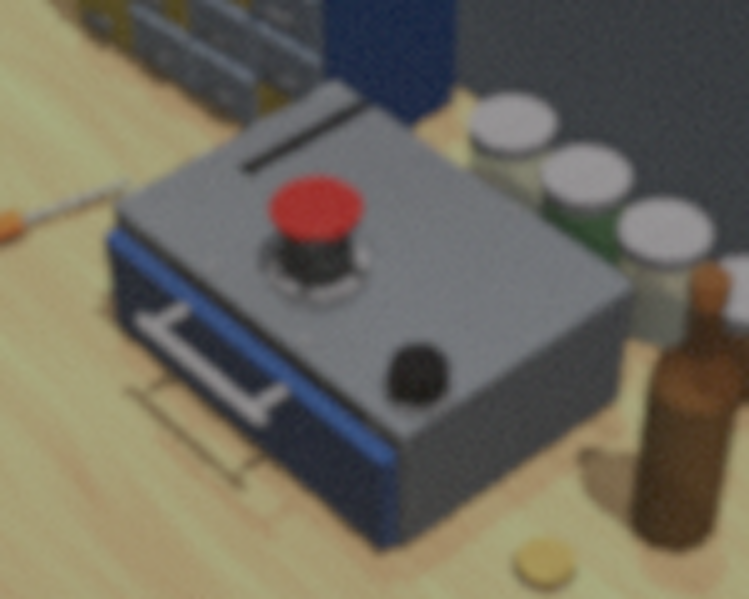

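Run:
```python
from h import *
np.set_printoptions(precision=4,suppress=True)
P={n:cam(n) for n in ["scene","side"]}
for n in P:
    R,t=ext(P[n]); print(n,"cam at",-R.T@t)
    W=cloud(P[n])
    # press top plane points
    m=(abs(W[...,2]-0.12)<0.006)&(W[...,0]>0.45)&(W[...,0]<0.95)&(abs(W[...,1]-0.2)<0.25)
    pts=W[m]; print(len(pts),pts.mean(0))
    box=cv2.minAreaRect((pts[:,:2]*1000).astype(np.float32)); print(box)
    print("bench z", np.nanmedian(W[(abs(W[...,2])<0.02)&(abs(W[...,0]-.45)<.1)&(abs(W[...,1]+.1)<.2)][:,2]))
    # red plunger
    im=P[n]["image"].astype(int)
    r=(im[...,0]>130)&(im[...,1]<60)&(W[...,2]>0.165)&(W[...,2]<0.2)
    print("plunger",W[r].mean(0),r.sum(), np.percentile(W[r],[5,95],axis=0))
# triangulated lids
B={}
for q,a,b in [("red",[238,158.4],[307.4,299.9]),("tin",[222,187.8],[317.7,242.9]),("green",[209.5,169.5],[348.3,274.]),("dark",[270.8,190.4],[258.4,251]),("gold",[237.9,202.3],[294.7,225.5]),("blue",[258.6,170.5],[280.6,273]),("small",[230,222],[301.4,202.9])]:
    X,e=tri(*ray(P["scene"],a),*ray(P["side"],b)); print(q,X,e, on_z(P["side"],b,.012),on_z(P["scene"],a,.012))
```

```text
scene cam at [1.0814 0.7311 1.1298]
5559 [0.7303 0.2087 0.1184]
((721.49560546875, 151.33428955078125), (221.0183868408203, 402.8027038574219), 2.3099863529205322)
bench z -0.001941504140387251
plunger [0.6759 0.192  0.1797] 273 [[0.6507 0.1665 0.1762]
 [0.7005 0.2166 0.183 ]]
side cam at [ 0.0641 -0.6312  1.028 ]
3321 [0.7228 0.1824 0.1195]
((779.5345458984375, 237.7189178466797), (345.7710266113281, 419.5772705078125), 2.103325366973877)
bench z 0.0001650706352136367
plunger [0.6687 0.1804 0.1811] 143 [[0.6481 0.1588 0.1777]
 [0.6905 0.2033 0.184 ]]
red [ 0.4631 -0.325   0.0024] 0.004867027110260155 [ 0.4574 -0.3265  0.012 ] [ 0.4701 -0.3177  0.012 ]
tin [ 0.6153 -0.2093  0.009 ] 0.002266882168322508 [ 0.6127 -0.21    0.012 ] [ 0.6174 -0.2076  0.012 ]
green [ 0.6057 -0.3395  0.0042] 0.008328919608293182 [ 0.6053 -0.3439  0.012 ] [ 0.6062 -0.3287  0.012 ]
dark [ 0.4559 -0.1015 -0.0094] 0.009568946439387627 [ 0.4516 -0.1152  0.012 ] [ 0.4639 -0.083   0.012 ]
gold [ 0.6047 -0.1111  0.0059] 0.0026795937692870764 [ 0.6026 -0.1149  0.012 ] [ 0.6063 -0.1057  0.012 ]
blue [ 0.4468 -0.2104  0.0126] 0.01887630465308542 [ 0.4547 -0.2157  0.012 ] [ 0.4393 -0.2047  0.012 ]
small [ 0.6841 -0.0513  0.0032] 0.012264057990207619 [ 0.684  -0.0595  0.012 ] [ 0.6828 -0.0409  0.012 ]
```

```bash
cat >> h.py <<'E'
def tool():
    s=get_state(); q=s["orientation"]; return np.array(s["tcp_pos"]),Rn.from_quat([q[1],q[2],q[3],q[0]]).as_matrix(),s
def plan(target,yaw=None,fixtilt=True):
    """yaw = world angle (deg) of tool y axis (mod 180); tool down"""
    p,R,s=tool(); sh=R.T@(np.array(target)-p)*1000
    cy=np.degrees(np.arctan2(R[1,1],R[0,1]))
    out="shift xyz mm %s"%np.round(sh,1)
    if yaw is not None:
        d=(yaw-cy+90)%180-90
        a=np.radians(cy+d); y=np.array([np.cos(a),np.sin(a),0]); z=np.array([0,0,-1.]); x=np.cross(y,z)
        Rt=np.stack([x,y,z],1); rv=np.degrees(Rn.from_matrix(R.T@Rt).as_rotvec()); out+=" rot %s (alt rz +-180) j6 %.2f"%(np.round(rv,1),s["joint_pos"][5])
    print(out)
E
python3 - <<'E'
from h import *
np.set_printoptions(precision=4,suppress=True)
p,R,s=tool(); print(R); P=cam("wrist"); Rc,t=ext(P); c=-Rc.T@t
print("cam in tool",R.T@(c-p),"axes in tool (cols)\n",R.T@Rc.T)
plan([0.50,0.10,0.36],0)
plan([0.45,-0.05,0.36],90)
E
```

```text
[[-0.9471  0.321   0.    ]
 [ 0.321   0.9471  0.0001]
 [ 0.      0.0001 -1.    ]]
cam in tool [ 0.0845 -0.0011 -0.1816] axes in tool (cols)
 [[ 0.0008 -0.9464 -0.3231]
 [ 1.      0.0009 -0.0002]
 [ 0.0005 -0.3231  0.9464]]
shift xyz mm [-441.4 -319.8 -168. ] rot [ 0.  -0.  71.3] (alt rz +-180) j6 1.43
shift xyz mm [-442.2 -477.9 -168. ] rot [  0.    0.  -18.7] (alt rz +-180) j6 1.43
```

>>> {"method": "arm_command", "body": {"motion": [{"z": -60},{"x": -40,"y": -30,"z": -120,"rz": -5},{"x": -80,"y": -75,"z": -168,"rz": -10},{"x": -120,"y": -120,"z": -168,"rz": -18.7},{"x": -165,"y": -165,"z": -168,"rz": -18.7},{"x": -210,"y": -210,"z": -168,"rz": -18.7},{"x": -255,"y": -255,"z": -168,"rz": -18.7},{"x": -300,"y": -300,"z": -168,"rz": -18.7},{"x": -340,"y": -345,"z": -168,"rz": -18.7},{"x": -380,"y": -390,"z": -168,"rz": -18.7}]}}

```text
invalid input at $.motion[0]: expected keys x, y, z, rx, ry, rz, hand
```

>>> {"method": "arm_command", "body": {"motion": [{"x": -35,"y": -40},{"x": -50,"y": -60},{"x": -50,"y": -60}]}}

```text
invalid input at $.motion[0]: expected keys x, y, z, rx, ry, rz, hand
```

```bash
cat > w.py <<'E'
from h import *
import sys
np.set_printoptions(precision=4,suppress=True)
P=cam("wrist"); print(tool()[0],get_state()["clock"],get_state()["finger_gap"]); W=cloud(P); save(P,sys.argv[1])
for q in sys.argv[2:]:
    for m in finder.masks_of(P,q)[:3]:
        r=m["region"]; w=W[r]; w=w[~np.isnan(w[:,0])]
        zt=np.percentile(w[:,2],90); top=w[w[:,2]>zt-.005] if len(w) else w
        (cx,cy),rad=cv2.minEnclosingCircle((top[:,:2]*1000).astype(np.float32))
        v,u=np.nonzero(r); 
        print(q,round(m["score"],2),np.round(m["at"],1),r.sum(),"at@z.013",on_z(P,m["at"],.013)[:2],"topmean",top.mean(0),"circ",round(cx,1),round(cy,1),"dia",round(2*rad,1),"rgb",P["image"][r].mean(0).round())
E
python3 w.py c1.png lid_red lid_gold lid_tin lid_blue lid_green lid_dark press_knob drawer_handle plunger_top
```

```text
[0.1846 0.5446 0.192 ] 1.35 0.08587038503861519
```

>>> {"method": "arm_command", "body": {"motion": [{"x": 0,"y": 0,"z": -60,"rx": 0,"ry": 0,"rz": 0,"hand": -1},{"x": -40,"y": -30,"z": -110,"rx": 0,"ry": 0,"rz": -5,"hand": -1},{"x": -80,"y": -75,"z": -150,"rx": 0,"ry": 0,"rz": -10,"hand": -1},{"x": -120,"y": -120,"z": -168,"rx": 0,"ry": 0,"rz": -18.7,"hand": -1},{"x": -165,"y": -165,"z": -168,"rx": 0,"ry": 0,"rz": -18.7,"hand": -1},{"x": -210,"y": -210,"z": -168,"rx": 0,"ry": 0,"rz": -18.7,"hand": -1},{"x": -255,"y": -255,"z": -168,"rx": 0,"ry": 0,"rz": -18.7,"hand": -1},{"x": -300,"y": -300,"z": -168,"rx": 0,"ry": 0,"rz": -18.7,"hand": -1},{"x": -340,"y": -345,"z": -168,"rx": 0,"ry": 0,"rz": -18.7,"hand": -1},{"x": -380,"y": -390,"z": -168,"rx": 0,"ry": 0,"rz": -18.7,"hand": -1}]}}

```text
clock: 3.05
tcp_pos: [0.4134, 0.0664, 0.3603]
orientation: [0.001, 0.0, 1.0, 0.0]
wrist_force: [0.5, 1.1, -0.2]
finger_gap: 0.0853
```

```bash
python3 -c "
from h import *
print(tool()[0]); plan([0.45,-0.02,0.36],90)"
```

```text
[0.41339609 0.06638797 0.36028937]
shift xyz mm [-36.6 -86.4   0.3] rot [ 0.   0.1 -0. ] (alt rz +-180) j6 -0.03
```

>>> {"method": "arm_command", "body": {"motion": [{"x": -20,"y": -45,"z": 0,"rx": 0,"ry": 0,"rz": 0,"hand": -1},{"x": -37,"y": -86,"z": 0,"rx": 0,"ry": 0,"rz": 0,"hand": -1},{"x": -37,"y": -86,"z": 0,"rx": 0,"ry": 0,"rz": 0,"hand": -1},{"x": -37,"y": -86,"z": 0,"rx": 0,"ry": 0,"rz": 0,"hand": -1}]}}

```text
clock: 3.55
tcp_pos: [0.4495, -0.0175, 0.36]
orientation: [-0.0, 0.0, 1.0, 0.0]
wrist_force: [0.3, 0.1, -0.5]
finger_gap: 0.0854
```

```bash
python3 w.py c2.png lid_red lid_gold lid_tin lid_blue lid_green lid_dark press_knob drawer_handle plunger_top
```

```text
[ 0.4494 -0.017   0.3602] 3.6 0.08559537346062515
lid_red 0.6 [ 71.3 129.6] 1067 at@z.013 [ 0.4449 -0.3209] topmean [ 0.4495 -0.3252  0.0139] circ 449.9 -326.0 dia 57.3 rgb [168.  54.  39.]
lid_gold 0.74 [238.7 252.3] 386 at@z.013 [ 0.6761 -0.0472] topmean [ 0.6793 -0.0464  0.011 ] circ 680.4 -46.7 dia 41.8 rgb [173. 146.  74.]
lid_gold 0.7 [299.7  58.6] 515 at@z.013 [0.3357 0.0525] topmean [0.3342 0.0499 0.0102] circ 334.1 50.1 dia 37.0 rgb [186. 137. 153.]
lid_gold 0.66 [205.9 211.5] 792 at@z.013 [ 0.5923 -0.1052] topmean [ 0.5936 -0.1036  0.0147] circ 594.6 -103.6 dia 54.6 rgb [177. 150.  77.]
lid_tin 0.75 [404.4 243.4] 592 at@z.013 [0.6573 0.2635] topmean [0.6469 0.2    0.181 ] circ 551.0 127.7 dia 282.7 rgb [73. 36. 34.]
lid_tin 0.66 [153.2 218.1] 739 at@z.013 [ 0.6053 -0.2017] topmean [ 0.6034 -0.2031  0.0113] circ 604.3 -203.6 dia 58.3 rgb [182. 178. 167.]
lid_blue 0.59 [132.5 126.8] 875 at@z.013 [ 0.4404 -0.219 ] topmean [ 0.4401 -0.2145  0.0139] circ 440.7 -215.4 dia 52.6 rgb [ 67.  86. 128.]
lid_green 0.68 [ 77.8 218.4] 642 at@z.013 [ 0.6059 -0.339 ] topmean [ 0.6005 -0.339
[... 188 characters left out ...]
7. 77.]
lid_dark 0.39 [ 76.4 215.6] 664 at@z.013 [ 0.6003 -0.3406] topmean [ 0.6005 -0.3404  0.0127] circ 601.0 -341.4 dia 51.1 rgb [ 76. 111.  80.]
press_knob 0.72 [371.6 258.7] 21252 at@z.013 [0.6901 0.206 ] topmean [0.6841 0.1715 0.1218] circ 609.4 149.4 dia 460.0 rgb [93. 92. 97.]
drawer_handle 0.94 [379.6 225.9] 6031 at@z.013 [0.6212 0.2125] topmean [0.5889 0.1848 0.0984] circ 597.7 184.8 dia 309.7 rgb [58. 63. 80.]
plunger_top 0.88 [405.4 241.2] 775 at@z.013 [0.6527 0.2647] topmean [0.6407 0.1953 0.1889] circ 549.6 126.8 dia 291.4 rgb [68. 38. 36.]
plunger_top 0.23 [206.7 137.9] 762 at@z.013 [ 0.4588 -0.0973] topmean [ 0.4621 -0.0947  0.014 ] circ 462.4 -95.7 dia 52.0 rgb [91. 87. 77.]
```

View pics/c2.png

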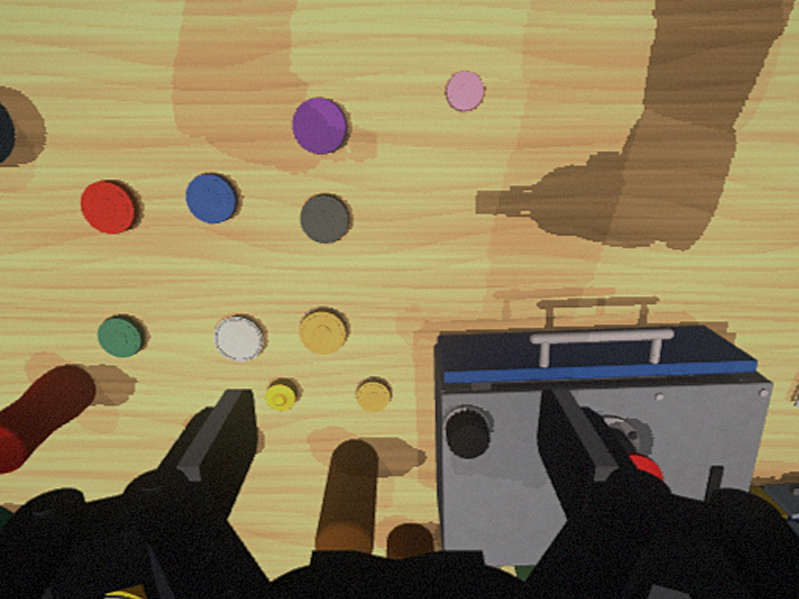

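The wrist view shows all six lids clear of each other (800x600 pixels):
- red (108,206), blue (212,198), dark (325,217)
- green (122,336), tin (240,338), large gold (324,331)
- left alone: small gold (374,394), purple (320,125), pink (465,91), yellow cap (282,396)

Next I'll get the press pose.

Run:
```python
from h import *
np.set_printoptions(precision=4,suppress=True)
P=cam("wrist"); W=cloud(P)
def fit(m,name):
    p=W[m]; print(name,len(p),p.mean(0),np.percentile(p,[2,50,98],axis=0).tolist())
    return p
x,y,z=W[...,0],W[...,1],W[...,2]
# handle bar
h=(z>0.09)&(z<0.105)&(x>0.5)&(x<0.585)&(y>0.05)&(y<0.32); p=fit(h,"handle-ish")
c=p[:,:2].mean(0); u,s,v=np.linalg.svd(p[:,:2]-c); print(v[0],s/np.sqrt(len(p)))
for yy in np.arange(0.08,0.31,0.02):
    a=p[abs(p[:,1]-yy)<0.01]; 
    if len(a): print(round(yy,2),len(a),np.percentile(a[:,0],[2,50,98]),np.percentile(a[:,2],[50,95]))
# top front edge
t=(abs(z-0.12)<0.005)&(x>0.55)&(x<0.9)&(y>0)&(y<0.4)
p=W[t]; f=[]
for yy in np.arange(0.05,0.34,0.02):
    a=p[abs(p[:,1]-yy)<0.01]
    if len(a)>5: f.append([yy,a[:,0].min()]); print("front edge",f[-1],len(a))
k=(z>0.13)&(z<0.16)&(x>0.55)&(x<0.75)&(y>0.0)&(y<0.12); pk=fit(k,"knob"); 
if len(pk): print(cv2.minEnclosingCircle((pk[pk[:,2]>np.percentile(pk[:,2],80)-.004][:,:2]*1000).astype(np.float32)))
print("left/right edge y", [ (round(xx,2),p[abs(p[:,0]-xx)<.01][:,1].min(),p[abs(p[:,0]-xx)<.01][:,1].max()) for xx in (.62,.64,.66,.68) if (abs(p[:,0]-xx)<.01).any()])
for q in ["ketchup","beer_bottle","snap_cap","screw_jar"]:
  for n in ["side"]:
    Q=cam(n);C=cloud(Q)
    for m in finder.masks_of(Q,q)[:1]:
        w=C[m["region"]]; w=w[~np.isnan(w[:,0])]; b=w[w[:,2]<0.05]; print(q,np.median(w,0),b.mean(0) if len(b) else None)
```

```text
handle-ish 782 [0.5639 0.1839 0.0971] [[0.5556761881248659, 0.11664322248106568, 0.09248748199966723], [0.5619595822956582, 0.184886994051219, 0.09754986911417704], [0.5827967328261666, 0.24755926729748842, 0.09980461309885322]]
[ 0.0259 -0.9997] [0.0427 0.0065]
0.12 123 [0.5602 0.5664 0.5847] [0.0973 0.0991]
0.14 108 [0.5591 0.5634 0.5821] [0.0975 0.0996]
0.16 91 [0.5582 0.5617 0.5671] [0.0977 0.0995]
0.18 95 [0.5576 0.5615 0.5674] [0.0978 0.0998]
0.2 93 [0.5568 0.5598 0.5655] [0.0977 0.0995]
0.22 95 [0.5561 0.5596 0.5656] [0.0977 0.0995]
0.24 170 [0.5552 0.5632 0.5839] [0.0973 0.099 ]
0.26 7 [0.5563 0.5589 0.5635] [0.0973 0.098 ]
front edge [np.float64(0.05), np.float64(0.6117786203379106)] 878
front edge [np.float64(0.07), np.float64(0.6106956882075798)] 1064
front edge [np.float64(0.09000000000000001), np.float64(0.6102485130487879)] 1385
front edge [np.float64(0.11000000000000001), np.float64(0.6096662328606194)] 1392
front edge [np.float64(0.13), np.float64(0.6080023217521475)] 866
front edge [np.float64(0.15000000000000002), np.float64(0.6081115819377823)] 417
front edge [np.f
[... 756 characters left out ...]
4020267], [0.6412173586990134, 0.048500953792119994, 0.14767510141794746], [0.6632814436834711, 0.06707533148142078, 0.14946930293730307]]
((646.9611206054688, 49.56485366821289), 20.016891479492188)
left/right edge y [(0.62, np.float64(0.025944877986140577), np.float64(0.3475172630030509)), (0.64, np.float64(0.026396280297522095), np.float64(0.34711392672363384)), (0.66, np.float64(0.02701889750383878), np.float64(0.34757033233696566)), (0.68, np.float64(0.02798116868857167), np.float64(0.34850458397283074))]
ketchup [ 0.6558 -0.4257  0.11  ] [ 0.655  -0.425   0.0297]
beer_bottle [ 0.7667 -0.0862  0.1173] [ 0.7644 -0.0867  0.0253]
snap_cap [ 0.6757 -0.1639  0.0178] [ 0.6772 -0.1636  0.0154]
```

```bash
python3 -c "
from h import *
plan([0.560,0.184,0.16],2.3)"
```

```text
shift xyz mm [-110.   201.8  200. ] rot [ 0.  -0.  87.7] (alt rz +-180) j6 -0.22
```

>>> {"method": "arm_command", "body": {"motion": [{"x": -40,"y": 60,"z": 0,"rx": 0,"ry": 0,"rz": 10,"hand": 0.45},{"x": -70,"y": 110,"z": 0,"rx": 0,"ry": 0,"rz": 20,"hand": 0.45},{"x": -100,"y": 160,"z": 20,"rx": 0,"ry": 0,"rz": 30,"hand": 0.45},{"x": -110,"y": 202,"z": 50,"rx": 0,"ry": 0,"rz": 40,"hand": 0.45},{"x": -110,"y": 202,"z": 90,"rx": 0,"ry": 0,"rz": 50,"hand": 0.45},{"x": -110,"y": 202,"z": 130,"rx": 0,"ry": 0,"rz": 60,"hand": 0.45},{"x": -110,"y": 202,"z": 160,"rx": 0,"ry": 0,"rz": 70,"hand": 0.45},{"x": -110,"y": 202,"z": 180,"rx": 0,"ry": 0,"rz": 80,"hand": 0.45},{"x": -110,"y": 202,"z": 200,"rx": 0,"ry": 0,"rz": 87.7,"hand": 0.45},{"x": -110,"y": 202,"z": 200,"rx": 0,"ry": 0,"rz": 87.7,"hand": 0.45}]}}

```text
clock: 5.75
tcp_pos: [0.5586, 0.184, 0.1582]
orientation: [-0.001, 0.692, 0.721, -0.002]
wrist_force: [-0.3, 0.6, 0.5]
finger_gap: 0.0236
```

```bash
cat > hd.py <<'E'
from h import *
import sys
np.set_printoptions(precision=4,suppress=True)
print(tool()[0],get_state()["finger_gap"],get_state()["joint_pos"])
P=cam("wrist"); W=cloud(P); save(P,sys.argv[1])
x,y,z=W[...,0],W[...,1],W[...,2]
for d in (0,):
    h=(z>0.088)&(z<0.105)&(x>0.5)&(x<0.585)&(y>0.05)&(y<0.32); p=W[h]
    for yy in np.arange(0.08,0.31,0.02):
        a=p[abs(p[:,1]-yy)<0.01]
        if len(a): print(round(yy,2),len(a),np.percentile(a[:,0],[2,50,98]),np.percentile(a[:,2],[50,95]))
plan([0.560,0.184,0.078],2.3)
E
python3 hd.py d1.png
```

```text
[0.5586 0.184  0.1582] 0.023629147111361246 [0.1817 0.3531 0.0196 1.2411 0.0001 1.7114]
0.12 216 [0.5619 0.568  0.5783] [0.0981 0.0996]
0.14 318 [0.5611 0.5673 0.5786] [0.098  0.0996]
0.16 288 [0.5601 0.5652 0.5706] [0.0983 0.0997]
0.18 300 [0.5592 0.5642 0.5694] [0.0983 0.0998]
0.2 340 [0.5583 0.5636 0.5691] [0.0983 0.0998]
0.22 363 [0.5574 0.5626 0.5679] [0.0983 0.0999]
0.24 675 [0.5568 0.5656 0.5841] [0.0979 0.0995]
0.26 50 [0.5577 0.5614 0.5659] [0.0969 0.0987]
shift xyz mm [-0.2  0.7 81.5] rot [-0.1  0.   0.1] (alt rz +-180) j6 1.71
```

View pics/d1.png

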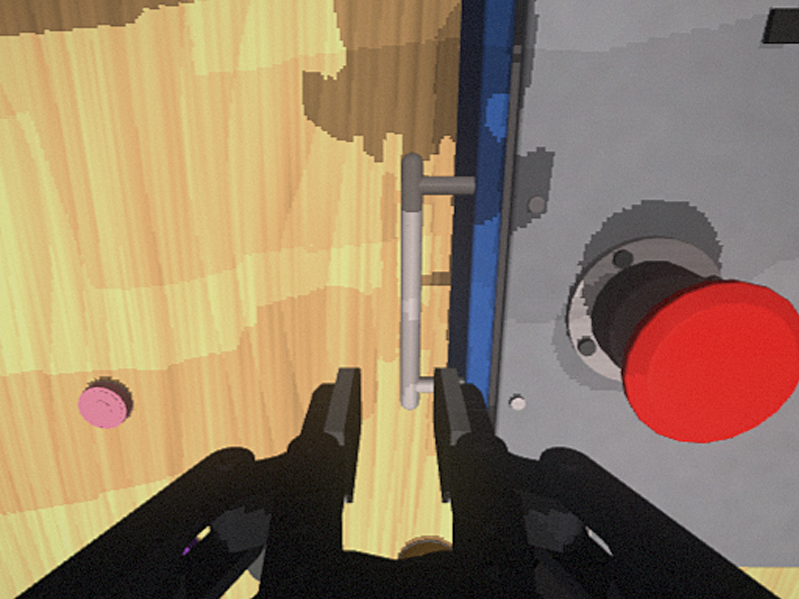

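>>> {"method": "arm_command", "body": {"motion": [{"x": 0,"y": 3.5,"z": 20,"rx": 0,"ry": 0,"rz": 0,"hand": 0.45},{"x": 0,"y": 3.5,"z": 45,"rx": 0,"ry": 0,"rz": 0,"hand": 0.45},{"x": 0,"y": 3.5,"z": 65,"rx": 0,"ry": 0,"rz": 0,"hand": 0.45},{"x": 0,"y": 3.5,"z": 80,"rx": 0,"ry": 0,"rz": 0,"hand": 0.45},{"x": 0,"y": 3.5,"z": 80,"rx": 0,"ry": 0,"rz": 0,"hand": 0.45}]}}

```text
clock: 6.42
tcp_pos: [0.563, 0.1843, 0.0796]
orientation: [-0.0, 0.693, 0.721, -0.0]
wrist_force: [-0.4, 0.2, 0.5]
finger_gap: 0.0232
```

```bash
python3 hd.py d2.png
```

```text
[0.563  0.1843 0.0796] 0.02324908365343294 [ 0.1809  0.4019 -0.1067  1.0635  0.0001  1.7111]
0.12 389 [0.5616 0.5682 0.5808] [0.0981 0.0997]
0.14 604 [0.5609 0.5675 0.5802] [0.0979 0.0996]
0.16 512 [0.5601 0.5653 0.5706] [0.0984 0.0998]
0.18 562 [0.5594 0.5644 0.5696] [0.0984 0.0998]
0.2 641 [0.5584 0.5636 0.5689] [0.0984 0.0997]
0.22 735 [0.5574 0.5626 0.568 ] [0.0984 0.0998]
0.24 1420 [0.5569 0.5659 0.5841] [0.0979 0.0996]
0.26 112 [0.5573 0.5618 0.5659] [0.0969 0.0992]
shift xyz mm [-0.3 -3.6  2.4] rot [ 0. -0.  0.] (alt rz +-180) j6 1.71
```

View pics/d2.png

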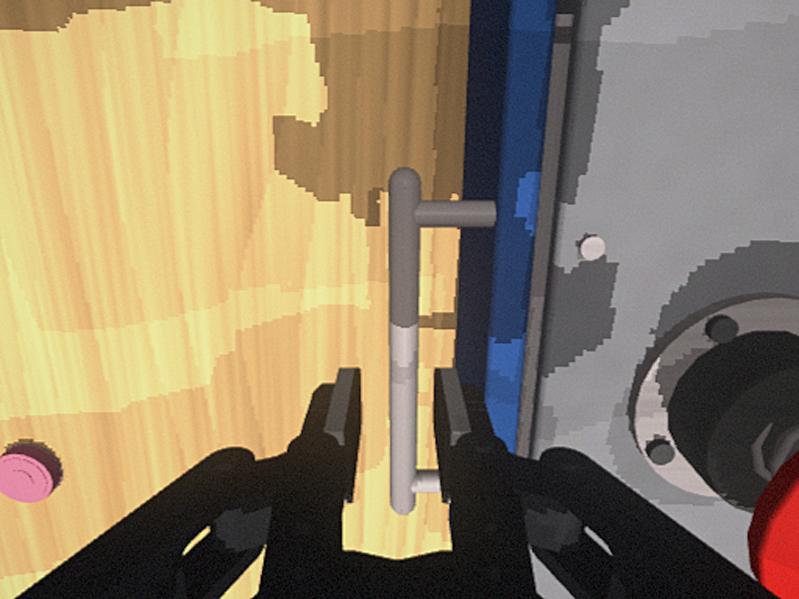

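>>> {"method": "arm_command", "body": {"force": 40, "motion": [{"x": 0,"y": 0,"z": 0,"rx": 0,"ry": 0,"rz": 0,"hand": 1},{"x": 0,"y": 0,"z": 0,"rx": 0,"ry": 0,"rz": 0,"hand": 1},{"x": 0,"y": 0,"z": 0,"rx": 0,"ry": 0,"rz": 0,"hand": 1},{"x": 0,"y": -3,"z": 0,"rx": 0,"ry": 0,"rz": 0,"hand": 1},{"x": 0,"y": -6,"z": 0,"rx": 0,"ry": 0,"rz": 0,"hand": 1}]}}

```text
clock: 7.1
tcp_pos: [0.5571, 0.1842, 0.08]
orientation: [-0.0, 0.693, 0.721, -0.0]
wrist_force: [1.0, 0.2, -0.1]
finger_gap: -0.0
```

```bash
python3 hd.py d3.png
```

```text
[0.5571 0.1842 0.08  ] -2.7288851300647902e-05 [ 0.1825  0.3904 -0.123   1.0575  0.0001  1.7135]
0.18 326 [0.5592 0.5654 0.5695] [0.0984 0.0996]
0.2 637 [0.5583 0.5633 0.5687] [0.0983 0.0998]
0.22 716 [0.5574 0.5625 0.5679] [0.0983 0.0996]
0.24 1397 [0.5567 0.5655 0.5841] [0.0979 0.0996]
0.26 109 [0.5576 0.5616 0.5659] [0.097  0.0986]
shift xyz mm [-0.3  3.4  2. ] rot [-0. -0. -0.] (alt rz +-180) j6 1.71
```

View pics/d3.png

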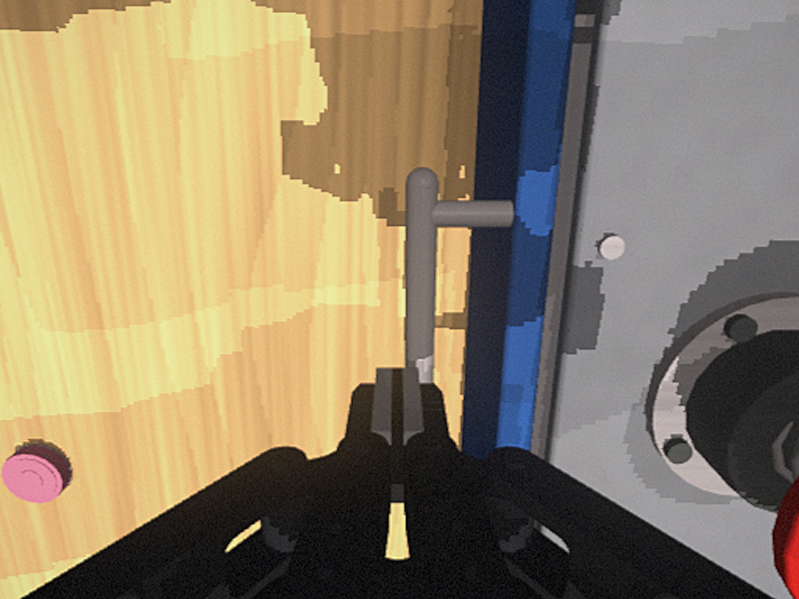

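Run:
```python
from h import *
np.set_printoptions(precision=4,suppress=True)
P=cam("side"); save(P,"d4.png",(200,90,300,165))
P=cam("wrist"); W=cloud(P)
for v in (238,245,255,265,275,285,300):
    print(v,[ (u,W[v,u].round(3).tolist()) for u in (245,250,260)])
```

```text
238 [(245, [0.551, 0.195, 0.126]), (250, [0.553, 0.195, 0.126]), (260, [0.558, 0.195, 0.126])]
245 [(245, [0.551, 0.194, 0.133]), (250, [0.553, 0.194, 0.132]), (260, [0.558, 0.195, 0.133])]
255 [(245, [0.551, 0.194, 0.141]), (250, [0.553, 0.194, 0.141]), (260, [0.558, 0.195, 0.141])]
265 [(245, [0.551, 0.194, 0.148]), (250, [0.554, 0.195, 0.149]), (260, [0.558, 0.195, 0.149])]
275 [(245, [0.552, 0.194, 0.155]), (250, [0.554, 0.194, 0.156]), (260, [0.557, 0.195, 0.156])]
285 [(245, [0.552, 0.195, 0.163]), (250, [0.554, 0.191, 0.158]), (260, [0.557, 0.196, 0.164])]
300 [(245, [0.552, 0.195, 0.171]), (250, [0.554, 0.19, 0.165]), (260, [0.557, 0.191, 0.166])]
```

View pics/d4.png

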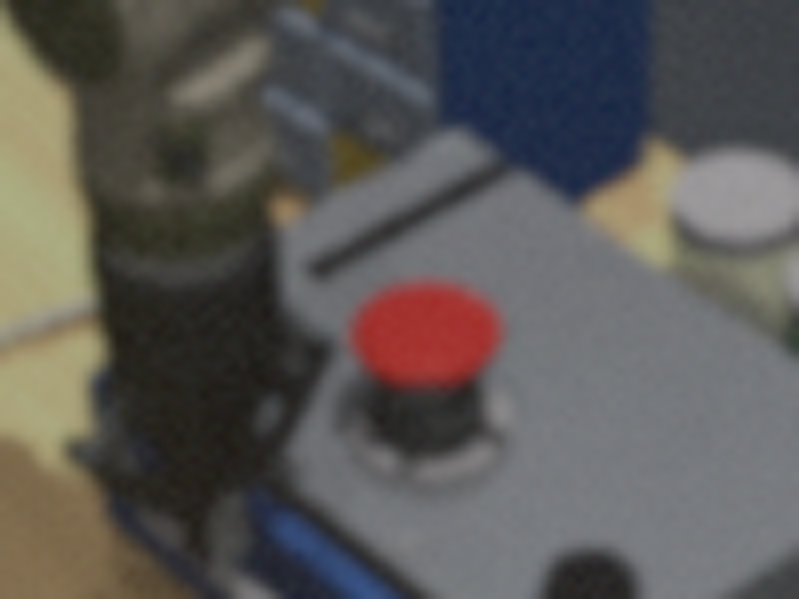

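Run:
```python
from h import *
np.set_printoptions(precision=4,suppress=True)
P=cam("side"); 
for X in ([.557,.184,.08],[.557,.184,.099],[.557,.184,.126]): print(proj(P,X), (proj(P,X)-[200,90])*8)
im=P["image"][:,:,::-1].copy()
W=cloud(P); 
for v in range(140,172,3): print(v,[W[v,u].round(3).tolist() for u in (220,224,228,232)])
Q=cam("wrist"); Wq=cloud(Q); print("bench", Wq[60,60],Wq[150,100]); print(Q["z_map"][236:242,245:262:4])
print(proj(Q,[.557,.195,.08]))
```

```text
[227.721  166.8642] [221.7681 614.9139]
[227.281  162.9654] [218.2478 583.7229]
[226.6393 157.2803] [213.1147 538.2424]
140 [[0.533, 0.172, 0.225], [0.542, 0.163, 0.226], [0.563, 0.173, 0.207], [0.574, 0.168, 0.204]]
143 [[0.532, 0.173, 0.213], [0.54, 0.163, 0.214], [0.564, 0.177, 0.191], [0.574, 0.168, 0.191]]
146 [[0.544, 0.196, 0.177], [0.542, 0.168, 0.197], [0.568, 0.186, 0.17], [0.579, 0.179, 0.168]]
149 [[0.538, 0.188, 0.172], [0.543, 0.172, 0.18], [0.562, 0.177, 0.166], [0.623, 0.249, 0.08]]
152 [[0.526, 0.171, 0.178], [0.545, 0.177, 0.163], [0.558, 0.173, 0.158], [0.601, 0.216, 0.101]]
155 [[0.561, 0.233, 0.099], [0.546, 0.181, 0.145], [0.557, 0.174, 0.144], [0.596, 0.21, 0.094]]
158 [[0.594, 0.294, 0.019], [0.546, 0.183, 0.131], [0.556, 0.173, 0.131], [0.593, 0.208, 0.082]]
161 [[0.595, 0.298, -0.001], [0.595, 0.269, 0.02], [0.565, 0.191, 0.098], [0.595, 0.213, 0.063]]
164 [[0.584, 0.282, 0.002], [0.598, 0.277, -0.003], [0.595, 0.242, 0.025], [0.567, 0.171, 0.097]]
167 [[nan, nan, nan], [0.586, 0.258, 0.003], [0.599, 0.252, -0.0], [0.595, 0.217, 0.029]]
170 [[0.565, 0.256, 0.003], [0.58, 0.251, -0.004], [0.59, 0.24, -0.001], [0.595, 0.218, 0.013]]
bench [ 0.4031  0.2738 -0.0002] [0.4259 0.2046 0.0005]
[[0.1525 0.1539 0.1545 0.1538 0.1542]
 [0.1512 0.1527 0.1529 0.1534 0.1527]
 [0.1523 0.1526 0.1516 0.1529 0.1513]
 [0.1514 0.1512 0.1526 0.1508 0.1505]
 [0.1502 0.1504 0.1503 0.1502 0.1505]
 [0.1492 0.1487 0.1491 0.1491 0.1496]]
[256.5565 201.7412]
```

The finger tips are really at z≈0.126 in both the side and wrist clouds, while the reported TCP is 0.080. So the fingers closed above the bar. I'll treat the tips as about 45 mm behind the reported TCP and check that with a careful descent.

>>> {"method": "arm_command", "body": {"motion": [{"x": 0,"y": 6,"z": 0,"rx": 0,"ry": 0,"rz": 0,"hand": 0.45},{"x": 0,"y": 6,"z": 0,"rx": 0,"ry": 0,"rz": 0,"hand": 0.45},{"x": 0,"y": 6,"z": 0,"rx": 0,"ry": 0,"rz": 0,"hand": 0.45},{"x": 0,"y": 6,"z": 10,"rx": 0,"ry": 0,"rz": 0,"hand": 0.45},{"x": 0,"y": 6,"z": 20,"rx": 0,"ry": 0,"rz": 0,"hand": 0.45},{"x": 0,"y": 6,"z": 25,"rx": 0,"ry": 0,"rz": 0,"hand": 0.45},{"x": 0,"y": 6,"z": 25,"rx": 0,"ry": 0,"rz": 0,"hand": 0.45}]}}

```text
clock: 8.22
tcp_pos: [0.5628, 0.1843, 0.0542]
orientation: [-0.0, 0.693, 0.721, -0.001]
wrist_force: [-0.3, 0.7, -0.5]
finger_gap: 0.0228
```

Run:
```python
from h import *
np.set_printoptions(precision=4,suppress=True)
print(tool()[0])
P=cam("wrist"); W=cloud(P); save(P,"d5.png"); S=cam("side"); save(S,"d6.png",(190,120,290,195))
for v in (232,236,238,241,245,255,265): print(v,[ (u,W[v,u].round(3).tolist()) for u in (222,226,284,288)])
```

```text
[0.5628 0.1843 0.0542]
232 [(222, [0.536, 0.145, -0.0]), (226, [0.54, 0.147, 0.002]), (284, [0.587, 0.148, -0.001]), (288, [0.591, 0.148, -0.0])]
236 [(222, [0.546, 0.194, 0.098]), (226, [0.548, 0.195, 0.099]), (284, [0.576, 0.195, 0.097]), (288, [0.578, 0.195, 0.097])]
238 [(222, [0.546, 0.194, 0.1]), (226, [0.548, 0.194, 0.1]), (284, [0.575, 0.195, 0.1]), (288, [0.577, 0.195, 0.099])]
241 [(222, [0.546, 0.193, 0.102]), (226, [0.548, 0.194, 0.104]), (284, [0.575, 0.195, 0.103]), (288, [0.577, 0.195, 0.103])]
245 [(222, [0.546, 0.194, 0.107]), (226, [nan, nan, nan]), (284, [0.575, 0.195, 0.107]), (288, [0.577, 0.194, 0.105])]
255 [(222, [0.547, 0.195, 0.116]), (226, [0.549, 0.194, 0.115]), (284, [0.574, 0.195, 0.116]), (288, [0.576, 0.196, 0.116])]
265 [(222, [0.548, 0.194, 0.123]), (226, [0.55, 0.193, 0.122]), (284, [0.573, 0.196, 0.124]), (288, [0.575, 0.196, 0.124])]
```

View pics/d5.png

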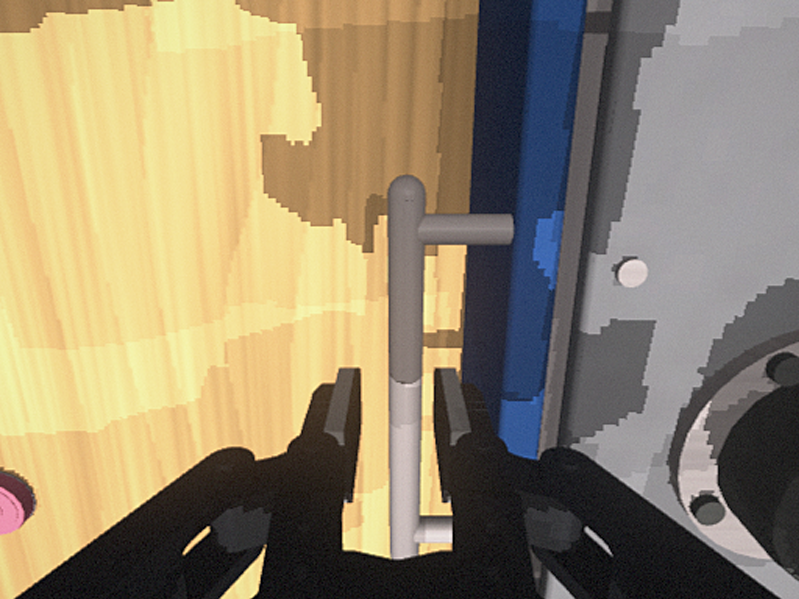

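View pics/d6.png

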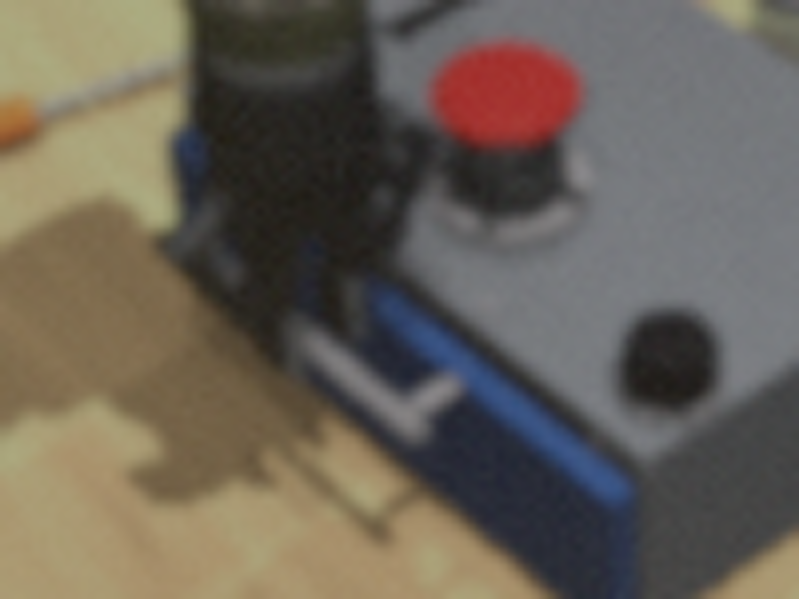

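>>> {"method": "arm_command", "body": {"motion": [{"x": 0,"y": -1,"z": 7,"rx": 0,"ry": 0,"rz": 0,"hand": 0.45},{"x": 0,"y": -1,"z": 14,"rx": 0,"ry": 0,"rz": 0,"hand": 0.45},{"x": 0,"y": -1,"z": 20,"rx": 0,"ry": 0,"rz": 0,"hand": 0.45},{"x": 0,"y": -1,"z": 20,"rx": 0,"ry": 0,"rz": 0,"hand": 0.45}]}}

```text
clock: 8.82
tcp_pos: [0.5617, 0.1843, 0.0342]
orientation: [-0.0, 0.693, 0.721, -0.001]
wrist_force: [-0.1, -0.2, 0.5]
finger_gap: 0.0234
```

>>> {"method": "arm_command", "body": {"force": 40, "motion": [{"x": 0,"y": 0,"z": 0,"rx": 0,"ry": 0,"rz": 0,"hand": 1},{"x": 0,"y": 0,"z": 0,"rx": 0,"ry": 0,"rz": 0,"hand": 1},{"x": 0,"y": 0,"z": 0,"rx": 0,"ry": 0,"rz": 0,"hand": 1}]}}

```text
clock: 9.2
tcp_pos: [0.5628, 0.1844, 0.0351]
orientation: [0.0, 0.693, 0.721, 0.0]
wrist_force: [2.8, 0.3, -2.6]
finger_gap: 0.0096
```

>>> {"method": "arm_command", "body": {"motion": [{"x": 0,"y": -2,"z": 0,"rx": 0,"ry": 0,"rz": 0,"hand": 1},{"x": 0,"y": -4,"z": 0,"rx": 0,"ry": 0,"rz": 0,"hand": 1},{"x": 0,"y": -6,"z": 0,"rx": 0,"ry": 0,"rz": 0,"hand": 1}]}}

```text
clock: 9.57
tcp_pos: [0.5563, 0.1841, 0.0351]
orientation: [0.0, 0.693, 0.721, 0.0]
wrist_force: [2.6, -0.7, -0.7]
finger_gap: 0.0095
```

It moves with 2.6 N, so the drawer is free. I'll pull it right out.

>>> {"method": "arm_command", "body": {"motion": [{"x": 0,"y": -25,"z": 0,"rx": 0,"ry": 0,"rz": 0,"hand": 1},{"x": 0,"y": -50,"z": 0,"rx": 0,"ry": 0,"rz": 0,"hand": 1},{"x": 0,"y": -75,"z": 0,"rx": 0,"ry": 0,"rz": 0,"hand": 1},{"x": 0,"y": -100,"z": 0,"rx": 0,"ry": 0,"rz": 0,"hand": 1},{"x": 0,"y": -120,"z": 0,"rx": 0,"ry": 0,"rz": 0,"hand": 1},{"x": 0,"y": -135,"z": 0,"rx": 0,"ry": 0,"rz": 0,"hand": 1},{"x": 0,"y": -145,"z": 0,"rx": 0,"ry": 0,"rz": 0,"hand": 1},{"x": 0,"y": -151,"z": 0,"rx": 0,"ry": 0,"rz": 0,"hand": 1},{"x": 0,"y": -151,"z": 0,"rx": 0,"ry": 0,"rz": 0,"hand": 1}]}}

```text
clock: 10.7
tcp_pos: [0.4055, 0.1781, 0.035]
orientation: [0.0, 0.693, 0.721, 0.0]
wrist_force: [1.7, -0.6, -1.1]
finger_gap: 0.0096
```

>>> {"method": "arm_command", "body": {"motion": [{"x": 0,"y": 0,"z": 0,"rx": 0,"ry": 0,"rz": 0,"hand": 0.45},{"x": 0,"y": 0,"z": 0,"rx": 0,"ry": 0,"rz": 0,"hand": 0.45},{"x": 0,"y": 0,"z": 0,"rx": 0,"ry": 0,"rz": 0,"hand": 0.45},{"x": 0,"y": 0,"z": -60,"rx": 0,"ry": 0,"rz": 0,"hand": 0.45},{"x": 0,"y": 0,"z": -120,"rx": 0,"ry": 0,"rz": 0,"hand": 0.45},{"x": 0,"y": 0,"z": -180,"rx": 0,"ry": 0,"rz": 0,"hand": -1},{"x": 0,"y": 0,"z": -180,"rx": 0,"ry": 0,"rz": 0,"hand": -1},{"x": 0,"y": 0,"z": -180,"rx": 0,"ry": 0,"rz": 0,"hand": -1}]}}

```text
clock: 11.7
tcp_pos: [0.4054, 0.1782, 0.2147]
orientation: [-0.0, 0.693, 0.721, 0.0]
wrist_force: [-0.5, 0.2, 0.1]
finger_gap: 0.0763
```

Run:
```python
from h import *
np.set_printoptions(precision=4,suppress=True)
print(tool()[0]); S=cam("side"); save(S,"e1.png")
P=cam("wrist"); W=cloud(P); save(P,"e2.png")
plan([0.47,-0.15,0.21],90)
```

```text
[0.4054 0.1782 0.2147]
shift xyz mm [-330.2   52.5    3.5] rot [ -0.2  -0.1 -87.7] (alt rz +-180) j6 1.76
```

View pics/e1.png

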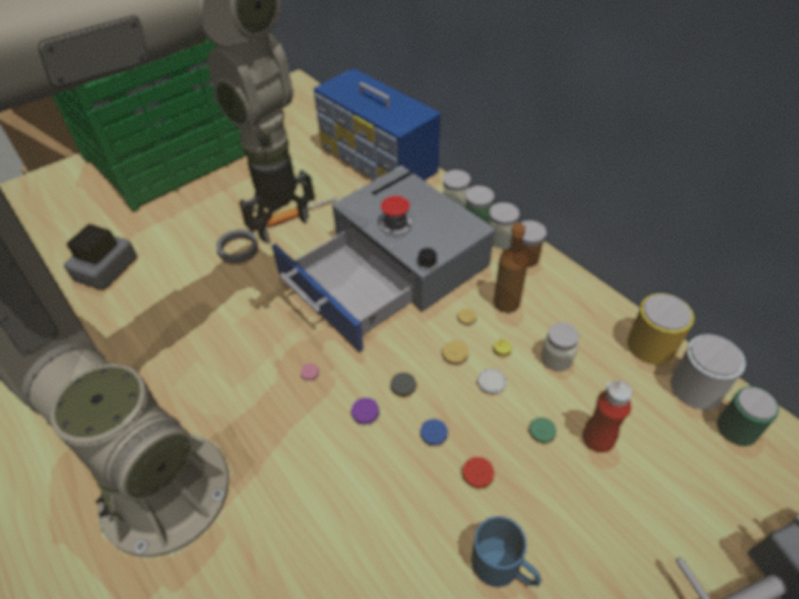

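View pics/e2.png

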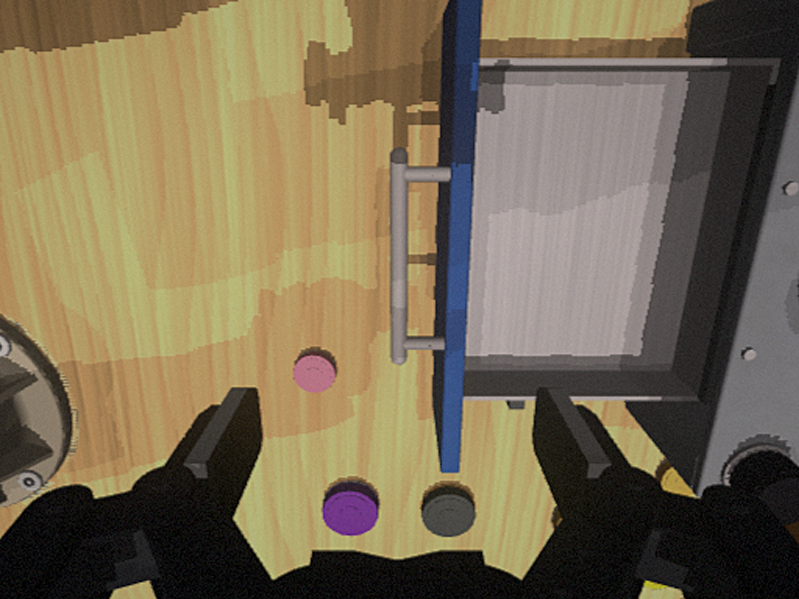

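The drawer is out and empty. In the wrist view the open floor spans roughly (470,70) to (640,355). Next I'll measure where the finger tips sit when open, and the drawer geometry.

Run:
```python
from h import *
np.set_printoptions(precision=4,suppress=True)
p,R,s=tool(); P=cam("wrist"); W=cloud(P); print(s["finger_gap"])
for u in (150,155,160,345,350):
    for v in range(244,262,2):
        w=W[v,u]
        if w[2]>0.15: print("tip",u,v,w,"in tool",R.T@(w-p)); break
x,y,z=W[...,0],W[...,1],W[...,2]
f=(abs(z-.014)<.006)&(x>.42)&(x<.65)&(y>.05)&(y<.33); q=W[f]; print("floor",len(q),np.percentile(q,[1,50,99],axis=0))
for yy in np.arange(.08,.3,.04):
    a=q[abs(q[:,1]-yy)<.01]; print(round(yy,2),np.percentile(a[:,0],[1,99]))
for xx in np.arange(.48,.6,.03):
    a=q[abs(q[:,0]-xx)<.01]; print("x",round(xx,2),np.percentile(a[:,1],[1,99]))
ex=np.array([np.cos(np.radians(2.35)),np.sin(np.radians(2.35))]); ey=np.array([-ex[1],ex[0]]); c=np.array([.717,.191])-.158*ex
print("floor c",c)
for a in (-58,8):
    for b in (-64,0,64): print(a,b,c+ex*a/1000+ey*b/1000)
h=(z>0.088)&(z<0.105)&(x>0.38)&(x<0.425)&(abs(y-.18)<.03); print("handle x",np.percentile(W[h][:,0],[2,50,98]))
```

```text
0.08539569703896092
tip 150 250 [0.3568 0.1867 0.2713] in tool [ 0.0107 -0.0474 -0.0577]
tip 155 250 [0.3588 0.1865 0.2708] in tool [ 0.0104 -0.0454 -0.0572]
tip 160 250 [0.3604 0.1854 0.2688] in tool [ 0.0092 -0.0438 -0.0553]
tip 350 250 [0.4458 0.1896 0.2697] in tool [ 0.01    0.0416 -0.0564]
floor 29435 [[0.4598 0.0652 0.0116]
 [0.5512 0.1997 0.0135]
 [0.6395 0.3013 0.0184]]
0.08 [0.4668 0.6428]
0.12 [0.4646 0.6411]
0.16 [0.4625 0.6395]
0.2 [0.4607 0.6379]
0.24 [0.4591 0.6362]
0.28 [0.4575 0.6345]
x 0.48 [0.062  0.2968]
x 0.51 [0.0631 0.298 ]
x 0.54 [0.0644 0.2992]
x 0.57 [0.0657 0.3003]
floor c [0.5591 0.1845]
-58 -64 [0.5038 0.1182]
-58 0 [0.5012 0.1821]
-58 64 [0.4986 0.2461]
8 -64 [0.5698 0.1209]
8 0 [0.5671 0.1848]
8 64 [0.5645 0.2488]
handle x [0.3988 0.4043 0.4099]
```

>>> {"method": "arm_command", "body": {"motion": [{"x": -40,"y": 8,"z": 0,"rx": 0,"ry": 0,"rz": -10,"hand": -0.65},{"x": -80,"y": 15,"z": 0,"rx": 0,"ry": 0,"rz": -20,"hand": -0.65},{"x": -120,"y": 22,"z": 0,"rx": 0,"ry": 0,"rz": -30,"hand": -0.65},{"x": -160,"y": 30,"z": 10,"rx": 0,"ry": 0,"rz": -40,"hand": -0.65},{"x": -200,"y": 38,"z": 30,"rx": 0,"ry": 0,"rz": -50,"hand": -0.65},{"x": -240,"y": 44,"z": 50,"rx": 0,"ry": 0,"rz": -60,"hand": -0.65},{"x": -275,"y": 45,"z": 80,"rx": 0,"ry": 0,"rz": -70,"hand": -0.65},{"x": -275,"y": 45,"z": 100,"rx": 0,"ry": 0,"rz": -80,"hand": -0.65},{"x": -275,"y": 45,"z": 100,"rx": 0,"ry": 0,"rz": -87.7,"hand": -0.65},{"x": -275,"y": 45,"z": 100,"rx": 0,"ry": 0,"rz": -87.7,"hand": -0.65}]}}

```text
clock: 13.1
tcp_pos: [0.4602, -0.0945, 0.1134]
orientation: [-0.002, 0.001, 1.0, 0.001]
wrist_force: [-0.4, 0.9, 0.5]
finger_gap: 0.0706
```

```bash
cat > lid.py <<'E'
# usage: lid.py pic x y [tipz_target]   : measure the lid near x,y (top disc in depth), tips, and plan
from h import *
import sys
np.set_printoptions(precision=4,suppress=True)
p,R,s=tool(); P=cam("wrist"); W=cloud(P); save(P,sys.argv[1]); X=np.array([float(sys.argv[2]),float(sys.argv[3])])
base=float(sys.argv[4]) if len(sys.argv)>4 else 0
print("tcp",p,"clock",s["clock"],"gap",round(s["finger_gap"],4))
tips=[]
for us in (range(140,245,3),range(265,370,3)):
    best=None
    for u in us:
        for v in range(225,300):
            w=R.T@(W[v,u]-p)
            if -0.075<w[2]<-0.03 and abs(w[0])<0.02 and abs(w[1])<.05:
                if best is None or w[2]>best[2]: best=w
                break
    tips.append(best)
print("tips in tool",tips)
d=np.hypot(W[...,0]-X[0],W[...,1]-X[1]); m=(d<0.05)&(W[...,2]>base+0.007)&(W[...,2]<base+0.021)
n,lab=cv2.connectedComponents(m.astype(np.uint8)); 
k=np.argmax(np.bincount(lab[m])) ; q=W[lab==k]; zt=np.median(q[q[:,2]>np.percentile(q[:,2],60)][:,2]); t=q[q[:,2]>zt-.004]
(cx,cy),r=cv2.minEnclosingCircle((t[:,:2]*1000).astype(np.float32)); box=cv2.minAreaRect((t[:,:2]*1000).astype(np.float32))
print("lid",cx,cy,"dia",2*r,"top",zt,"mid",(t[:,:2].min(0)+t[:,:2].max(0))/2,"n",len(t),"rgb",P["image"][lab==k].mean(0).round())
plan([cx/1000,cy/1000,-0.045],90)
E
python3 lid.py f1.png .462 -.095
```

```text
tcp [ 0.4602 -0.0945  0.1134] clock 13.1 gap 0.0706
tips in tool [array([ 0.0027, -0.0355, -0.0478]), array([ 0.0083,  0.0347, -0.0469])]
lid 463.06793212890625 -96.29944610595703 dia 52.665443420410156 top 0.014707876618647604 mid [ 0.4631 -0.0958] n 2356 rgb [79. 75. 67.]
shift xyz mm [ -2.7  -1.8 159. ] rot [ 0.  -0.1 -0.2] (alt rz +-180) j6 -0.37
```

View pics/f1.png

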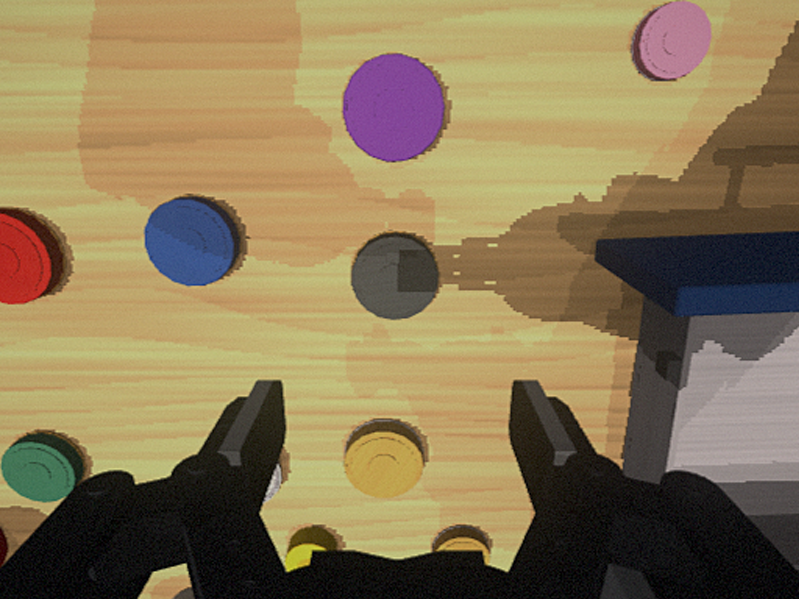

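The dark lid sits at 800-px (395,275), centred between the fingers, at world (463,-96).

>>> {"method": "arm_command", "body": {"force": 40, "motion": [{"x": -3,"y": -1.5,"z": 50,"rx": 0,"ry": 0,"rz": 0,"hand": -0.65},{"x": -3,"y": -1.5,"z": 100,"rx": 0,"ry": 0,"rz": 0,"hand": -0.65},{"x": -3,"y": -1.5,"z": 135,"rx": 0,"ry": 0,"rz": 0,"hand": -0.65},{"x": -3,"y": -1.5,"z": 148,"rx": 0,"ry": 0,"rz": 0,"hand": -0.65},{"x": -3,"y": -1.5,"z": 148,"rx": 0,"ry": 0,"rz": 0,"hand": -0.65}]}}

```text
clock: 13.78
tcp_pos: [0.4641, -0.0961, -0.0332]
orientation: [-0.001, 0.001, 1.0, 0.0]
wrist_force: [-0.3, 0.3, 0.2]
finger_gap: 0.0704
```

```bash
python3 lid.py f2.png .462 -.095
```

```text
tcp [ 0.4641 -0.0961 -0.0332] clock 13.775 gap 0.0704
tips in tool [array([ 0.0124, -0.0462, -0.0314]), array([ 0.0124,  0.0487, -0.0314])]
lid 463.11114501953125 -96.22289276123047 dia 52.993099212646484 top 0.014628501215669075 mid [ 0.4631 -0.0964] n 7926 rgb [55. 51. 46.]
shift xyz mm [ 2.   0.3 12.7] rot [-0.   0.  -0.1] (alt rz +-180) j6 -0.37
```

View pics/f2.png

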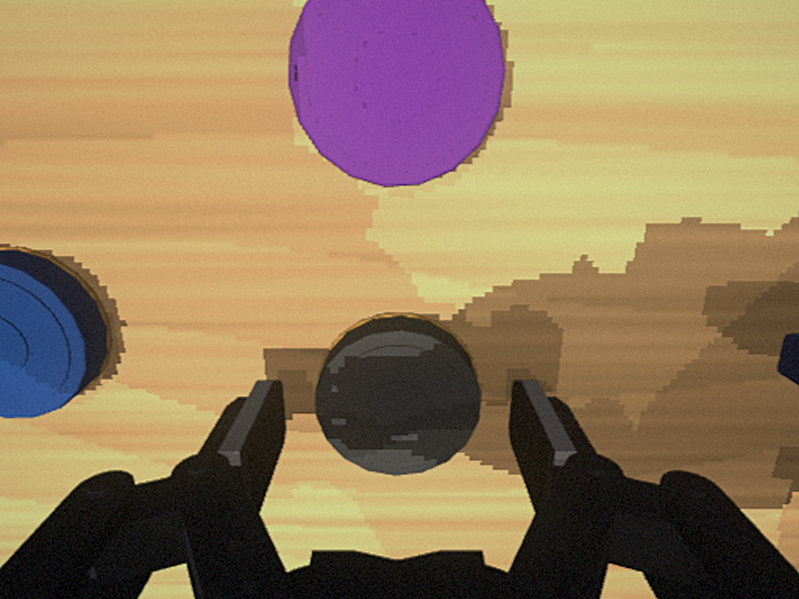

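>>> {"method": "arm_command", "body": {"force": 50, "motion": [{"x": 1,"y": 0,"z": 9.5,"rx": 0,"ry": 0,"rz": 0,"hand": -0.65},{"x": 1,"y": 0,"z": 9.5,"rx": 0,"ry": 0,"rz": 0,"hand": -0.3},{"x": 1,"y": 0,"z": 9.5,"rx": 0,"ry": 0,"rz": 0,"hand": 1},{"x": 1,"y": 0,"z": 9.5,"rx": 0,"ry": 0,"rz": 0,"hand": 1},{"x": 1,"y": 0,"z": 9.5,"rx": 0,"ry": 0,"rz": 0,"hand": 1}]}}

```text
clock: 14.45
tcp_pos: [0.4637, -0.0964, -0.0417]
orientation: [0.0, 0.0, 1.0, -0.0]
wrist_force: [-2.0, 0.6, 6.7]
finger_gap: 0.0521
```

```bash
python3 lid.py f3.png .462 -.095
```

```text
tcp [ 0.4637 -0.0964 -0.0417] clock 14.45 gap 0.0521
tips in tool [array([ 0.0167, -0.0435, -0.0403]), array([ 0.0167,  0.0267, -0.0402])]
lid 455.8255615234375 -97.04942321777344 dia 79.51179504394531 top 0.014741141989351588 mid [ 0.4634 -0.097 ] n 9707 rgb [52. 49. 44.]
shift xyz mm [ 7.9 -0.6  3.3] rot [-0.  0. -0.] (alt rz +-180) j6 -0.37
```

View pics/f3.png

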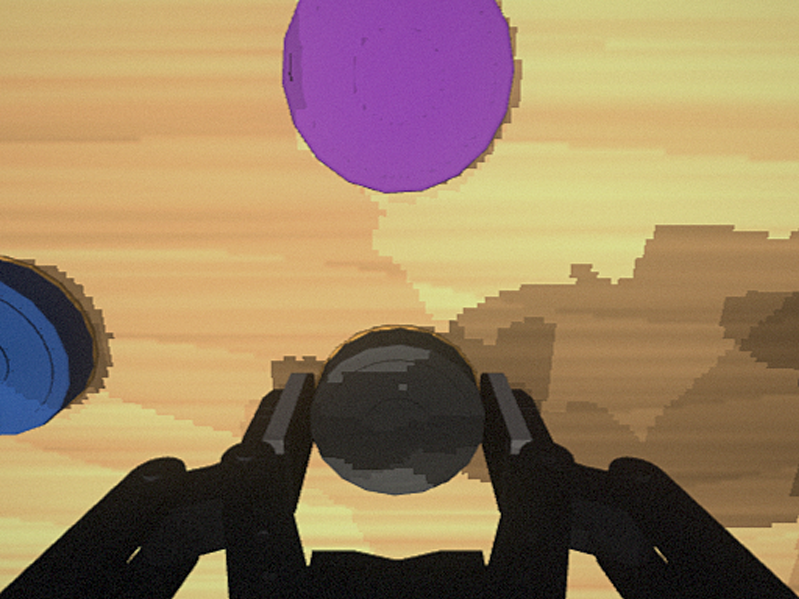

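Gripped: opening 52 mm, lid seated at 800-px (397,410). Now lift it and carry it to the drawer.

>>> {"method": "arm_command", "body": {"motion": [{"x": 0,"y": 0,"z": -50,"rx": 0,"ry": 0,"rz": 0,"hand": 1},{"x": 0,"y": 0,"z": -110,"rx": 0,"ry": 0,"rz": 0,"hand": 1},{"x": -10,"y": 40,"z": -160,"rx": 0,"ry": 0,"rz": 0,"hand": 1},{"x": -20,"y": 95,"z": -160,"rx": 0,"ry": 0,"rz": 0,"hand": 1},{"x": -33,"y": 150,"z": -160,"rx": 0,"ry": 0,"rz": 0,"hand": 1},{"x": -33,"y": 195,"z": -150,"rx": 0,"ry": 0,"rz": 0,"hand": 1},{"x": -33,"y": 213,"z": -130,"rx": 0,"ry": 0,"rz": 0,"hand": 1},{"x": -33,"y": 213,"z": -90,"rx": 0,"ry": 0,"rz": 0,"hand": 1},{"x": -33,"y": 213,"z": -80,"rx": 0,"ry": 0,"rz": 0,"hand": 1}]}}

```text
clock: 15.62
tcp_pos: [0.4943, 0.1169, 0.0355]
orientation: [-0.002, -0.0, 1.0, -0.0]
wrist_force: [-0.2, -0.7, -0.9]
finger_gap: 0.0521
```

```bash
python3 -c "
from h import *
print(tool()[0],get_state()['finger_gap']); save(cam('wrist'),'g1.png'); save(cam('side'),'g2.png',(150,90,300,205)); plan([.4967,.1165,-.007],90)"
```

```text
[0.49426367 0.11687286 0.03546197] 0.052147108169384365
shift xyz mm [-1.3  0.1 43.8] rot [-0.  -0.1 -0. ] (alt rz +-180) j6 0.07
```

View pics/g1.png

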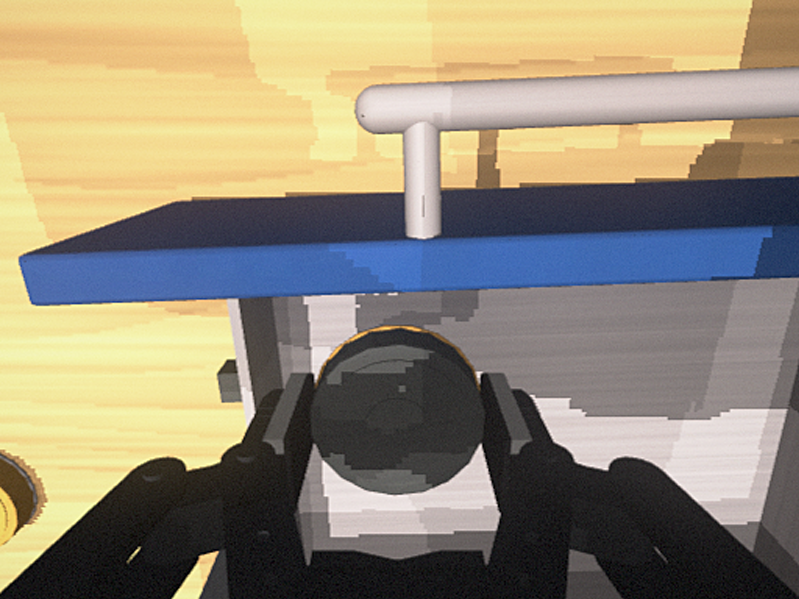

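View pics/g2.png

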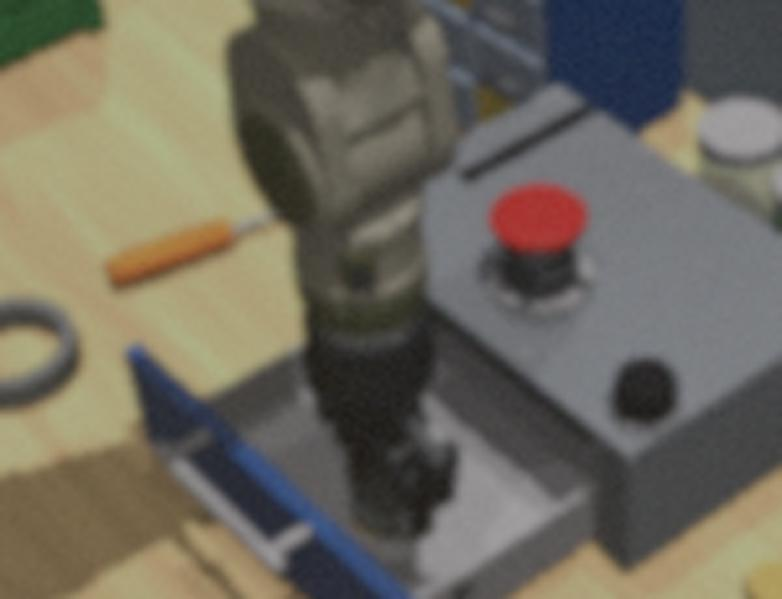

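>>> {"method": "arm_command", "body": {"motion": [{"x": -3,"y": 0,"z": 20,"rx": 0,"ry": 0,"rz": 0,"hand": 1},{"x": -3,"y": 0,"z": 35,"rx": 0,"ry": 0,"rz": 0,"hand": 1},{"x": -3,"y": 0,"z": 43,"rx": 0,"ry": 0,"rz": 0,"hand": 1},{"x": -3,"y": 0,"z": 43,"rx": 0,"ry": 0,"rz": 0,"hand": 1}]}}

```text
clock: 16.23
tcp_pos: [0.4991, 0.1165, -0.0057]
orientation: [-0.0, 0.0, 1.0, 0.0]
wrist_force: [0.4, 0.2, -0.2]
finger_gap: 0.0524
```

```bash
python3 -c "
from h import *
print(tool()[0],get_state()['finger_gap']); save(cam('scene'),'g3.png',(200,180,350,290)); save(cam('side'),'g2.png',(150,90,300,205))"
```

```text
[ 0.49912533  0.11647506 -0.00568638] 0.05238185897935157
```

View pics/g2.png

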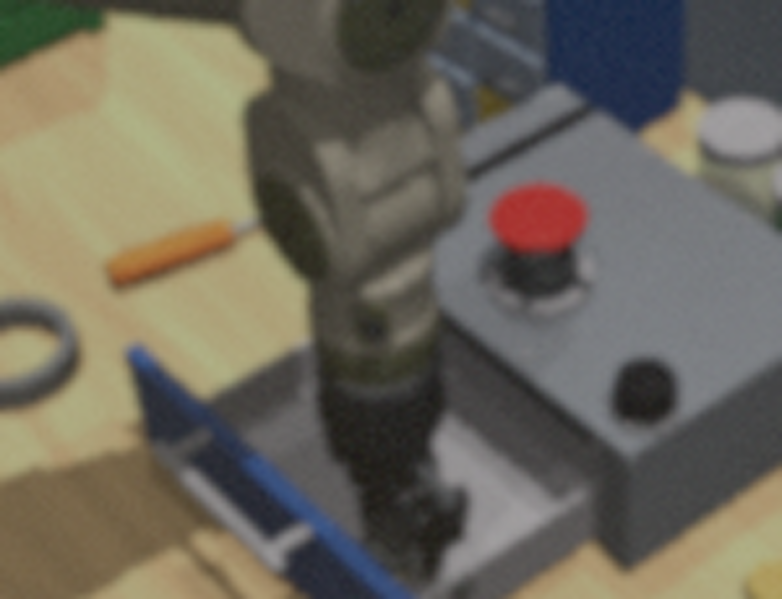

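View pics/g3.png

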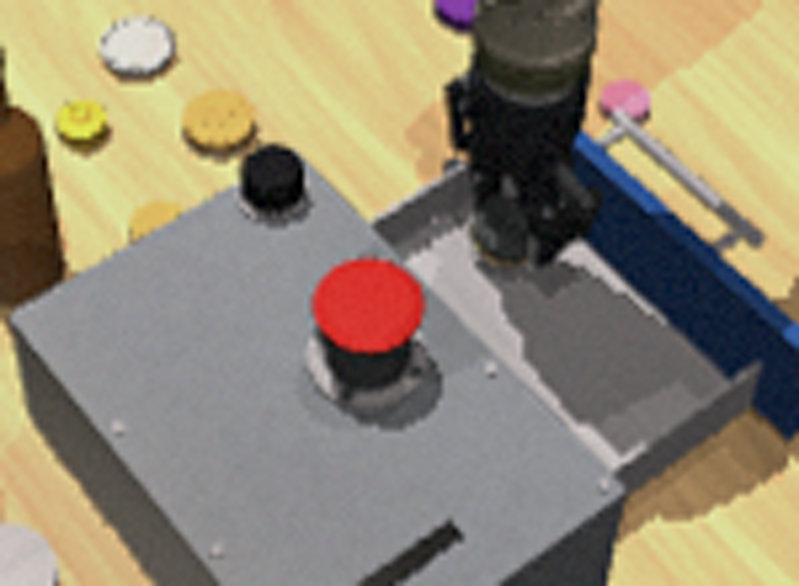

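>>> {"method": "arm_command", "body": {"motion": [{"x": 0,"y": 0,"z": 5,"rx": 0,"ry": 0,"rz": 0,"hand": 1},{"x": 0,"y": 0,"z": 5,"rx": 0,"ry": 0,"rz": 0,"hand": 1},{"x": 0,"y": 0,"z": 5,"rx": 0,"ry": 0,"rz": 0,"hand": -0.45},{"x": 0,"y": 0,"z": 5,"rx": 0,"ry": 0,"rz": 0,"hand": -0.45},{"x": 0,"y": 0,"z": 5,"rx": 0,"ry": 0,"rz": 0,"hand": -0.45},{"x": 0,"y": 0,"z": -50,"rx": 0,"ry": 0,"rz": 0,"hand": -0.45},{"x": 0,"y": 0,"z": -110,"rx": 0,"ry": 0,"rz": 0,"hand": -0.65},{"x": 0,"y": 0,"z": -160,"rx": 0,"ry": 0,"rz": 0,"hand": -0.65},{"x": 0,"y": 0,"z": -160,"rx": 0,"ry": 0,"rz": 0,"hand": -0.65}]}}

```text
clock: 17.45
tcp_pos: [0.5028, 0.1169, 0.1592]
orientation: [0.005, 0.0, 1.0, 0.0]
wrist_force: [0.7, -0.6, -0.6]
finger_gap: 0.0703
```

```bash
python3 lid.py g4.png .5 .1165 .014; python3 -c "
from h import *
plan([.445,-.215,.10],90)"
```

```text
tcp [0.5028 0.1169 0.1592] clock 17.45 gap 0.0703
tips in tool [array([ 0.0025, -0.0356, -0.0475]), array([ 0.009 ,  0.0343, -0.0483])]
lid 499.0009460449219 116.52935791015625 dia 52.63728713989258 top 0.02868056255384329 mid [0.4992 0.1163] n 2007 rgb [98. 96. 94.]
shift xyz mm [  3.2  -0.3 201.6] rot [ 0.   0.3 -0. ] (alt rz +-180) j6 0.07
shift xyz mm [  56.3 -331.8   56.2] rot [ 0.   0.3 -0. ] (alt rz +-180) j6 0.07
```

View pics/g4.png

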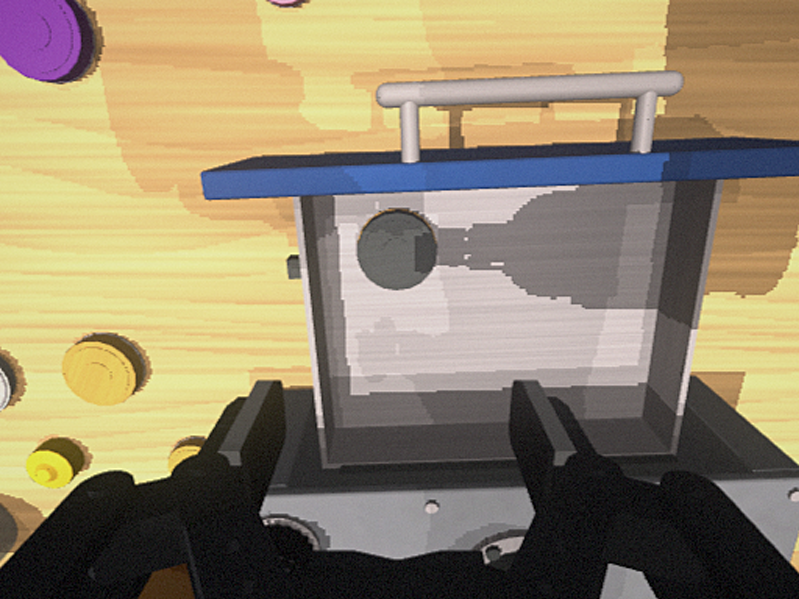

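The dark lid lies flat in the drawer at (397,250), top at 28.7 mm. Next is blue.

>>> {"method": "arm_command", "body": {"motion": [{"x": 10,"y": -60,"z": 0,"rx": 0,"ry": 0,"rz": 0,"hand": -0.65},{"x": 20,"y": -120,"z": 0,"rx": 0,"ry": 0,"rz": 0,"hand": -0.65},{"x": 35,"y": -180,"z": 0,"rx": 0,"ry": 0,"rz": 0,"hand": -0.65},{"x": 50,"y": -240,"z": 10,"rx": 0,"ry": 0,"rz": 0,"hand": -0.65},{"x": 60,"y": -295,"z": 40,"rx": 0,"ry": 0,"rz": 0,"hand": -0.65},{"x": 60,"y": -332,"z": 80,"rx": 0,"ry": 0,"rz": 0,"hand": -0.65},{"x": 60,"y": -332,"z": 80,"rx": 0,"ry": 0,"rz": 0,"hand": -0.65}]}}

```text
clock: 18.38
tcp_pos: [0.4359, -0.2156, 0.0699]
orientation: [-0.003, 0.002, 1.0, 0.002]
wrist_force: [-1.3, 1.5, 0.7]
finger_gap: 0.0708
```

```bash
python3 lid.py h1.png .4405 -.215
```

```text
tcp [ 0.4359 -0.2156  0.0699] clock 18.375 gap 0.0708
tips in tool [array([ 0.0021, -0.0358, -0.0468]), array([ 0.0082,  0.0347, -0.0467])]
lid 472.6918029785156 -225.5717315673828 dia 52.351871490478516 top 0.014659234858484808 mid [ 0.4685 -0.2255] n 2355 rgb [ 56.  77. 122.]
shift xyz mm [-36.4 -11.2 116.4] rot [ 0.2 -0.3 -0.2] (alt rz +-180) j6 -0.62
```

View pics/h1.png

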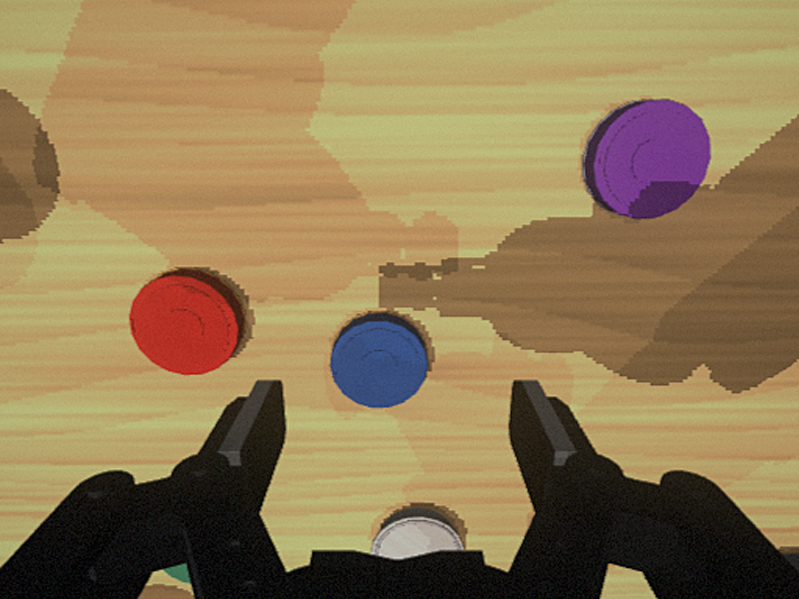

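Blue has been knocked aside, to about (0.471,-0.226). I'll recentre and measure it again.

>>> {"method": "arm_command", "body": {"motion": [{"x": -30,"y": -10.5,"z": 30,"rx": 0,"ry": 0,"rz": 0,"hand": -0.65},{"x": -30,"y": -10.5,"z": 60,"rx": 0,"ry": 0,"rz": 0,"hand": -0.65},{"x": -30,"y": -10.5,"z": 60,"rx": 0,"ry": 0,"rz": 0,"hand": -0.65},{"x": -30,"y": -10.5,"z": 60,"rx": 0,"ry": 0,"rz": 0,"hand": -0.65}]}}

```text
clock: 18.92
tcp_pos: [0.4697, -0.2251, 0.0155]
orientation: [0.0, -0.0, 1.0, -0.0]
wrist_force: [0.6, -0.7, -0.3]
finger_gap: 0.0704
```

```bash
python3 lid.py h2.png .471 -.2255
```

```text
tcp [ 0.4697 -0.2251  0.0155] clock 18.925 gap 0.0704
tips in tool [array([ 0.0016, -0.036 , -0.0459]), array([ 0.008 ,  0.0349, -0.0463])]
lid 473.5050354003906 -225.9154815673828 dia 52.71672821044922 top 0.014637489972865816 mid [ 0.4736 -0.2256] n 4796 rgb [47. 59. 90.]
shift xyz mm [-3.3 -0.2 61. ] rot [-0.   0.1  0. ] (alt rz +-180) j6 -0.60
```

>>> {"method": "arm_command", "body": {"motion": [{"x": -3.5,"y": -0.5,"z": 35,"rx": 0,"ry": 0,"rz": 0,"hand": -0.65},{"x": -3.5,"y": -0.5,"z": 55,"rx": 0,"ry": 0,"rz": 0,"hand": -0.65},{"x": -3.5,"y": -0.5,"z": 55,"rx": 0,"ry": 0,"rz": 0,"hand": -0.65},{"x": -3.5,"y": -0.5,"z": 55,"rx": 0,"ry": 0,"rz": 0,"hand": -0.3},{"x": -3.5,"y": -0.5,"z": 55,"rx": 0,"ry": 0,"rz": 0,"hand": 1},{"x": -3.5,"y": -0.5,"z": 55,"rx": 0,"ry": 0,"rz": 0,"hand": 1},{"x": -3.5,"y": -0.5,"z": 55,"rx": 0,"ry": 0,"rz": 0,"hand": 1},{"x": -3.5,"y": -0.5,"z": 0,"rx": 0,"ry": 0,"rz": 0,"hand": 1},{"x": -3.5,"y": -0.5,"z": -60,"rx": 0,"ry": 0,"rz": 0,"hand": 1},{"x": -3.5,"y": -0.5,"z": -115,"rx": 0,"ry": 0,"rz": 0,"hand": 1}]}}

```text
clock: 20.23
tcp_pos: [0.4733, -0.2267, 0.1331]
orientation: [0.001, 0.0, 1.0, -0.001]
wrist_force: [1.5, 0.0, 0.2]
finger_gap: 0.0512
```

```bash
python3 -c "
from h import *
print(tool()[0],get_state()['finger_gap']); save(cam('wrist'),'h3.png'); plan([.4965,.1804,.12],90)"
```

```text
[ 0.47334475 -0.22666717  0.13313719] 0.05115983648753758
shift xyz mm [-19.4 409.5  17.8] rot [-0.4  0.7 -0. ] (alt rz +-180) j6 -0.60
```

View pics/h3.png

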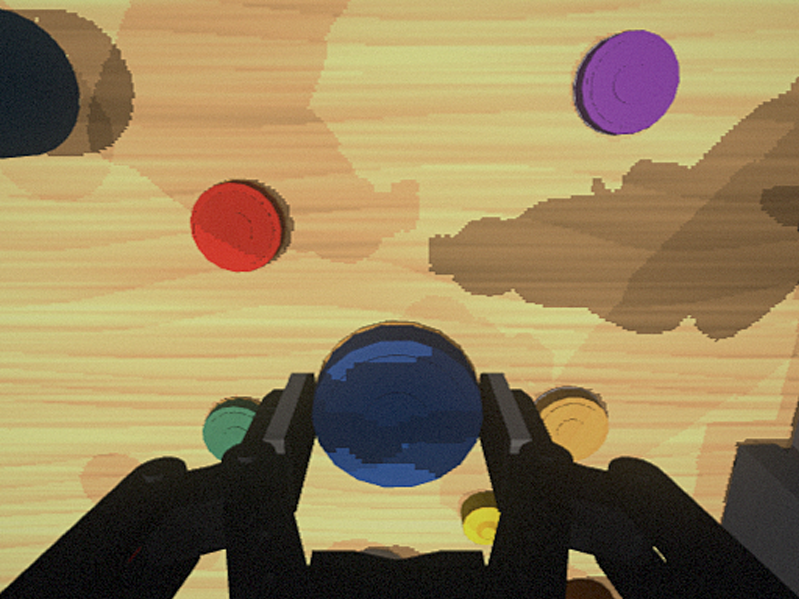

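>>> {"method": "arm_command", "body": {"motion": [{"x": -3,"y": 50,"z": -20,"rx": 0,"ry": 0,"rz": 0,"hand": 1},{"x": -6,"y": 105,"z": -30,"rx": 0,"ry": 0,"rz": 0,"hand": 1},{"x": -9,"y": 160,"z": -30,"rx": 0,"ry": 0,"rz": 0,"hand": 1},{"x": -12,"y": 215,"z": -30,"rx": 0,"ry": 0,"rz": 0,"hand": 1},{"x": -15,"y": 270,"z": -30,"rx": 0,"ry": 0,"rz": 0,"hand": 1},{"x": -19,"y": 325,"z": -20,"rx": 0,"ry": 0,"rz": 0,"hand": 1},{"x": -23,"y": 375,"z": 10,"rx": 0,"ry": 0,"rz": 0,"hand": 1},{"x": -23,"y": 407,"z": 50,"rx": 0,"ry": 0,"rz": 0,"hand": 1},{"x": -23,"y": 407,"z": 80,"rx": 0,"ry": 0,"rz": 0,"hand": 1},{"x": -23,"y": 407,"z": 80,"rx": 0,"ry": 0,"rz": 0,"hand": 1}]}}

```text
clock: 21.52
tcp_pos: [0.494, 0.1808, 0.0482]
orientation: [-0.002, -0.0, 1.0, -0.0]
wrist_force: [-0.2, 0.0, 0.2]
finger_gap: 0.0515
```

```bash
python3 -c "
from h import *
print(tool()[0],get_state()['finger_gap']); save(cam('wrist'),'h4.png'); plan([.4967,.1804,-.009],90)"
```

```text
[0.49402729 0.180784   0.04822381] 0.051546249690866186
shift xyz mm [-1.2 -0.2 58.8] rot [-0. -0. -0.] (alt rz +-180) j6 0.20
```

View pics/h4.png

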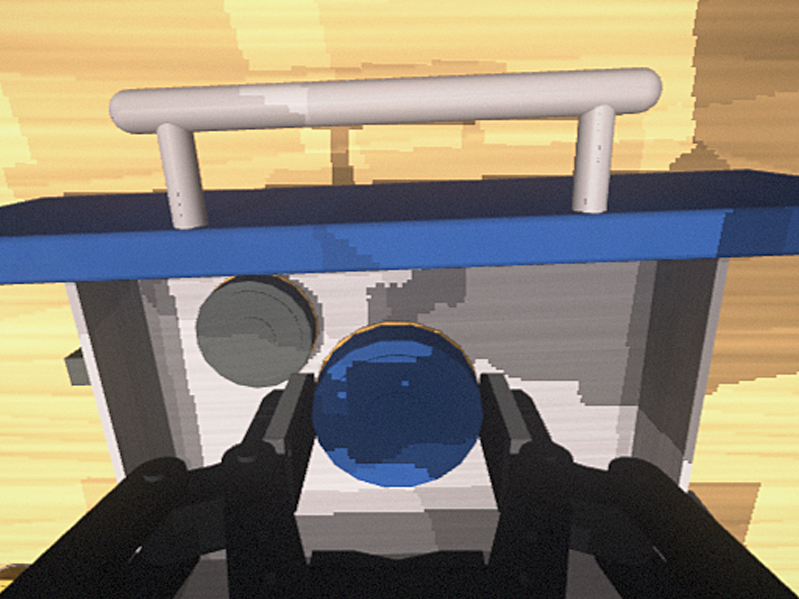

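>>> {"method": "arm_command", "body": {"motion": [{"x": -3,"y": 1,"z": 30,"rx": 0,"ry": 0,"rz": 0,"hand": 1},{"x": -3,"y": 1,"z": 50,"rx": 0,"ry": 0,"rz": 0,"hand": 1},{"x": -3,"y": 1,"z": 56,"rx": 0,"ry": 0,"rz": 0,"hand": 1},{"x": -3,"y": 1,"z": 56,"rx": 0,"ry": 0,"rz": 0,"hand": 1},{"x": -3,"y": 1,"z": 56,"rx": 0,"ry": 0,"rz": 0,"hand": -0.45},{"x": -3,"y": 1,"z": 56,"rx": 0,"ry": 0,"rz": 0,"hand": -0.45},{"x": -3,"y": 1,"z": 56,"rx": 0,"ry": 0,"rz": 0,"hand": -0.45},{"x": -3,"y": 1,"z": 0,"rx": 0,"ry": 0,"rz": 0,"hand": -0.45},{"x": -3,"y": 1,"z": -60,"rx": 0,"ry": 0,"rz": 0,"hand": -0.65},{"x": -3,"y": 1,"z": -110,"rx": 0,"ry": 0,"rz": 0,"hand": -0.65}]}}

```text
clock: 22.82
tcp_pos: [0.4993, 0.1818, 0.162]
orientation: [0.001, 0.0, 1.0, 0.0]
wrist_force: [2.1, -0.1, 0.2]
finger_gap: 0.0704
```

```bash
python3 lid.py h5.png .4965 .1804 .014; python3 -c "
from h import *
plan([.601,-.341,.10],90);plan([.45,-.326,.10],90)
P=cam('side');save(P,'h6.png')
W=cloud(P)
for q in ('lid_red','lid_gold','lid_tin','lid_green'):
  m=finder.masks_of(P,q)
  for k in m[:2]: print(q,k['score'],k['at'],np.nanmedian(W[k['region']],0))
"
```

```text
tcp [0.4993 0.1818 0.162 ] clock 22.825 gap 0.0704
tips in tool [array([ 0.002 , -0.0358, -0.0466]), array([ 0.008 ,  0.0348, -0.0463])]
lid 499.9217224121094 181.587646484375 dia 52.540740966796875 top 0.028682915049210982 mid [0.5   0.182] n 1941 rgb [ 74. 106. 170.]
shift xyz mm [  5.   -1.4 213.7] rot [ 0.1  0.6 -0. ] (alt rz +-180) j6 0.20
shift xyz mm [ -97.7 -523.6   68.7] rot [ 0.1  0.6 -0. ] (alt rz +-180) j6 0.20
shift xyz mm [  53.3 -508.7   67. ] rot [ 0.1  0.6 -0. ] (alt rz +-180) j6 0.20
lid_red 0.77 [307.2, 304.7] [ 0.45071374 -0.32877659  0.01412767]
lid_red 0.46 [389.9, 267.1] [ 0.65603024 -0.42592174  0.10862056]
lid_gold 0.75 [233.5, 260.0] [ 0.36945325 -0.10340758  0.0148335 ]
lid_gold 0.72 [320.0, 355.0] [ 0.37986983 -0.45665301  0.04280416]
lid_tin 0.59 [315.0, 244.6] [ 0.60493135 -0.20669947  0.01185511]
lid_green 0.59 [349.8, 274.4] [ 0.6001295  -0.34640259  0.01284918]
```

View pics/h5.png

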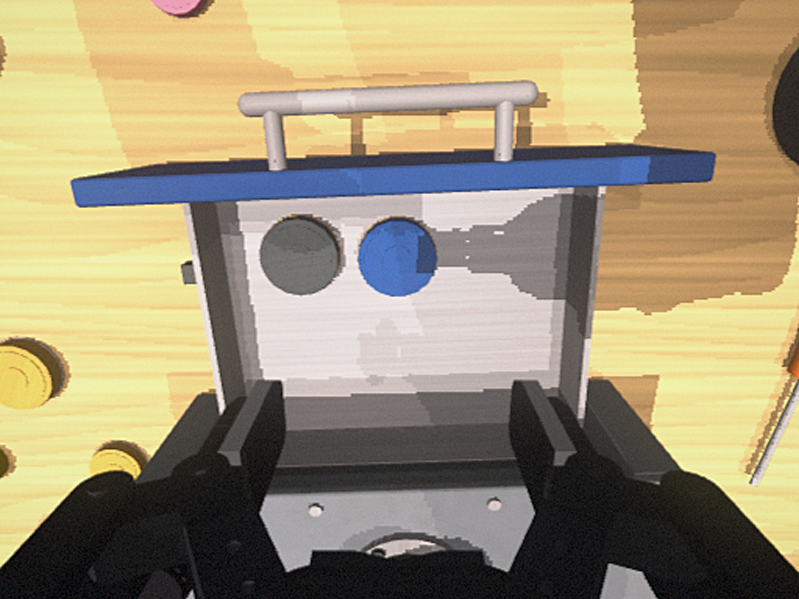

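>>> {"method": "arm_command", "body": {"motion": [{"x": -10,"y": -60,"z": 0,"rx": 0,"ry": 0,"rz": 0,"hand": -0.65},{"x": -20,"y": -120,"z": 0,"rx": 0,"ry": 0,"rz": 0,"hand": -0.65},{"x": -30,"y": -180,"z": 0,"rx": 0,"ry": 0,"rz": 0,"hand": -0.65},{"x": -40,"y": -240,"z": 0,"rx": 0,"ry": 0,"rz": 0,"hand": -0.65},{"x": -50,"y": -300,"z": 0,"rx": 0,"ry": 0,"rz": 0,"hand": -0.65},{"x": -60,"y": -360,"z": 0,"rx": 0,"ry": 0,"rz": 0,"hand": -0.65},{"x": -75,"y": -420,"z": 20,"rx": 0,"ry": 0,"rz": 0,"hand": -0.65},{"x": -90,"y": -480,"z": 50,"rx": 0,"ry": 0,"rz": 0,"hand": -0.65},{"x": -98,"y": -523,"z": 70,"rx": 0,"ry": 0,"rz": 0,"hand": -0.65},{"x": -98,"y": -523,"z": 90,"rx": 0,"ry": 0,"rz": 0,"hand": -0.65}]}}

```text
clock: 24.38
tcp_pos: [0.5953, -0.3447, 0.0647]
orientation: [-0.002, 0.003, 1.0, 0.001]
wrist_force: [-0.3, 0.9, 0.4]
finger_gap: 0.0705
```

>>> {"method": "arm_command", "body": {"motion": [{"x": 0,"y": 0,"z": 25,"rx": 0,"ry": 0,"rz": 0,"hand": -0.65},{"x": 0,"y": 0,"z": 40,"rx": 0,"ry": 0,"rz": 0,"hand": -0.65},{"x": 0,"y": 0,"z": 40,"rx": 0,"ry": 0,"rz": 0,"hand": -0.65}]}}

```text
clock: 24.75
tcp_pos: [0.5952, -0.34, 0.0269]
orientation: [-0.002, 0.0, 1.0, 0.001]
wrist_force: [0.7, -0.1, 0.1]
finger_gap: 0.0701
```

```bash
python3 lid.py i1.png .601 -.341
```

```text
tcp [ 0.5952 -0.34    0.0269] clock 24.75 gap 0.0701
tips in tool [array([ 0.002 , -0.0358, -0.0465]), array([ 0.0085,  0.0346, -0.0474])]
lid 602.193359375 -342.396240234375 dia 50.87565612792969 top 0.013622948055188329 mid [ 0.602  -0.3425] n 3959 rgb [58. 85. 61.]
shift xyz mm [-6.1 -1.8 73.5] rot [ 0.1 -0.1 -0. ] (alt rz +-180) j6 -0.64
```

View pics/i1.png

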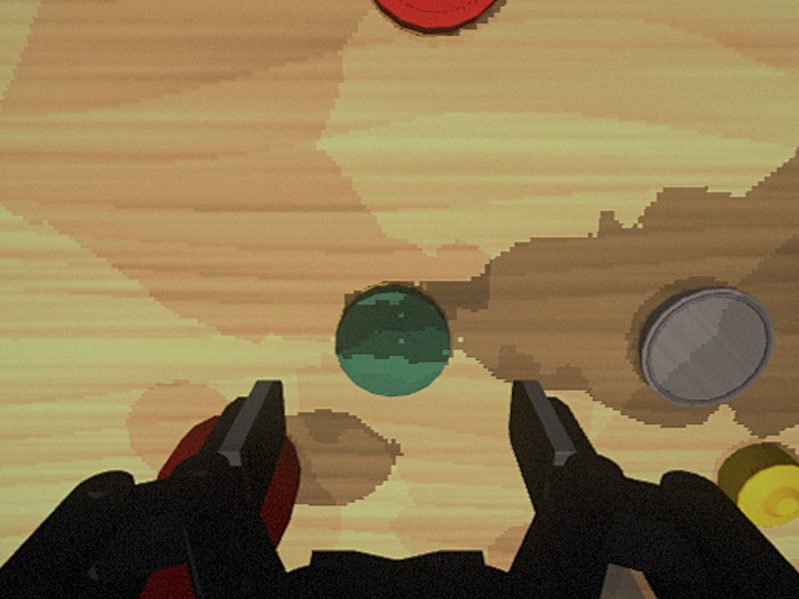

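Run:
```python
from h import *
np.set_printoptions(precision=4,suppress=True)
for n in ("scene","side"):
    P=cam(n);W=cloud(P);m=finder.masks_of(P,"ketchup")[0]; w=W[m["region"]]; w=w[~np.isnan(w[:,0])]
    w=w[(w[:,2]>.03)&(w[:,2]<.13)]; print(n,len(w),np.percentile(w,[3,50,97],axis=0))
```

```text
scene 265 [[ 0.651  -0.4226  0.0332]
 [ 0.6826 -0.3943  0.0806]
 [ 0.7008 -0.386   0.1278]]
side 469 [[ 0.6444 -0.4475  0.0326]
 [ 0.6514 -0.4286  0.0768]
 [ 0.6743 -0.3965  0.1291]]
```

>>> {"method": "arm_command", "body": {"motion": [{"x": -6,"y": -2,"z": 35,"rx": 0,"ry": 0,"rz": 0,"hand": -0.65},{"x": -6,"y": -2,"z": 60,"rx": 0,"ry": 0,"rz": 0,"hand": -0.65},{"x": -6,"y": -2,"z": 67,"rx": 0,"ry": 0,"rz": 0,"hand": -0.65},{"x": -6,"y": -2,"z": 67,"rx": 0,"ry": 0,"rz": 0,"hand": -0.65},{"x": -6,"y": -2,"z": 67,"rx": 0,"ry": 0,"rz": 0,"hand": -0.3},{"x": -6,"y": -2,"z": 67,"rx": 0,"ry": 0,"rz": 0,"hand": 1},{"x": -6,"y": -2,"z": 67,"rx": 0,"ry": 0,"rz": 0,"hand": 1},{"x": -6,"y": -2,"z": 67,"rx": 0,"ry": 0,"rz": 0,"hand": 1},{"x": -6,"y": -2,"z": 10,"rx": 0,"ry": 0,"rz": 0,"hand": 1},{"x": -6,"y": -2,"z": -50,"rx": 0,"ry": 0,"rz": 0,"hand": 1}]}}

```text
clock: 26.25
tcp_pos: [0.6021, -0.343, 0.0802]
orientation: [-0.001, 0.0, 1.0, 0.001]
wrist_force: [1.7, 0.0, -0.3]
finger_gap: 0.0494
```

```bash
python3 -c "
from h import *
print(tool()[0],get_state()['finger_gap']); save(cam('wrist'),'i2.png'); plan([.4965,.245,.12],90)"
```

```text
[ 0.60214521 -0.34295384  0.08021023] 0.049426682320556345
shift xyz mm [109.8 590.7 -34.3] rot [-0.4  0.6 -0. ] (alt rz +-180) j6 -0.63
```

View pics/i2.png

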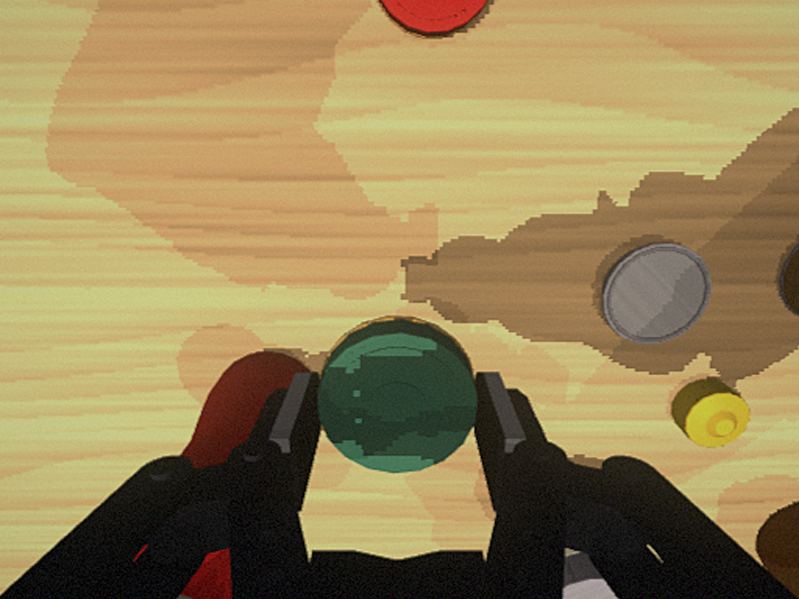

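>>> {"method": "arm_command", "body": {"motion": [{"x": 10,"y": 20,"z": -50,"rx": 0,"ry": 0,"rz": 0,"hand": 1},{"x": 20,"y": 75,"z": -80,"rx": 0,"ry": 0,"rz": 0,"hand": 1},{"x": 32,"y": 135,"z": -85,"rx": 0,"ry": 0,"rz": 0,"hand": 1},{"x": 44,"y": 195,"z": -85,"rx": 0,"ry": 0,"rz": 0,"hand": 1},{"x": 56,"y": 255,"z": -85,"rx": 0,"ry": 0,"rz": 0,"hand": 1},{"x": 68,"y": 315,"z": -85,"rx": 0,"ry": 0,"rz": 0,"hand": 1},{"x": 80,"y": 375,"z": -85,"rx": 0,"ry": 0,"rz": 0,"hand": 1},{"x": 92,"y": 435,"z": -85,"rx": 0,"ry": 0,"rz": 0,"hand": 1},{"x": 104,"y": 495,"z": -80,"rx": 0,"ry": 0,"rz": 0,"hand": 1},{"x": 106,"y": 550,"z": -50,"rx": 0,"ry": 0,"rz": 0,"hand": 1}]}}

```text
clock: 27.55
tcp_pos: [0.4983, 0.2091, 0.132]
orientation: [0.003, -0.0, 1.0, 0.001]
wrist_force: [1.7, -1.2, -0.2]
finger_gap: 0.0493
```

>>> {"method": "arm_command", "body": {"motion": [{"x": 0,"y": 38,"z": 50,"rx": 0,"ry": 0,"rz": 0,"hand": 1},{"x": 0,"y": 38,"z": 75,"rx": 0,"ry": 0,"rz": 0,"hand": 1},{"x": 0,"y": 38,"z": 75,"rx": 0,"ry": 0,"rz": 0,"hand": 1}]}}

```text
clock: 27.92
tcp_pos: [0.495, 0.2445, 0.0528]
orientation: [-0.002, -0.0, 1.0, -0.001]
wrist_force: [-0.4, 0.8, 0.4]
finger_gap: 0.0496
```

```bash
python3 -c "
from h import *
print(tool()[0],get_state()['finger_gap']); save(cam('wrist'),'i3.png'); plan([.497,.245,-.006],90)"
```

```text
[0.49499322 0.24445579 0.05278212] 0.04956813759491911
shift xyz mm [-0.5  0.6 60.5] rot [-0.  -0.1 -0. ] (alt rz +-180) j6 0.31
```

View pics/i3.png

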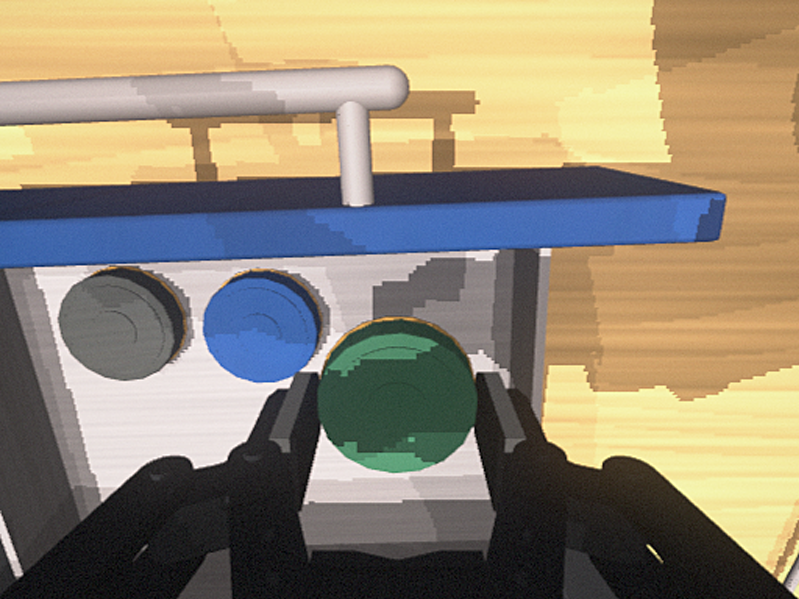

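>>> {"method": "arm_command", "body": {"motion": [{"x": -2,"y": -1,"z": 30,"rx": 0,"ry": 0,"rz": 0,"hand": 1},{"x": -2,"y": -1,"z": 50,"rx": 0,"ry": 0,"rz": 0,"hand": 1},{"x": -2,"y": -1,"z": 59,"rx": 0,"ry": 0,"rz": 0,"hand": 1},{"x": -2,"y": -1,"z": 59,"rx": 0,"ry": 0,"rz": 0,"hand": 1},{"x": -2,"y": -1,"z": 59,"rx": 0,"ry": 0,"rz": 0,"hand": -0.35},{"x": -2,"y": -1,"z": 59,"rx": 0,"ry": 0,"rz": 0,"hand": -0.35},{"x": -2,"y": -1,"z": 59,"rx": 0,"ry": 0,"rz": 0,"hand": -0.35},{"x": -2,"y": -1,"z": 0,"rx": 0,"ry": 0,"rz": 0,"hand": -0.35},{"x": -2,"y": -1,"z": -60,"rx": 0,"ry": 0,"rz": 0,"hand": -0.65},{"x": -2,"y": -1,"z": -110,"rx": 0,"ry": 0,"rz": 0,"hand": -0.65}]}}

```text
clock: 29.22
tcp_pos: [0.4994, 0.2437, 0.1673]
orientation: [0.001, 0.0, 1.0, 0.0]
wrist_force: [1.3, 0.1, -0.4]
finger_gap: 0.0702
```

```bash
python3 lid.py i4.png .497 .245 .014; python3 -c "
from h import *
plan([.45,-.326,.03],90)
"
```

```text
tcp [0.4994 0.2437 0.1673] clock 29.225 gap 0.0702
tips in tool [array([ 0.0025, -0.0356, -0.0474]), array([ 0.0081,  0.0348, -0.0465])]
lid 498.20025634765625 243.2893829345703 dia 50.35151672363281 top 0.027737472061703176 mid [0.4983 0.2434] n 1750 rgb [ 89. 141. 110.]
shift xyz mm [  6.7  -2.2 219.1] rot [ 0.2  0.6 -0. ] (alt rz +-180) j6 0.31
shift xyz mm [  54.  -571.2  141.6] rot [ 0.2  0.6 -0. ] (alt rz +-180) j6 0.31
```

View pics/i4.png

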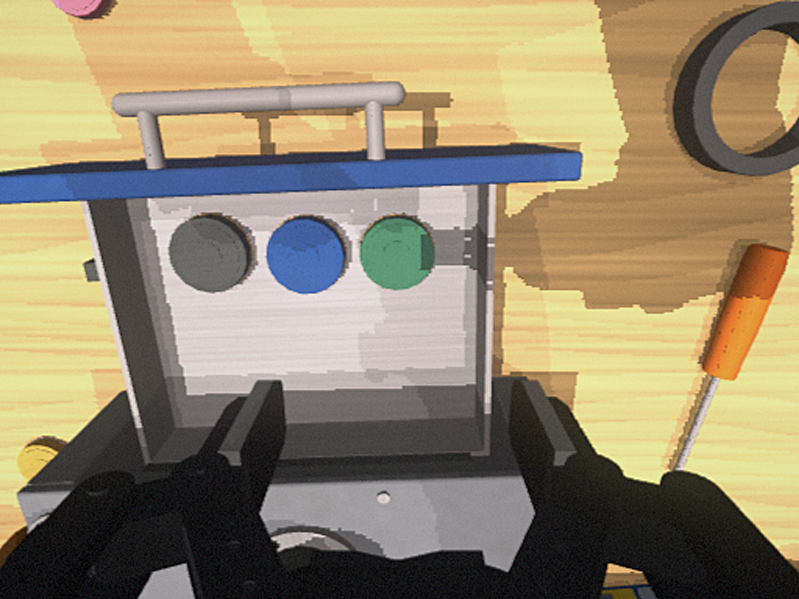

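Three lids are flat at (210,253), (305,254) and (397,253). Next is red.

>>> {"method": "arm_command", "body": {"motion": [{"x": 5,"y": -60,"z": 0,"rx": 0,"ry": 0,"rz": 0,"hand": -0.65},{"x": 10,"y": -120,"z": 0,"rx": 0,"ry": 0,"rz": 0,"hand": -0.65},{"x": 15,"y": -180,"z": 0,"rx": 0,"ry": 0,"rz": 0,"hand": -0.65},{"x": 20,"y": -240,"z": 0,"rx": 0,"ry": 0,"rz": 0,"hand": -0.65},{"x": 25,"y": -300,"z": 0,"rx": 0,"ry": 0,"rz": 0,"hand": -0.65},{"x": 30,"y": -360,"z": 0,"rx": 0,"ry": 0,"rz": 0,"hand": -0.65},{"x": 35,"y": -420,"z": 10,"rx": 0,"ry": 0,"rz": 0,"hand": -0.65},{"x": 40,"y": -480,"z": 30,"rx": 0,"ry": 0,"rz": 0,"hand": -0.65},{"x": 47,"y": -535,"z": 60,"rx": 0,"ry": 0,"rz": 0,"hand": -0.65},{"x": 47,"y": -570,"z": 90,"rx": 0,"ry": 0,"rz": 0,"hand": -0.65}]}}

```text
clock: 30.52
tcp_pos: [0.4514, -0.3293, 0.0739]
orientation: [0.001, 0.001, 1.0, -0.001]
wrist_force: [-0.2, 0.7, 0.2]
finger_gap: 0.0706
```

>>> {"method": "arm_command", "body": {"motion": [{"x": 0,"y": 0,"z": 25,"rx": 0,"ry": 0,"rz": 0,"hand": -0.75},{"x": 0,"y": 0,"z": 45,"rx": 0,"ry": 0,"rz": 0,"hand": -0.75},{"x": 0,"y": 0,"z": 45,"rx": 0,"ry": 0,"rz": 0,"hand": -0.75}]}}

```text
clock: 30.9
tcp_pos: [0.4505, -0.3254, 0.0278]
orientation: [-0.001, 0.0, 1.0, 0.001]
wrist_force: [0.3, -0.1, 0.9]
finger_gap: 0.0746
```

```bash
python3 lid.py j1.png .451 -.327
```

```text
tcp [ 0.4505 -0.3254  0.0278] clock 30.9 gap 0.0746
tips in tool [array([ 0.0082, -0.0378, -0.0486]), array([-0.0044,  0.0369, -0.0479])]
lid 450.5055847167969 -326.9276428222656 dia 56.819942474365234 top 0.014674866524193086 mid [ 0.4502 -0.3269] n 5086 rgb [130.  40.  29.]
shift xyz mm [ 0.8 -1.1 74.1] rot [ 0.1 -0.1 -0. ] (alt rz +-180) j6 -0.77
```

View pics/j1.png

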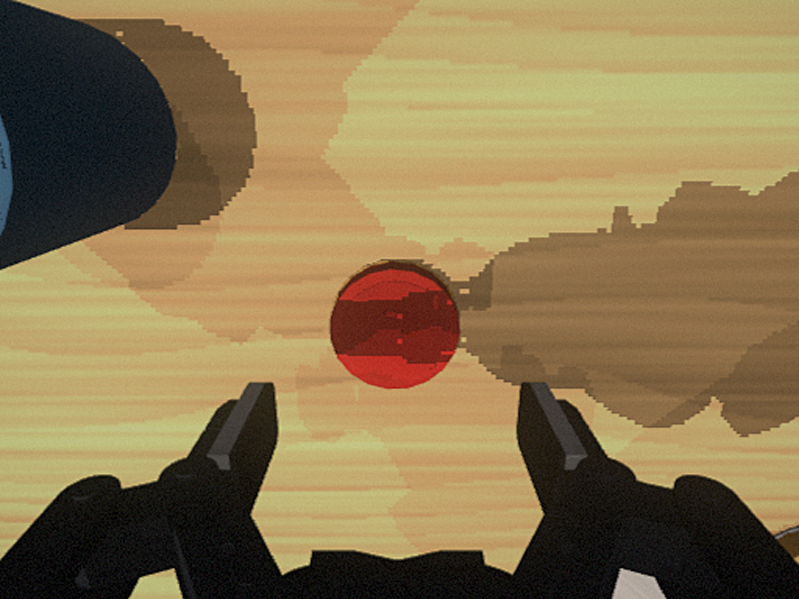

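>>> {"method": "arm_command", "body": {"motion": [{"x": 0.5,"y": -1.5,"z": 35,"rx": 0,"ry": 0,"rz": 0,"hand": -0.75},{"x": 0.5,"y": -1.5,"z": 60,"rx": 0,"ry": 0,"rz": 0,"hand": -0.75},{"x": 0.5,"y": -1.5,"z": 68,"rx": 0,"ry": 0,"rz": 0,"hand": -0.75},{"x": 0.5,"y": -1.5,"z": 68,"rx": 0,"ry": 0,"rz": 0,"hand": -0.75},{"x": 0.5,"y": -1.5,"z": 68,"rx": 0,"ry": 0,"rz": 0,"hand": -0.4},{"x": 0.5,"y": -1.5,"z": 68,"rx": 0,"ry": 0,"rz": 0,"hand": 1},{"x": 0.5,"y": -1.5,"z": 68,"rx": 0,"ry": 0,"rz": 0,"hand": 1},{"x": 0.5,"y": -1.5,"z": 68,"rx": 0,"ry": 0,"rz": 0,"hand": 1},{"x": 0.5,"y": -1.5,"z": 10,"rx": 0,"ry": 0,"rz": 0,"hand": 1},{"x": 0.5,"y": -1.5,"z": -50,"rx": 0,"ry": 0,"rz": 0,"hand": 1}]}}

```text
clock: 32.2
tcp_pos: [0.451, -0.3277, 0.0812]
orientation: [-0.0, 0.0, 1.0, 0.0]
wrist_force: [1.0, -1.4, -1.0]
finger_gap: 0.0555
```

```bash
python3 -c "
from h import *
print(tool()[0],get_state()['finger_gap']); save(cam('wrist'),'j2.png'); plan([.561,.119,.16],90)"
```

```text
[ 0.4510039  -0.32769728  0.08122295] 0.055528462849611715
shift xyz mm [-106.7  449.7  -72.5] rot [-0.5  0.5 -0. ] (alt rz +-180) j6 -0.77
```

View pics/j2.png

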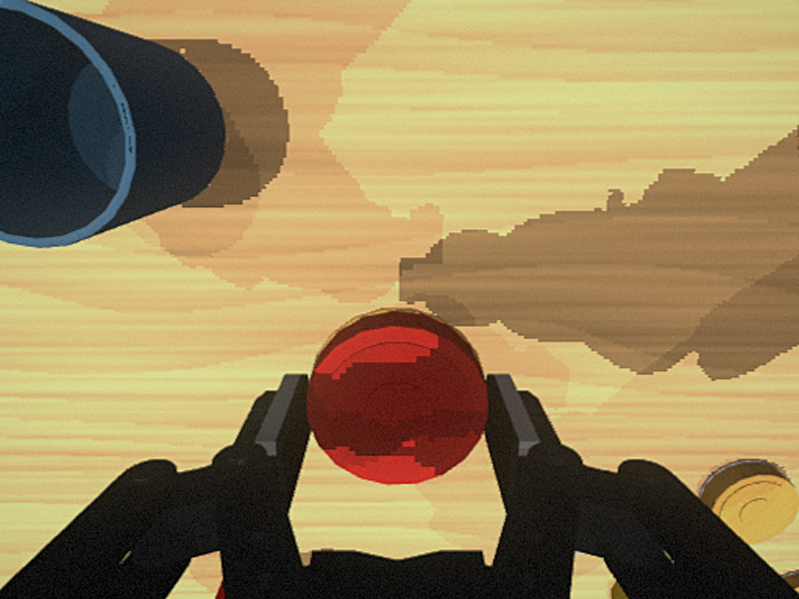

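>>> {"method": "arm_command", "body": {"motion": [{"x": -5,"y": 20,"z": -50,"rx": 0,"ry": 0,"rz": 0,"hand": 1},{"x": -15,"y": 75,"z": -80,"rx": 0,"ry": 0,"rz": 0,"hand": 1},{"x": -28,"y": 135,"z": -85,"rx": 0,"ry": 0,"rz": 0,"hand": 1},{"x": -42,"y": 195,"z": -85,"rx": 0,"ry": 0,"rz": 0,"hand": 1},{"x": -56,"y": 255,"z": -85,"rx": 0,"ry": 0,"rz": 0,"hand": 1},{"x": -70,"y": 315,"z": -85,"rx": 0,"ry": 0,"rz": 0,"hand": 1},{"x": -85,"y": 370,"z": -85,"rx": 0,"ry": 0,"rz": 0,"hand": 1},{"x": -100,"y": 420,"z": -85,"rx": 0,"ry": 0,"rz": 0,"hand": 1},{"x": -108,"y": 446,"z": -60,"rx": 0,"ry": 0,"rz": 0,"hand": 1},{"x": -108,"y": 446,"z": -10,"rx": 0,"ry": 0,"rz": 0,"hand": 1}]}}

```text
clock: 33.5
tcp_pos: [0.563, 0.1206, 0.0917]
orientation: [0.004, -0.002, 1.0, 0.0]
wrist_force: [0.3, -0.6, -1.0]
finger_gap: 0.0556
```

```bash
python3 -c "
from h import *
print(tool()[0],get_state()['finger_gap']); save(cam('wrist'),'j3.png'); save(cam('scene'),'j4.png',(200,180,350,290)); plan([.56,.119,-.006],90)"
```

```text
[0.56295341 0.12060192 0.09174343] 0.055565692057544434
shift xyz mm [-5.5  0.6 91.1] rot [-0.  -0.5  0.1] (alt rz +-180) j6 0.07
```

View pics/j3.png

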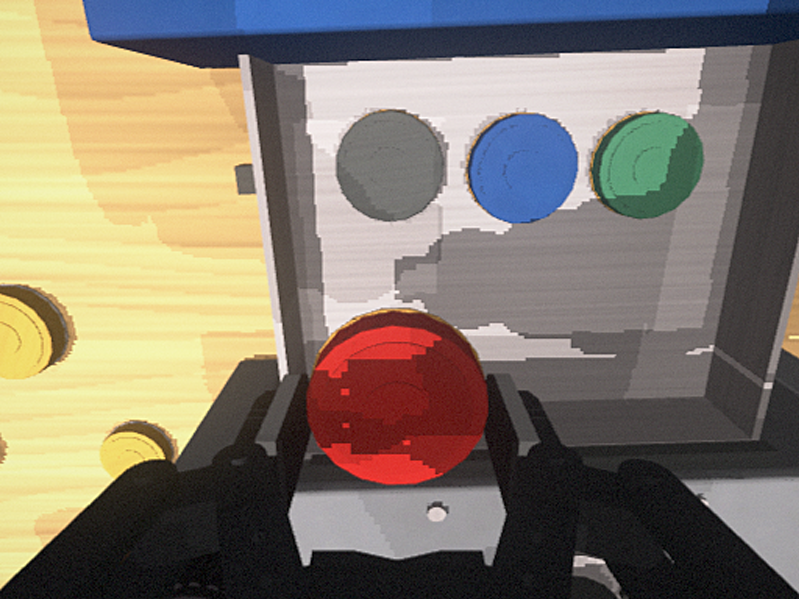

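View pics/j4.png

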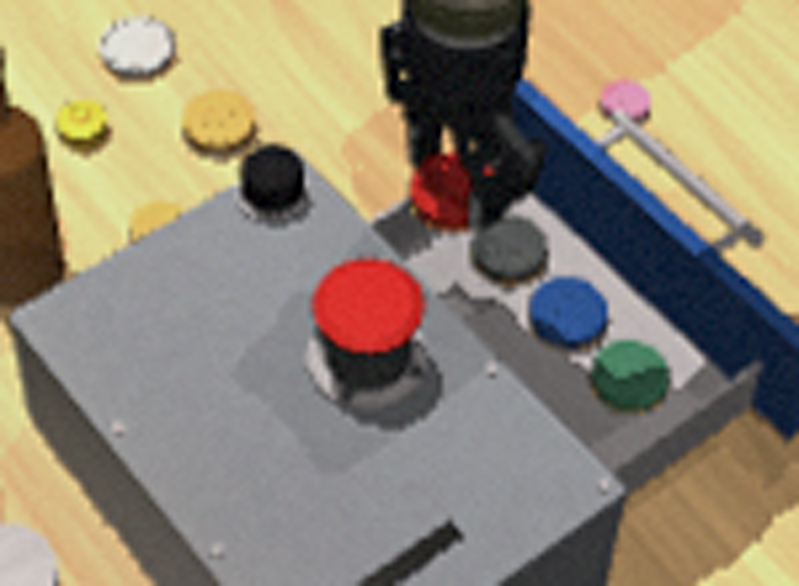

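>>> {"method": "arm_command", "body": {"motion": [{"x": -1,"y": 0,"z": 20,"rx": 0,"ry": 0,"rz": 0,"hand": 1},{"x": -1,"y": 0,"z": 40,"rx": 0,"ry": 0,"rz": 0,"hand": 1},{"x": -1,"y": 0,"z": 55,"rx": 0,"ry": 0,"rz": 0,"hand": 1},{"x": -1,"y": 0,"z": 65,"rx": 0,"ry": 0,"rz": 0,"hand": 1},{"x": -1,"y": 0,"z": 65,"rx": 0,"ry": 0,"rz": 0,"hand": 1}]}}

```text
clock: 34.22
tcp_pos: [0.5603, 0.1178, 0.0245]
orientation: [-0.0, 0.0, 1.0, 0.0]
wrist_force: [-0.4, -0.1, -0.4]
finger_gap: 0.0554
```

```bash
python3 -c "
from h import *
print(tool()[0],get_state()['finger_gap'],get_state()['wrist_force']); save(cam('wrist'),'j5.png'); save(cam('scene'),'j6.png',(200,180,350,290)); plan([.56,.119,-.006],90)"
```

```text
[0.56025522 0.11775603 0.02449099] 0.05539038588008225 [-0.44987469 -0.06702971 -0.44800842]
shift xyz mm [ 1.   1.1 31.2] rot [ 0.  0. -0.] (alt rz +-180) j6 0.07
```

View pics/j6.png

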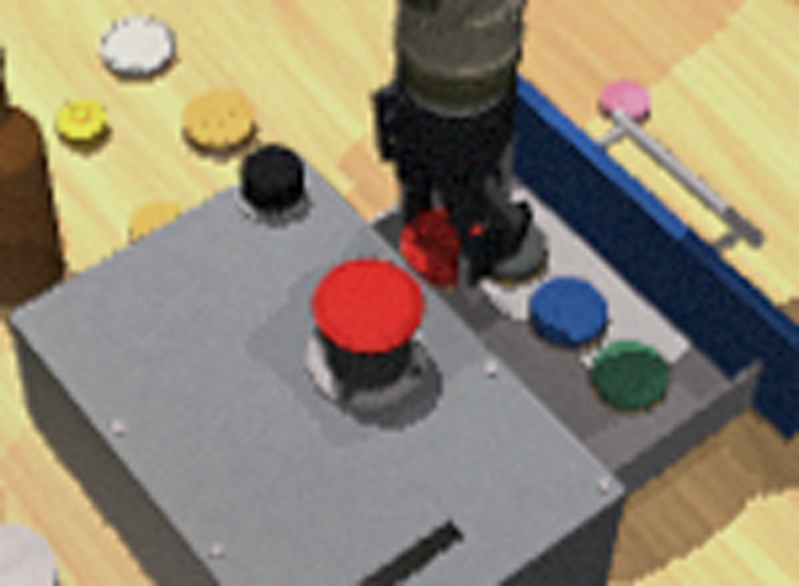

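View pics/j5.png

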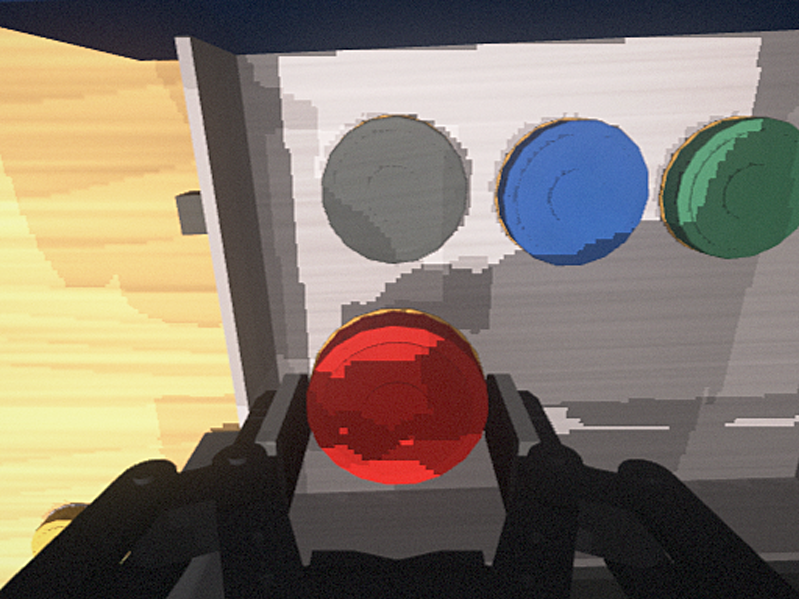

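>>> {"method": "arm_command", "body": {"motion": [{"x": 0,"y": 3,"z": 15,"rx": 0,"ry": 0,"rz": 0,"hand": 1},{"x": 0,"y": 3,"z": 30,"rx": 0,"ry": 0,"rz": 0,"hand": 1},{"x": 0,"y": 3,"z": 33,"rx": 0,"ry": 0,"rz": 0,"hand": 1},{"x": 0,"y": 3,"z": 33,"rx": 0,"ry": 0,"rz": 0,"hand": 1},{"x": 0,"y": 3,"z": 33,"rx": 0,"ry": 0,"rz": 0,"hand": -0.45},{"x": 0,"y": 3,"z": 33,"rx": 0,"ry": 0,"rz": 0,"hand": -0.45},{"x": 0,"y": 3,"z": 33,"rx": 0,"ry": 0,"rz": 0,"hand": -0.45},{"x": 0,"y": 3,"z": -20,"rx": 0,"ry": 0,"rz": 0,"hand": -0.45},{"x": 10,"y": 3,"z": -80,"rx": 0,"ry": 0,"rz": 0,"hand": -0.65},{"x": 20,"y": 3,"z": -135,"rx": 0,"ry": 0,"rz": 0,"hand": -0.75}]}}

```text
clock: 35.58
tcp_pos: [0.5404, 0.1209, 0.1617]
orientation: [0.0, 0.0, 1.0, 0.0]
wrist_force: [1.0, -0.2, 0.2]
finger_gap: 0.0751
```

```bash
python3 lid.py j7.png .56 .121 .014; python3 -c "
from h import *
plan([.604,-.2036,.06],90)
"
```

```text
tcp [0.5404 0.1209 0.1617] clock 35.575 gap 0.0751
tips in tool [array([ 0.0078, -0.038 , -0.048 ]), array([ 0.0098,  0.037 , -0.0487])]
lid 558.6582641601562 120.84164428710938 dia 56.77912902832031 top 0.028637228575105547 mid [0.5582 0.1206] n 2154 rgb [221.  63.  58.]
shift xyz mm [-13.6  -0.7 214.9] rot [ 0.1  0.6 -0. ] (alt rz +-180) j6 0.08
shift xyz mm [ -60.1 -325.1  110.1] rot [ 0.1  0.6 -0. ] (alt rz +-180) j6 0.08
```

View pics/j7.png

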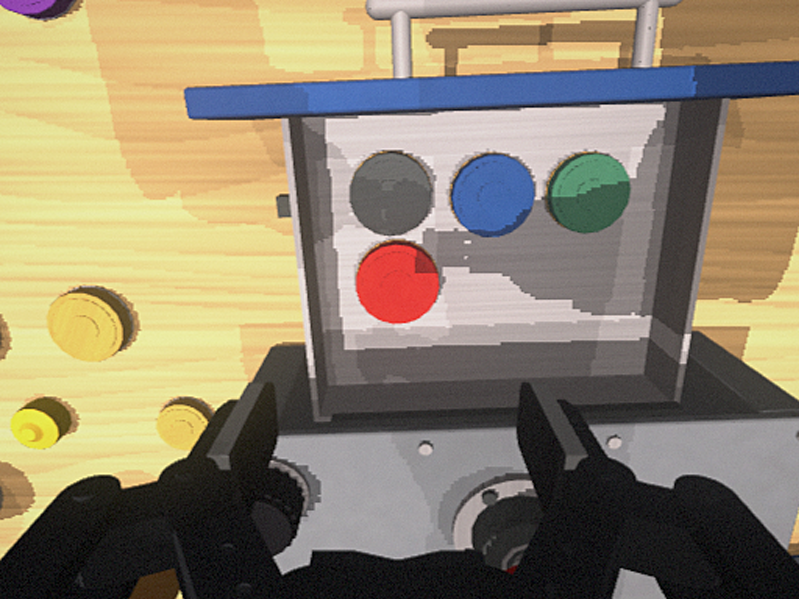

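>>> {"method": "arm_command", "body": {"motion": [{"x": -10,"y": -60,"z": 0,"rx": 0,"ry": 0,"rz": 0,"hand": -0.75},{"x": -20,"y": -120,"z": 0,"rx": 0,"ry": 0,"rz": 0,"hand": -0.75},{"x": -30,"y": -180,"z": 0,"rx": 0,"ry": 0,"rz": 0,"hand": -0.75},{"x": -45,"y": -240,"z": 20,"rx": 0,"ry": 0,"rz": 0,"hand": -0.75},{"x": -62,"y": -295,"z": 60,"rx": 0,"ry": 0,"rz": 0,"hand": -0.75},{"x": -62,"y": -324,"z": 100,"rx": 0,"ry": 0,"rz": 0,"hand": -0.75},{"x": -62,"y": -324,"z": 130,"rx": 0,"ry": 0,"rz": 0,"hand": -0.75},{"x": -62,"y": -324,"z": 130,"rx": 0,"ry": 0,"rz": 0,"hand": -0.75}]}}

```text
clock: 36.62
tcp_pos: [0.5997, -0.2025, 0.0264]
orientation: [-0.003, 0.001, 1.0, 0.001]
wrist_force: [-0.1, -0.6, 0.5]
finger_gap: 0.0748
```

```bash
python3 lid.py k1.png .604 -.2036
```

```text
tcp [ 0.5997 -0.2025  0.0264] clock 36.625 gap 0.0748
tips in tool [array([ 0.0079, -0.0379, -0.0482]), array([-0.0035,  0.0365, -0.0492])]
lid 604.6976318359375 -204.4021759033203 dia 58.21635055541992 top 0.01219950938322487 mid [ 0.6046 -0.2042] n 5174 rgb [126. 119. 111.]
shift xyz mm [-3.5 -1.8 73.7] rot [ 0.1 -0.1 -0. ] (alt rz +-180) j6 -0.45
```

View pics/k1.png

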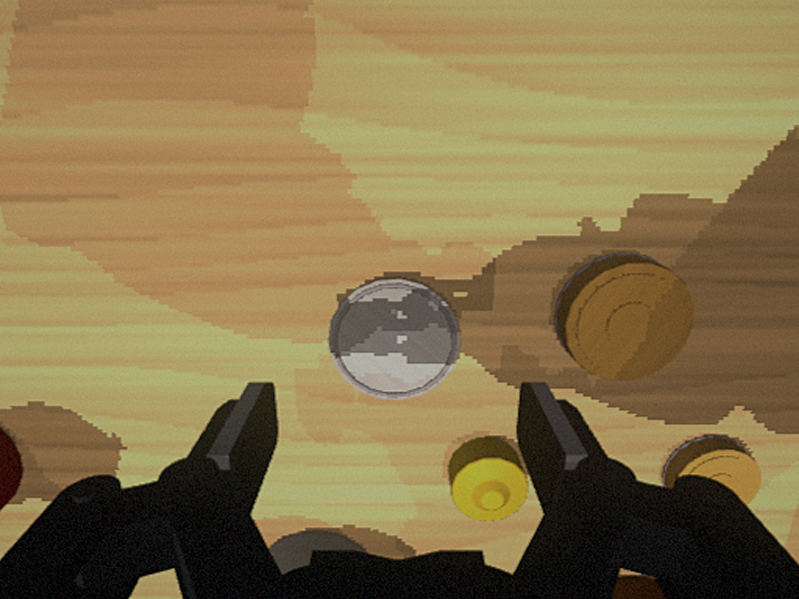

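Run:
```python
from h import *
np.set_printoptions(precision=4,suppress=True)
for n in ("scene","side"):
    P=cam(n);W=cloud(P)
    for m in finder.masks_of(P,"screw_jar")[:2]:
        w=W[m["region"]]; w=w[~np.isnan(w[:,0])]; w=w[w[:,2]>.02]; print(n,m["score"],m["at"],len(w),np.percentile(w,[3,50,97],axis=0).tolist())
```

```text
scene 0.58 [190.4, 191.4] 303 [[0.7300066329212157, -0.26546215373813425, 0.02586890126986384], [0.761912870925743, -0.22882934095932042, 0.07823741408722289], [0.7850776907151199, -0.20810944059967795, 0.08780094394023165]]
side 0.73 [223.7, 176.3] 1831 [[0.40565619327954994, 0.024195870640854766, 0.021890201566979215], [0.4458875742011785, 0.15746341673912614, 0.053317390591371805], [0.642074689934175, 0.30663747818884773, 0.10142991175959555]]
side 0.65 [359.5, 220.1] 531 [[0.7192708187747269, -0.2805825708304098, 0.024609955312507942], [0.7372234896820119, -0.25499240019652314, 0.07527479194913983], [0.7749631716154678, -0.224700812039443, 0.0874721660359252]]
```

Jar edge is at x≈0.72, so it's well clear. Grasp the tin lid.

>>> {"method": "arm_command", "body": {"motion": [{"x": -4,"y": -2,"z": 35,"rx": 0,"ry": 0,"rz": 0,"hand": -0.75},{"x": -4,"y": -2,"z": 60,"rx": 0,"ry": 0,"rz": 0,"hand": -0.75},{"x": -4,"y": -2,"z": 67,"rx": 0,"ry": 0,"rz": 0,"hand": -0.75},{"x": -4,"y": -2,"z": 67,"rx": 0,"ry": 0,"rz": 0,"hand": -0.75},{"x": -4,"y": -2,"z": 67,"rx": 0,"ry": 0,"rz": 0,"hand": -0.4},{"x": -4,"y": -2,"z": 67,"rx": 0,"ry": 0,"rz": 0,"hand": 1},{"x": -4,"y": -2,"z": 67,"rx": 0,"ry": 0,"rz": 0,"hand": 1},{"x": -4,"y": -2,"z": 67,"rx": 0,"ry": 0,"rz": 0,"hand": 1},{"x": -4,"y": -2,"z": 10,"rx": 0,"ry": 0,"rz": 0,"hand": 1},{"x": -4,"y": -2,"z": -50,"rx": 0,"ry": 0,"rz": 0,"hand": 1}]}}

```text
clock: 38.12
tcp_pos: [0.606, -0.2049, 0.0811]
orientation: [-0.0, 0.0, 1.0, 0.0]
wrist_force: [2.0, 0.1, 0.6]
finger_gap: 0.055
```

```bash
python3 -c "
from h import *
print(tool()[0],get_state()['finger_gap']); save(cam('wrist'),'k2.png'); plan([.5595,.186,.16],90)"
```

```text
[ 0.60595865 -0.20485538  0.08107359] 0.05495756995372984
shift xyz mm [ 50.6 392.7 -71.5] rot [-0.3  0.7 -0. ] (alt rz +-180) j6 -0.45
```

View pics/k2.png

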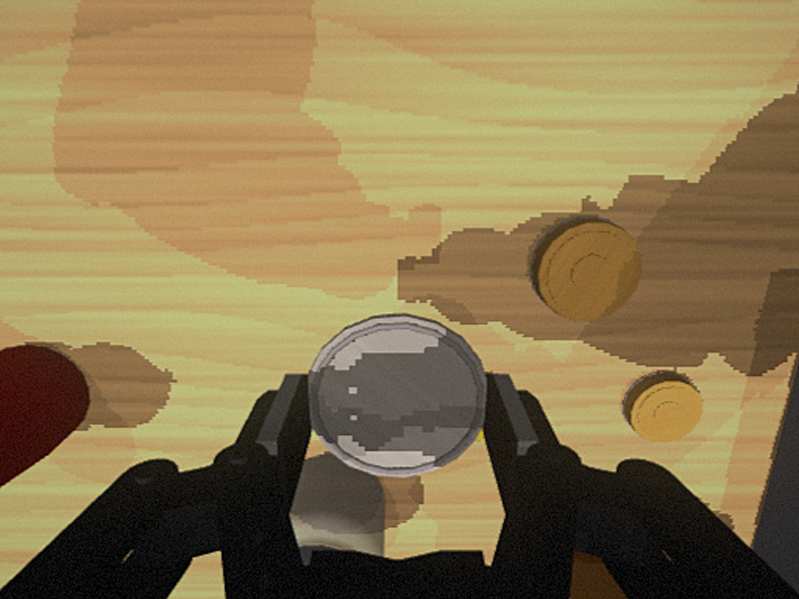

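>>> {"method": "arm_command", "body": {"motion": [{"x": 5,"y": 15,"z": -50,"rx": 0,"ry": 0,"rz": 0,"hand": 1},{"x": 15,"y": 65,"z": -85,"rx": 0,"ry": 0,"rz": 0,"hand": 1},{"x": 30,"y": 125,"z": -85,"rx": 0,"ry": 0,"rz": 0,"hand": 1},{"x": 45,"y": 185,"z": -85,"rx": 0,"ry": 0,"rz": 0,"hand": 1},{"x": 45,"y": 245,"z": -85,"rx": 0,"ry": 0,"rz": 0,"hand": 1},{"x": 45,"y": 305,"z": -85,"rx": 0,"ry": 0,"rz": 0,"hand": 1},{"x": 45,"y": 360,"z": -80,"rx": 0,"ry": 0,"rz": 0,"hand": 1},{"x": 45,"y": 391,"z": -50,"rx": 0,"ry": 0,"rz": 0,"hand": 1},{"x": 45,"y": 391,"z": 0,"rx": 0,"ry": 0,"rz": 0,"hand": 1},{"x": 45,"y": 391,"z": 30,"rx": 0,"ry": 0,"rz": 0,"hand": 1}]}}

```text
clock: 39.42
tcp_pos: [0.5607, 0.1867, 0.0482]
orientation: [-0.0, -0.001, 1.0, -0.0]
wrist_force: [-0.6, -0.8, 0.2]
finger_gap: 0.0551
```

```bash
python3 -c "
from h import *
print(tool()[0],get_state()['finger_gap']); save(cam('wrist'),'k3.png'); plan([.5598,.186,-.006],90)"
```

```text
[0.56065941 0.18671083 0.04818624] 0.055134051474414
shift xyz mm [-1.7  0.1 50.5] rot [-0.1 -0.3  0. ] (alt rz +-180) j6 0.18
```

View pics/k3.png

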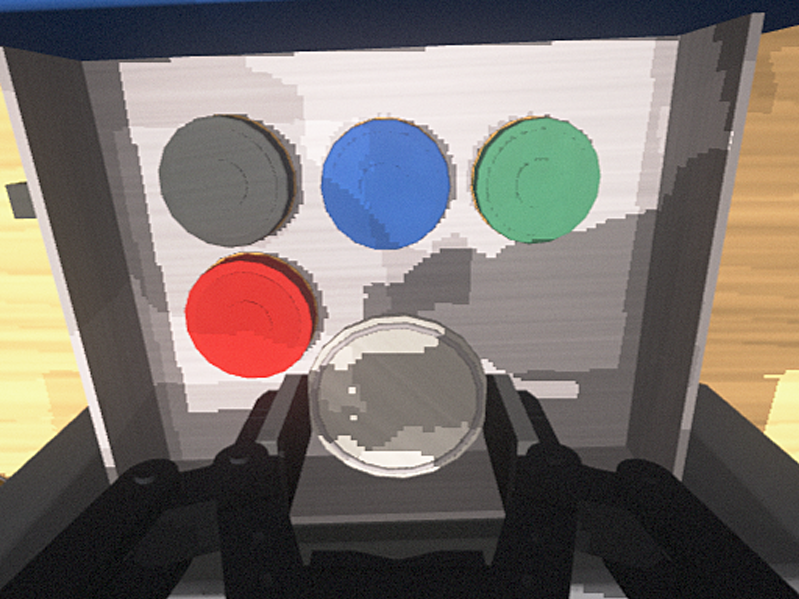

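>>> {"method": "arm_command", "body": {"motion": [{"x": 0,"y": 1,"z": 25,"rx": 0,"ry": 0,"rz": 0,"hand": 1},{"x": 0,"y": 1,"z": 45,"rx": 0,"ry": 0,"rz": 0,"hand": 1},{"x": 0,"y": 1,"z": 51,"rx": 0,"ry": 0,"rz": 0,"hand": 1},{"x": 0,"y": 1,"z": 51,"rx": 0,"ry": 0,"rz": 0,"hand": 1},{"x": 0,"y": 1,"z": 51,"rx": 0,"ry": 0,"rz": 0,"hand": -0.45},{"x": 0,"y": 1,"z": 51,"rx": 0,"ry": 0,"rz": 0,"hand": -0.45},{"x": 0,"y": 1,"z": 51,"rx": 0,"ry": 0,"rz": 0,"hand": -0.45},{"x": 0,"y": 1,"z": 0,"rx": 0,"ry": 0,"rz": 0,"hand": -0.45},{"x": 10,"y": 1,"z": -60,"rx": 0,"ry": 0,"rz": 0,"hand": -0.65},{"x": 20,"y": 1,"z": -115,"rx": 0,"ry": 0,"rz": 0,"hand": -0.75}]}}

```text
clock: 40.72
tcp_pos: [0.5414, 0.1869, 0.1667]
orientation: [0.0, 0.0, 1.0, 0.0]
wrist_force: [0.0, 0.6, 0.2]
finger_gap: 0.0748
```

```bash
python3 lid.py k4.png .5598 .187 .014; python3 -c "
from h import *
plan([.5946,-.1036,.03],90)
"
```

```text
tcp [0.5414 0.1869 0.1667] clock 40.725 gap 0.0748
tips in tool [array([ 0.0078, -0.0379, -0.048 ]), array([-0.0036,  0.0366, -0.0491])]
lid 559.70703125 186.6697998046875 dia 58.02324295043945 top 0.026214347341606603 mid [0.5598 0.1867] n 2167 rgb [231. 227. 221.]
shift xyz mm [-13.7  -1.6 220. ] rot [0.1 0.6 0. ] (alt rz +-180) j6 0.19
shift xyz mm [ -49.4 -291.7  144.7] rot [0.1 0.6 0. ] (alt rz +-180) j6 0.19
```

View pics/k4.png

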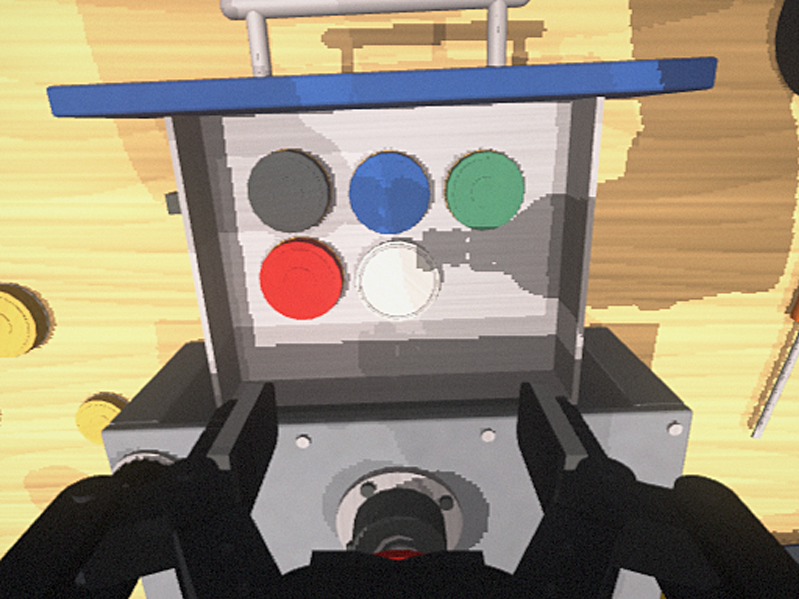

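Five lids are in, all flat. Last is the larger gold one, at about (0.595,-0.104).

>>> {"method": "arm_command", "body": {"motion": [{"x": 0,"y": -60,"z": 0,"rx": 0,"ry": 0,"rz": 0,"hand": -0.75},{"x": 0,"y": -120,"z": 0,"rx": 0,"ry": 0,"rz": 0,"hand": -0.75},{"x": -10,"y": -180,"z": 0,"rx": 0,"ry": 0,"rz": 0,"hand": -0.75},{"x": -30,"y": -240,"z": 20,"rx": 0,"ry": 0,"rz": 0,"hand": -0.75},{"x": -52,"y": -290,"z": 60,"rx": 0,"ry": 0,"rz": 0,"hand": -0.75},{"x": -52,"y": -290,"z": 110,"rx": 0,"ry": 0,"rz": 0,"hand": -0.75},{"x": -52,"y": -290,"z": 135,"rx": 0,"ry": 0,"rz": 0,"hand": -0.75},{"x": -52,"y": -290,"z": 135,"rx": 0,"ry": 0,"rz": 0,"hand": -0.75}]}}

```text
clock: 41.78
tcp_pos: [0.5911, -0.1027, 0.027]
orientation: [-0.003, 0.0, 1.0, 0.001]
wrist_force: [0.9, 0.2, -0.7]
finger_gap: 0.0746
```

```bash
python3 lid.py l1.png .5946 -.1036;  python3 lid.py l1.png .6805 -.047
```

```text
tcp [ 0.5911 -0.1027  0.027 ] clock 41.775 gap 0.0746
tips in tool [array([ 0.0087, -0.0375, -0.0495]), array([-0.0047,  0.0371, -0.0474])]
lid 595.4779052734375 -104.4343032836914 dia 55.1268310546875 top 0.01564532423572875 mid [ 0.5956 -0.1044] n 4717 rgb [135. 103.  50.]
shift xyz mm [-2.9 -1.6 74. ] rot [ 0.  -0.1 -0. ] (alt rz +-180) j6 -0.30
tcp [ 0.5927 -0.1029  0.029 ] clock 41.825 gap 0.0745
tips in tool [array([ 0.0076, -0.0381, -0.0477]), array([-0.004 ,  0.0367, -0.0485])]
lid 681.4176635742188 -47.6043586730957 dia 43.14642333984375 top 0.011864498622730764 mid [ 0.6815 -0.0497] n 1663 rgb [166. 129.  61.]
shift xyz mm [-87.4  55.5  75.4] rot [-0.  0. -0.] (alt rz +-180) j6 -0.30
```

View pics/l1.png

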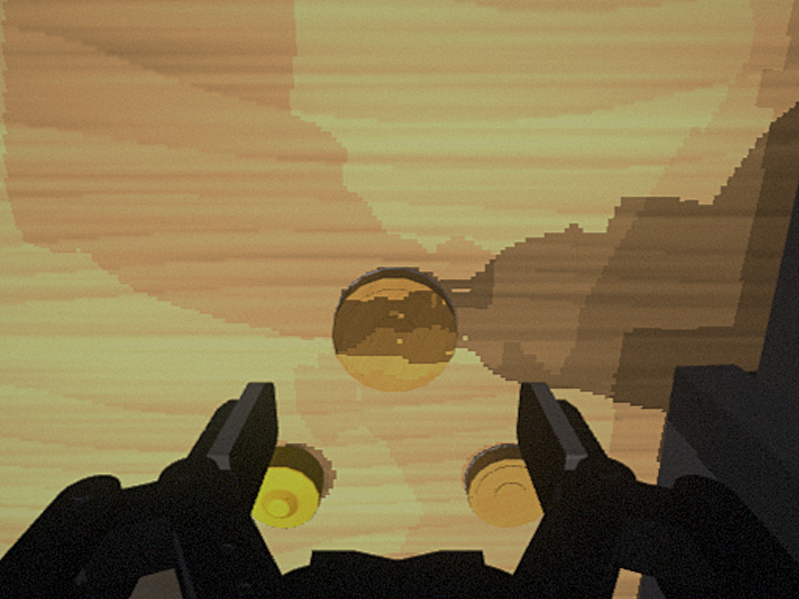

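>>> {"method": "arm_command", "body": {"motion": [{"x": -3,"y": -1.5,"z": 35,"rx": 0,"ry": 0,"rz": 0,"hand": -0.75},{"x": -3,"y": -1.5,"z": 60,"rx": 0,"ry": 0,"rz": 0,"hand": -0.75},{"x": -3,"y": -1.5,"z": 68,"rx": 0,"ry": 0,"rz": 0,"hand": -0.75},{"x": -3,"y": -1.5,"z": 68,"rx": 0,"ry": 0,"rz": 0,"hand": -0.75},{"x": -3,"y": -1.5,"z": 68,"rx": 0,"ry": 0,"rz": 0,"hand": -0.4},{"x": -3,"y": -1.5,"z": 68,"rx": 0,"ry": 0,"rz": 0,"hand": 1},{"x": -3,"y": -1.5,"z": 68,"rx": 0,"ry": 0,"rz": 0,"hand": 1},{"x": -3,"y": -1.5,"z": 68,"rx": 0,"ry": 0,"rz": 0,"hand": 1},{"x": -3,"y": -1.5,"z": 10,"rx": 0,"ry": 0,"rz": 0,"hand": 1},{"x": -3,"y": -1.5,"z": -50,"rx": 0,"ry": 0,"rz": 0,"hand": 1}]}}

```text
clock: 43.12
tcp_pos: [0.596, -0.1044, 0.0811]
orientation: [-0.0, 0.0, 1.0, 0.0]
wrist_force: [1.7, -0.4, 0.4]
finger_gap: 0.0536
```

```bash
python3 -c "
from h import *
print(tool()[0],get_state()['finger_gap']); save(cam('wrist'),'l2.png'); plan([.558,.249,.16],90)"
```

```text
[ 0.59595127 -0.10441835  0.08110998] 0.05356663170038894
shift xyz mm [ 42.3 354.6 -71. ] rot [-0.2  0.7 -0. ] (alt rz +-180) j6 -0.31
```

View pics/l2.png

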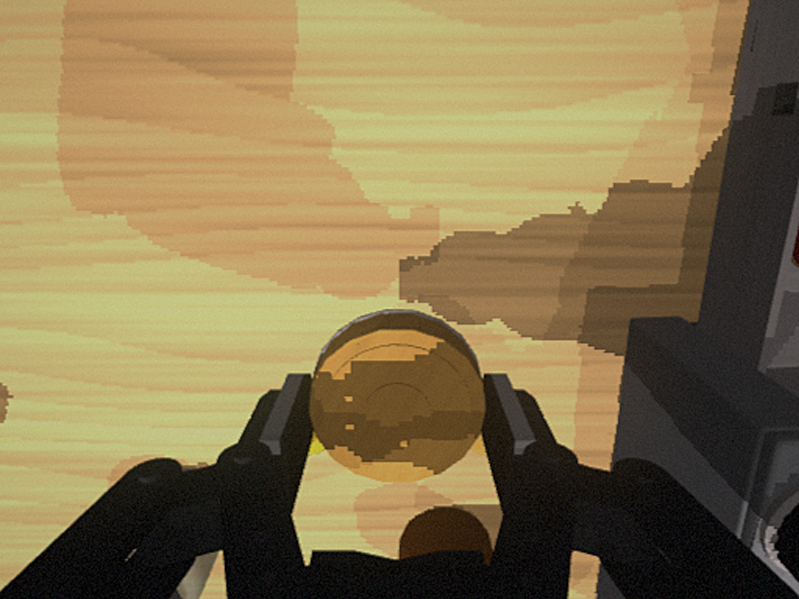

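>>> {"method": "arm_command", "body": {"motion": [{"x": 10,"y": 5,"z": -50,"rx": 0,"ry": 0,"rz": 0,"hand": 1},{"x": 30,"y": 50,"z": -90,"rx": 0,"ry": 0,"rz": 0,"hand": 1},{"x": 38,"y": 110,"z": -90,"rx": 0,"ry": 0,"rz": 0,"hand": 1},{"x": 38,"y": 170,"z": -90,"rx": 0,"ry": 0,"rz": 0,"hand": 1},{"x": 38,"y": 230,"z": -90,"rx": 0,"ry": 0,"rz": 0,"hand": 1},{"x": 38,"y": 290,"z": -85,"rx": 0,"ry": 0,"rz": 0,"hand": 1},{"x": 38,"y": 340,"z": -80,"rx": 0,"ry": 0,"rz": 0,"hand": 1},{"x": 38,"y": 353,"z": -40,"rx": 0,"ry": 0,"rz": 0,"hand": 1},{"x": 38,"y": 353,"z": 10,"rx": 0,"ry": 0,"rz": 0,"hand": 1},{"x": 38,"y": 353,"z": 30,"rx": 0,"ry": 0,"rz": 0,"hand": 1}]}}

```text
clock: 44.42
tcp_pos: [0.5566, 0.2485, 0.047]
orientation: [-0.002, -0.0, 1.0, -0.0]
wrist_force: [0.2, -0.3, -0.0]
finger_gap: 0.0535
```

```bash
python3 -c "
from h import *
print(tool()[0],get_state()['finger_gap']); save(cam('wrist'),'l3.png'); plan([.558,.249,-.006],90)"
```

```text
[0.5566038  0.24851701 0.0470446 ] 0.05347760698640932
shift xyz mm [-2.5  1.1 51.3] rot [-0.1 -0.3  0. ] (alt rz +-180) j6 0.29
```

View pics/l3.png

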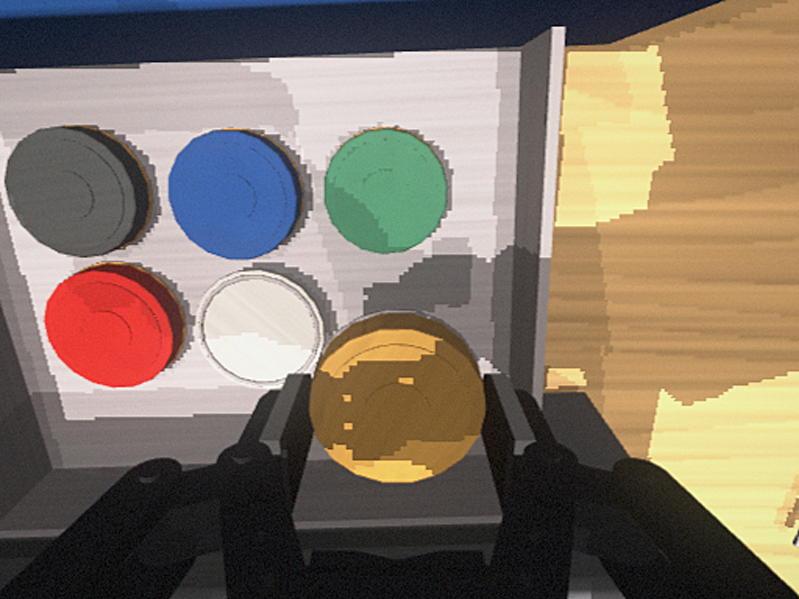

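>>> {"method": "arm_command", "body": {"motion": [{"x": 0,"y": 0,"z": 25,"rx": 0,"ry": 0,"rz": 0,"hand": 1},{"x": 0,"y": 0,"z": 45,"rx": 0,"ry": 0,"rz": 0,"hand": 1},{"x": 0,"y": 0,"z": 51,"rx": 0,"ry": 0,"rz": 0,"hand": 1},{"x": 0,"y": 0,"z": 51,"rx": 0,"ry": 0,"rz": 0,"hand": 1},{"x": 0,"y": 0,"z": 51,"rx": 0,"ry": 0,"rz": 0,"hand": -0.4},{"x": 0,"y": 0,"z": 51,"rx": 0,"ry": 0,"rz": 0,"hand": -0.4},{"x": 0,"y": 0,"z": 51,"rx": 0,"ry": 0,"rz": 0,"hand": -0.4},{"x": 0,"y": 0,"z": 0,"rx": 0,"ry": 0,"rz": 0,"hand": -0.4},{"x": 10,"y": 0,"z": -60,"rx": 0,"ry": 0,"rz": 0,"hand": -0.65},{"x": 30,"y": 0,"z": -115,"rx": 0,"ry": 0,"rz": 0,"hand": -0.75}]}}

```text
clock: 45.72
tcp_pos: [0.5289, 0.2484, 0.1666]
orientation: [0.001, 0.0, 1.0, 0.0]
wrist_force: [0.6, 0.5, 0.0]
finger_gap: 0.0747
```

```bash
python3 lid.py l4.png .558 .249 .014
python3 - <<'E'
from h import *
np.set_printoptions(precision=4,suppress=True)
P=cam('wrist'); W=cloud(P); x,y,z=W[...,0],W[...,1],W[...,2]
for n,c in dict(dark=(.499,.1165),blue=(.5,.182),green=(.498,.243),red=(.5587,.121),tin=(.56,.187),gold=(.558,.249)).items():
    m=(np.hypot(x-c[0],y-c[1])<.022); q=W[m]; A=np.c_[q[:,:2],np.ones(len(q))]; co=np.linalg.lstsq(A,q[:,2],rcond=None)[0]; print(n,len(q),np.median(q[:,2]),"tilt",co[:2])
h=(z>0.088)&(z<0.105)&(x>0.38)&(x<0.425); print("handle x",np.percentile(W[h],[2,50,98],axis=0).tolist())
plan([.404,.1785,.12],2.3)
E
```

```text
tcp [0.5289 0.2484 0.1666] clock 45.725 gap 0.0747
tips in tool [array([ 0.0083, -0.0377, -0.0488]), array([-0.0036,  0.0365, -0.0492])]
lid 556.9537963867188 248.59378051757812 dia 54.676902770996094 top 0.029612230160075775 mid [0.5565 0.2487] n 1900 rgb [225. 189.  98.]
shift xyz mm [-25.6  -1.8 220.2] rot [0.2 0.5 0. ] (alt rz +-180) j6 0.30
dark 1434 0.02828205225387822 tilt [ 0.0021 -0.0046]
blue 5249 0.2802423737894437 tilt [9.1033 2.233 ]
green 4890 0.2918606367751031 tilt [ 9.2739 -2.1428]
red 1189 0.028222131472771254 tilt [-0.0017 -0.0006]
tin 1195 0.025498637259826387 tilt [-0.6129  0.1293]
gold 1194 0.02922094420935466 tilt [-0.0066 -0.0038]
handle x [[0.3979107087696164, 0.1124528755026815, 0.09416038983612357], [0.4055131169339653, 0.1790527000370532, 0.0981570349261308], [0.42284072596870026, 0.24277723008809318, 0.10034434962411494]]
shift xyz mm [127.3 -71.5  50.6] rot [ 0.6  0.3 87.7] (alt rz +-180) j6 0.30
```

View pics/l4.png

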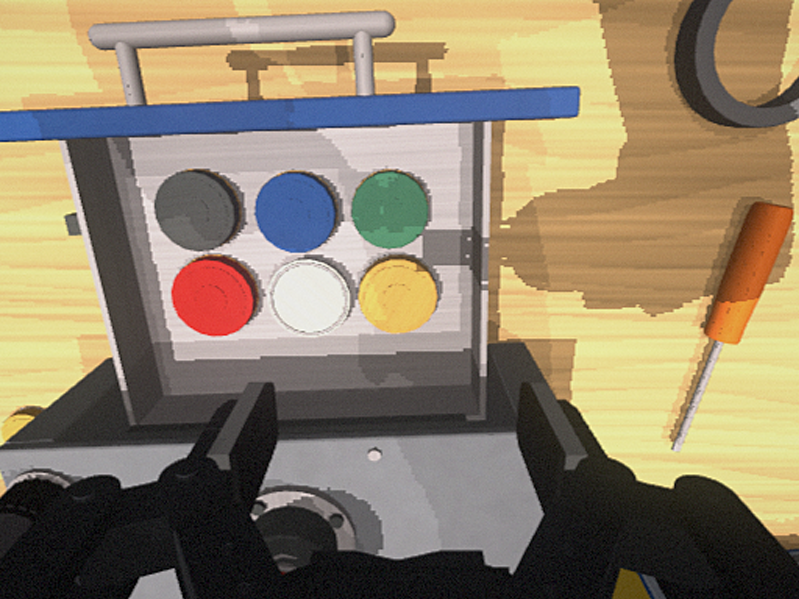

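All six lids lie flat side by side: dark (197,210), blue (295,211), green (390,208), red (213,295), tin (311,295), gold (398,295). Next I'll push the drawer home with shut fingers against the bar.

>>> {"method": "arm_command", "body": {"motion": [{"x": 45,"y": -20,"z": 0,"rx": 0,"ry": 0,"rz": 0,"hand": 1},{"x": 90,"y": -40,"z": 0,"rx": 0,"ry": 0,"rz": 0,"hand": 1},{"x": 130,"y": -60,"z": 0,"rx": 0,"ry": 0,"rz": 0,"hand": 1},{"x": 157,"y": -70,"z": 10,"rx": 0,"ry": 0,"rz": 0,"hand": 1},{"x": 157,"y": -70,"z": 30,"rx": 0,"ry": 0,"rz": 0,"hand": 1},{"x": 157,"y": -70,"z": 50,"rx": 0,"ry": 0,"rz": 0,"hand": 1},{"x": 157,"y": -70,"z": 50,"rx": 0,"ry": 0,"rz": 0,"hand": 1}]}}

```text
clock: 46.7
tcp_pos: [0.37, 0.1781, 0.1133]
orientation: [-0.001, 0.0, 1.0, -0.0]
wrist_force: [-0.0, -0.6, -0.2]
finger_gap: 0.0002
```

```bash
python3 -c "
from h import *
print(tool()[0],get_state()['finger_gap']); save(cam('wrist'),'m1.png'); plan([.373,.1775,.036],90)"
```

```text
[0.37000681 0.17810401 0.11325865] 0.0001940576746999667
shift xyz mm [-2.2 -0.8 78.2] rot [-0.  -0.1 -0. ] (alt rz +-180) j6 0.25
```

View pics/m1.png

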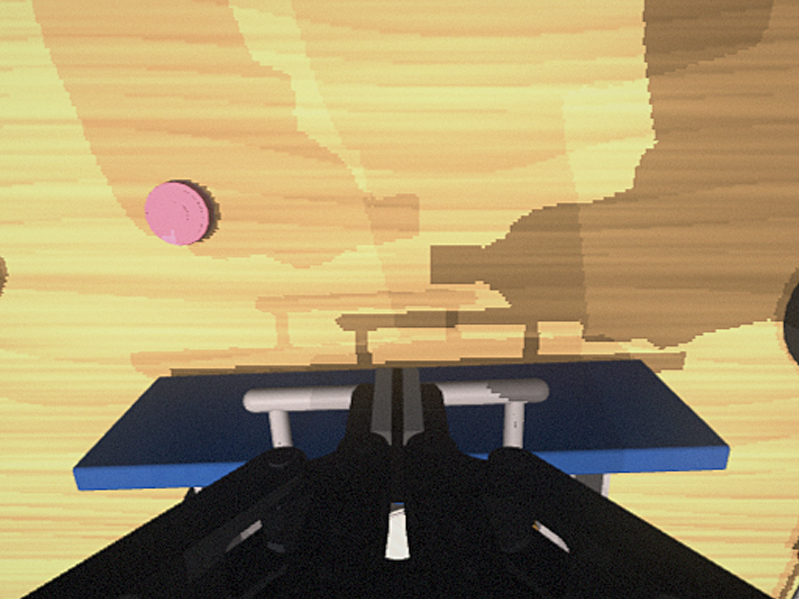

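>>> {"method": "arm_command", "body": {"motion": [{"x": 0,"y": 0,"z": 40,"rx": 0,"ry": 0,"rz": 0,"hand": 1},{"x": 0,"y": 0,"z": 70,"rx": 0,"ry": 0,"rz": 0,"hand": 1},{"x": 0,"y": 0,"z": 79,"rx": 0,"ry": 0,"rz": 0,"hand": 1},{"x": -10,"y": 0,"z": 79,"rx": 0,"ry": 0,"rz": 0,"hand": 1},{"x": -20,"y": 0.5,"z": 79,"rx": 0,"ry": 0,"rz": 0,"hand": 1},{"x": -32,"y": 1,"z": 79,"rx": 0,"ry": 0,"rz": 0,"hand": 1},{"x": -45,"y": 1.5,"z": 79,"rx": 0,"ry": 0,"rz": 0,"hand": 1}]}}

```text
clock: 47.62
tcp_pos: [0.4178, 0.1803, 0.0362]
orientation: [0.0, 0.0, 1.0, 0.0]
wrist_force: [-2.3, 0.4, 1.7]
finger_gap: 0.0005
```

```bash
python3 -c "
from h import *
print(tool()[0],get_state()['wrist_force']); save(cam('wrist'),'m2.png'); save(cam('side'),'m3.png',(150,90,300,205))"
```

```text
[0.41775995 0.18027845 0.03616872] [-2.3131572   0.44234337  1.71948604]
```

View pics/m2.png

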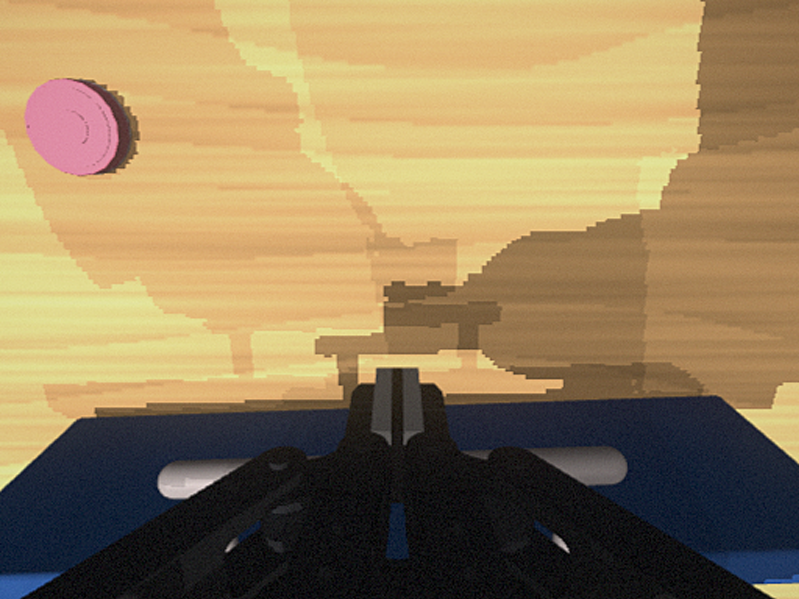

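View pics/m3.png

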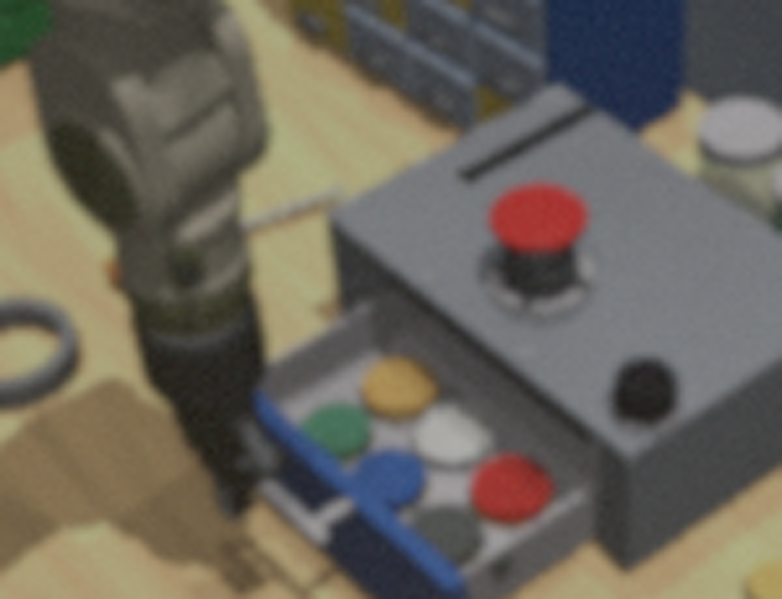

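>>> {"method": "arm_command", "body": {"motion": [{"x": -18,"y": 0.7,"z": 0,"rx": 0,"ry": 0,"rz": 0,"hand": 1},{"x": -36,"y": 1.4,"z": 0,"rx": 0,"ry": 0,"rz": 0,"hand": 1},{"x": -54,"y": 2.1,"z": 0,"rx": 0,"ry": 0,"rz": 0,"hand": 1},{"x": -72,"y": 2.9,"z": 0,"rx": 0,"ry": 0,"rz": 0,"hand": 1},{"x": -90,"y": 3.6,"z": 0,"rx": 0,"ry": 0,"rz": 0,"hand": 1},{"x": -105,"y": 4.2,"z": 0,"rx": 0,"ry": 0,"rz": 0,"hand": 1},{"x": -117,"y": 4.7,"z": 0,"rx": 0,"ry": 0,"rz": 0,"hand": 1},{"x": -122,"y": 4.9,"z": 0,"rx": 0,"ry": 0,"rz": 0,"hand": 1},{"x": -122,"y": 4.9,"z": 0,"rx": 0,"ry": 0,"rz": 0,"hand": 1}]}}

```text
clock: 48.85
tcp_pos: [0.5394, 0.1849, 0.0357]
orientation: [0.001, 0.0, 1.0, 0.0]
wrist_force: [0.3, 0.1, -0.2]
finger_gap: 0.0001
```

>>> {"method": "arm_command", "body": {"motion": [{"x": -3,"y": 0,"z": 0,"rx": 0,"ry": 0,"rz": 0,"hand": 1},{"x": -5,"y": 0,"z": 0,"rx": 0,"ry": 0,"rz": 0,"hand": 1},{"x": -5,"y": 0,"z": 0,"rx": 0,"ry": 0,"rz": 0,"hand": 1}]}}

```text
clock: 49.22
tcp_pos: [0.5435, 0.185, 0.0357]
orientation: [0.0, 0.0, 1.0, 0.0]
wrist_force: [-1.6, 0.0, 0.5]
finger_gap: 0.0003
```

>>> {"method": "arm_command", "body": {"motion": [{"x": -2,"y": 0,"z": 0,"rx": 0,"ry": 0,"rz": 0,"hand": 1},{"x": -4,"y": 0,"z": 0,"rx": 0,"ry": 0,"rz": 0,"hand": 1},{"x": -4,"y": 0,"z": 0,"rx": 0,"ry": 0,"rz": 0,"hand": 1}]}}

```text
clock: 49.6
tcp_pos: [0.548, 0.1849, 0.0356]
orientation: [0.0, 0.0, 1.0, 0.0]
wrist_force: [-1.7, 0.3, 0.2]
finger_gap: 0.0002
```

>>> {"method": "arm_command", "body": {"motion": [{"x": -1,"y": 0,"z": 0,"rx": 0,"ry": 0,"rz": 0,"hand": 1},{"x": -2,"y": 0,"z": 0,"rx": 0,"ry": 0,"rz": 0,"hand": 1},{"x": -2,"y": 0,"z": 0,"rx": 0,"ry": 0,"rz": 0,"hand": 1}]}}

```text
clock: 49.98
tcp_pos: [0.5489, 0.185, 0.0356]
orientation: [-0.0, 0.0, 1.0, 0.0]
wrist_force: [-4.3, 2.0, 2.7]
finger_gap: -0.0001
```

>>> {"method": "arm_command", "body": {"motion": [{"x": -1,"y": 0,"z": 0,"rx": 0,"ry": 0,"rz": 0,"hand": 1},{"x": -2,"y": 0,"z": 0,"rx": 0,"ry": 0,"rz": 0,"hand": 1},{"x": -2,"y": 0,"z": 0,"rx": 0,"ry": 0,"rz": 0,"hand": 1}]}}

```text
clock: 50.35
tcp_pos: [0.5489, 0.1849, 0.0355]
orientation: [-0.002, -0.0, 1.0, 0.0]
wrist_force: [-8.3, 1.2, 6.5]
finger_gap: -0.0001
```

>>> {"method": "arm_command", "body": {"motion": [{"x": 6,"y": 0,"z": 0,"rx": 0,"ry": 0,"rz": 0,"hand": 1},{"x": 20,"y": 0,"z": 0,"rx": 0,"ry": 0,"rz": 0,"hand": 1},{"x": 20,"y": 0,"z": -60,"rx": 0,"ry": 0,"rz": 0,"hand": 1},{"x": 20,"y": 0,"z": -120,"rx": 0,"ry": 0,"rz": 0,"hand": 1},{"x": 20,"y": 0,"z": -180,"rx": 0,"ry": 0,"rz": 0,"hand": 1},{"x": 20,"y": 0,"z": -200,"rx": 0,"ry": 0,"rz": 0,"hand": 1},{"x": 20,"y": 0,"z": -200,"rx": 0,"ry": 0,"rz": 0,"hand": 1}]}}

```text
clock: 51.22
tcp_pos: [0.5327, 0.185, 0.2377]
orientation: [0.003, 0.0, 1.0, 0.0]
wrist_force: [0.2, -0.2, -0.8]
finger_gap: 0.0
```

```bash
cat > n.py <<'E'
from h import *
import sys
np.set_printoptions(precision=4,suppress=True)
print(tool()[0],get_state()["clock"])
P=cam('wrist'); W=cloud(P); save(P,sys.argv[1]); x,y,z=W[...,0],W[...,1],W[...,2]
im=P["image"].astype(int)
h=(z>0.088)&(z<0.105)&(x>0.5)&(x<0.585)&(abs(y-.184)<.02); print("handle x@.184",np.percentile(W[h][:,0],[2,50,98]))
r=(im[...,0]>110)&(im[...,1]<70)&(z>.14)&(z<.2)&(x>.6)&(x<.75); 
if r.sum(): q=W[r]; zt=np.percentile(q[:,2],60); t=q[q[:,2]>zt-.006]; print("plunger",r.sum(),np.percentile(q[:,2],[10,50,95]),cv2.minEnclosingCircle((t[:,:2]*1000).astype(np.float32)))
plan([.672,.189,.18],90)
E
python3 n.py n1.png; python3 -c "
from h import *
save(cam('side'),'n2.png',(150,90,300,205));save(cam('scene'),'n3.png',(180,170,350,300))"
```

```text
[0.5327 0.185  0.2377] 51.225
handle x@.184 [0.5577 0.5618 0.5681]
plunger 331 [0.1808 0.1819 0.1829] ((682.1284790039062, 183.95907592773438), 21.6839542388916)
shift xyz mm [-140.2    4.3   55.9] rot [ 0.   0.1 -0. ] (alt rz +-180) j6 0.19
```

View pics/n1.png

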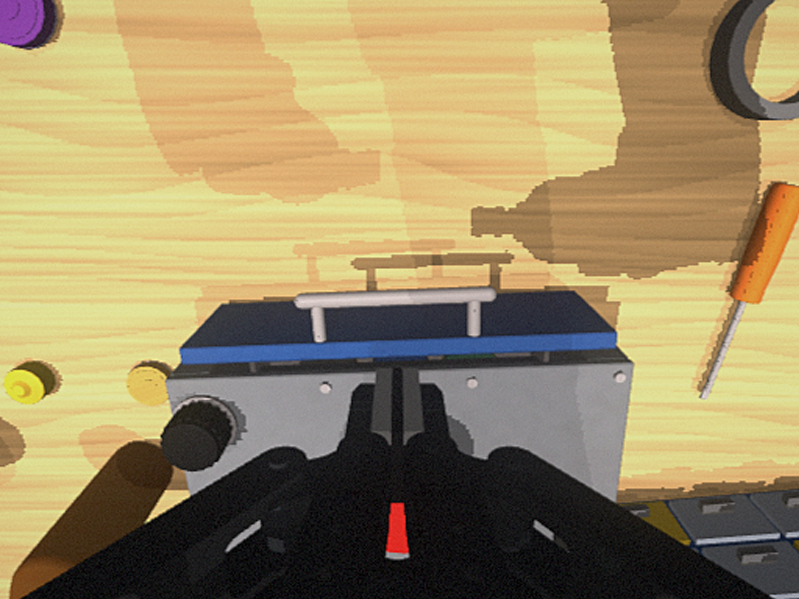

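View pics/n2.png

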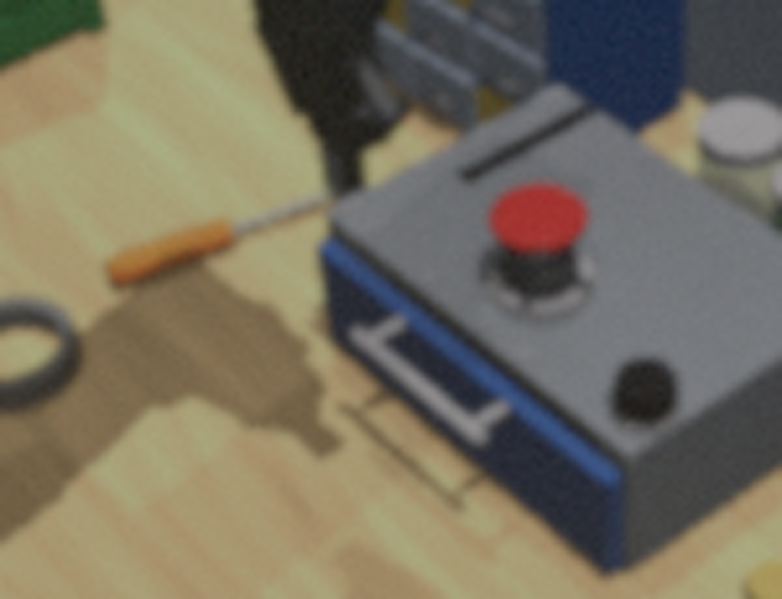

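The drawer is home: handle at its starting x, and 8 N at the stop with no movement. Now the plunger.

>>> {"method": "arm_command", "body": {"motion": [{"x": -50,"y": 2,"z": 0,"rx": 0,"ry": 0,"rz": 0,"hand": 1},{"x": -100,"y": 3,"z": 10,"rx": 0,"ry": 0,"rz": 0,"hand": 1},{"x": -140,"y": 4,"z": 40,"rx": 0,"ry": 0,"rz": 0,"hand": 1},{"x": -140,"y": 4,"z": 65,"rx": 0,"ry": 0,"rz": 0,"hand": 1},{"x": -140,"y": 4,"z": 70,"rx": 0,"ry": 0,"rz": 0,"hand": 1},{"x": -140,"y": 4,"z": 70,"rx": 0,"ry": 0,"rz": 0,"hand": 1}]}}

```text
clock: 52.12
tcp_pos: [0.6706, 0.1887, 0.165]
orientation: [-0.001, 0.0, 1.0, -0.0]
wrist_force: [0.2, 0.4, 0.3]
finger_gap: -0.0003
```

```bash
python3 n.py n4.png; python3 -c "
from h import *
save(cam('side'),'n5.png',(170,80,320,195))"
```

```text
[0.6706 0.1887 0.165 ] 52.125
handle x@.184 [0.5584 0.5644 0.5695]
plunger 6178 [0.1786 0.1814 0.1827] ((672.5584716796875, 187.22459411621094), 32.67009353637695)
shift xyz mm [ -0.8   0.1 -13.7] rot [ 0.  0. -0.] (alt rz +-180) j6 0.16
```

View pics/n4.png

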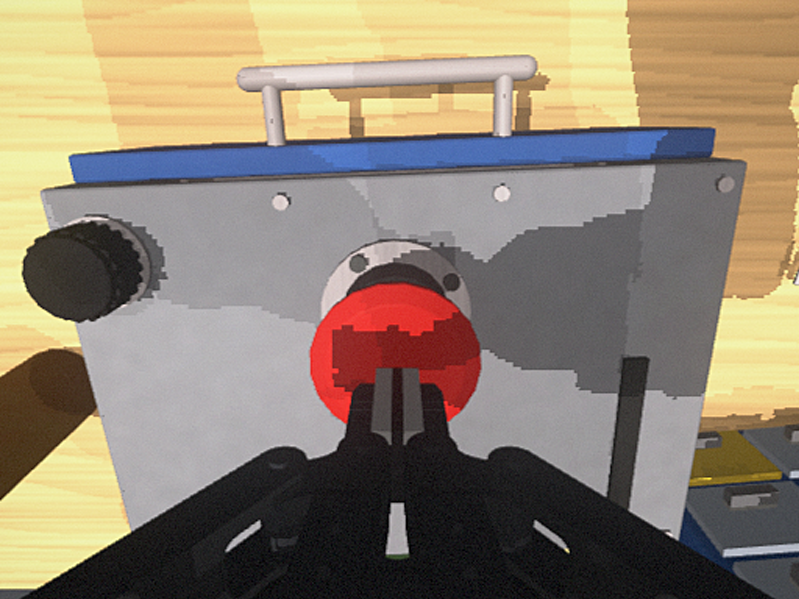

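View pics/n5.png

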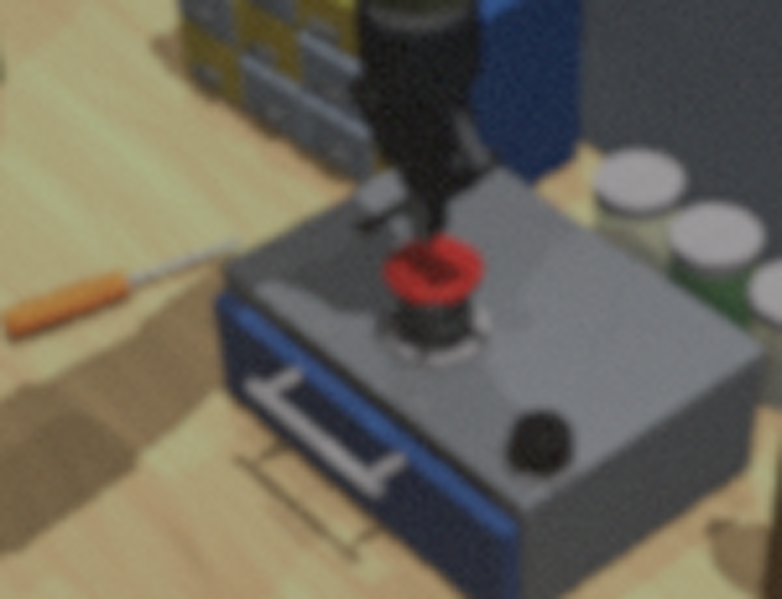

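>>> {"method": "arm_command", "body": {"motion": [{"x": -2,"y": -1,"z": 12,"rx": 0,"ry": 0,"rz": 0,"hand": 1},{"x": -2,"y": -1,"z": 22,"rx": 0,"ry": 0,"rz": 0,"hand": 1},{"x": -2,"y": -1,"z": 28,"rx": 0,"ry": 0,"rz": 0,"hand": 1},{"x": -2,"y": -1,"z": 34,"rx": 0,"ry": 0,"rz": 0,"hand": 1},{"x": -2,"y": -1,"z": 40,"rx": 0,"ry": 0,"rz": 0,"hand": 1},{"x": -2,"y": -1,"z": 46,"rx": 0,"ry": 0,"rz": 0,"hand": 1},{"x": -2,"y": -1,"z": 50,"rx": 0,"ry": 0,"rz": 0,"hand": 1}]}}

```text
clock: 53.1
tcp_pos: [0.6739, 0.1878, 0.1171]
orientation: [0.001, 0.0, 1.0, 0.0]
wrist_force: [-2.5, -0.9, 9.6]
finger_gap: 0.0002
```

>>> {"method": "arm_command", "body": {"motion": [{"x": 0,"y": 0,"z": 3,"rx": 0,"ry": 0,"rz": 0,"hand": 1},{"x": 0,"y": 0,"z": 5,"rx": 0,"ry": 0,"rz": 0,"hand": 1},{"x": 0,"y": 0,"z": 5,"rx": 0,"ry": 0,"rz": 0,"hand": 1}]}}

```text
clock: 53.48
tcp_pos: [0.6739, 0.1878, 0.1126]
orientation: [0.001, 0.0, 1.0, 0.0]
wrist_force: [-2.8, -1.5, 9.9]
finger_gap: -0.0001
```

>>> {"method": "arm_command", "body": {"motion": [{"x": 0,"y": 0,"z": 2,"rx": 0,"ry": 0,"rz": 0,"hand": 1},{"x": 0,"y": 0,"z": 4,"rx": 0,"ry": 0,"rz": 0,"hand": 1},{"x": 0,"y": 0,"z": 4,"rx": 0,"ry": 0,"rz": 0,"hand": 1}]}}

```text
clock: 53.85
tcp_pos: [0.674, 0.1878, 0.1115]
orientation: [0.002, 0.0, 1.0, 0.0]
wrist_force: [-7.4, -2.4, 19.9]
finger_gap: 0.0
```

>>> {"method": "arm_command", "body": {"motion": [{"x": 0,"y": 0,"z": 1,"rx": 0,"ry": 0,"rz": 0,"hand": 1},{"x": 0,"y": 0,"z": 2,"rx": 0,"ry": 0,"rz": 0,"hand": 1},{"x": 0,"y": 0,"z": 2,"rx": 0,"ry": 0,"rz": 0,"hand": 1}]}}

```text
clock: 54.22
tcp_pos: [0.6741, 0.1879, 0.1114]
orientation: [0.003, 0.0, 1.0, 0.0]
wrist_force: [-9.9, -1.4, 28.8]
finger_gap: -0.0001
```

```bash
python3 n.py o1.png
python3 - <<'E'
from h import *
np.set_printoptions(precision=4,suppress=True)
for n in ("side","scene"):
    P=cam(n); W=cloud(P); im=P["image"].astype(int); save(P,f"o_{n}.png",(170,80,320,195) if n=="side" else (200,180,350,290))
    r=(im[...,0]>110)&(im[...,1]<70)&(abs(W[...,0]-.672)<.05)&(abs(W[...,1]-.188)<.05)
    print(n,r.sum(),np.percentile(W[r][:,2],[5,50,80,95]))
E
```

```text
[0.6741 0.1879 0.1114] 54.225
handle x@.184 [0.5587 0.5643 0.5694]
plunger 7021 [0.1465 0.1492 0.1506] ((672.4103393554688, 187.38966369628906), 32.591793060302734)
shift xyz mm [  1.7   1.2 -68.6] rot [ 0.   0.3 -0. ] (alt rz +-180) j6 0.16
side 80 [0.1424 0.1484 0.1505 0.1522]
scene 114 [0.1426 0.1475 0.1492 0.1513]
```

View pics/o_side.png

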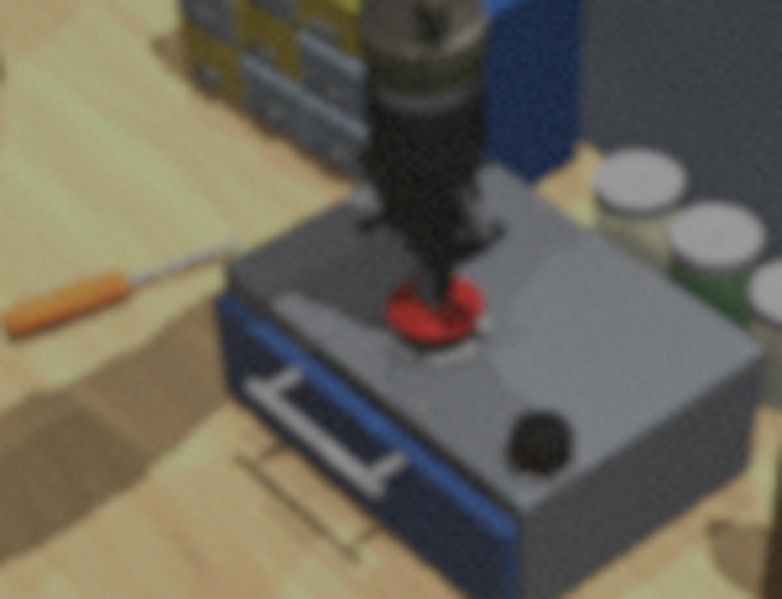

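View pics/o1.png

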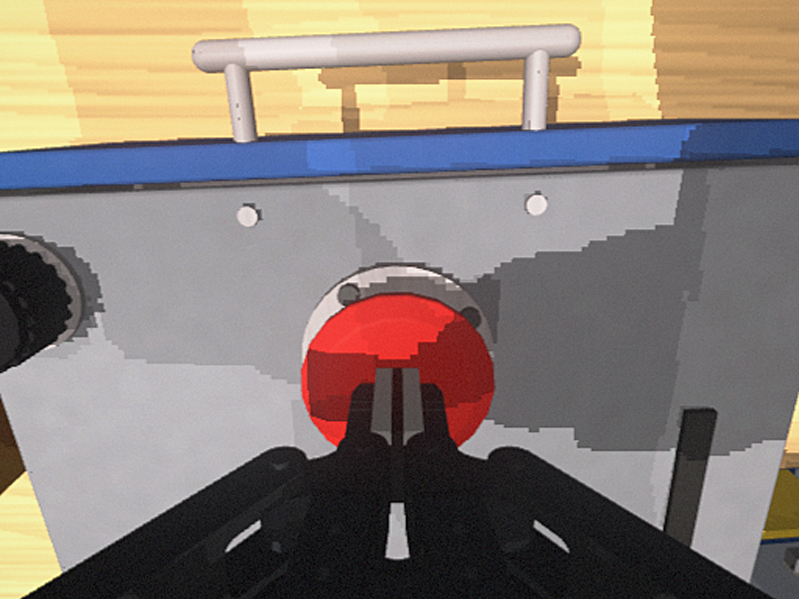

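Plunger head fell from 0.1814 to 0.1492, i.e. 32 mm, so it's at its stop. Release, retreat and check.

>>> {"method": "arm_command", "body": {"motion": [{"x": 0,"y": 0,"z": -10,"rx": 0,"ry": 0,"rz": 0,"hand": 1},{"x": 0,"y": 0,"z": -25,"rx": 0,"ry": 0,"rz": 0,"hand": 1},{"x": 0,"y": 0,"z": -50,"rx": 0,"ry": 0,"rz": 0,"hand": 1},{"x": 0,"y": 0,"z": -90,"rx": 0,"ry": 0,"rz": 0,"hand": 1},{"x": 20,"y": 0,"z": -130,"rx": 0,"ry": 0,"rz": 0,"hand": 1},{"x": 70,"y": 0,"z": -150,"rx": 0,"ry": 0,"rz": 0,"hand": 1},{"x": 120,"y": 0,"z": -160,"rx": 0,"ry": 0,"rz": 0,"hand": 1},{"x": 160,"y": -20,"z": -170,"rx": 0,"ry": 0,"rz": 0,"hand": 1},{"x": 200,"y": -60,"z": -180,"rx": 0,"ry": 0,"rz": 0,"hand": 1},{"x": 200,"y": -60,"z": -180,"rx": 0,"ry": 0,"rz": 0,"hand": 1}]}}

```text
clock: 55.62
tcp_pos: [0.4709, 0.1265, 0.2859]
orientation: [0.001, 0.001, 1.0, -0.0]
wrist_force: [1.1, 1.2, -0.4]
finger_gap: 0.0
```

```bash
python3 n.py p1.png
python3 - <<'E'
from h import *
np.set_printoptions(precision=4,suppress=True)
for n in ("side","scene"):
    P=cam(n); W=cloud(P); im=P["image"].astype(int); save(P,f"p_{n}.png")
    r=(im[...,0]>110)&(im[...,1]<70)&(abs(W[...,0]-.672)<.05)&(abs(W[...,1]-.188)<.05)
    print(n,r.sum(),np.percentile(W[r][:,2],[5,50,80,95]))
E
```

```text
[0.4709 0.1265 0.2859] 55.625
handle x@.184 [0.5574 0.561  0.5678]
shift xyz mm [-199.1   62.   105.8] rot [ 0.   0.1 -0.1] (alt rz +-180) j6 0.10
side 169 [0.1757 0.181  0.1827 0.1841]
scene 278 [0.1756 0.1797 0.1815 0.1833]
```

View pics/p_side.png

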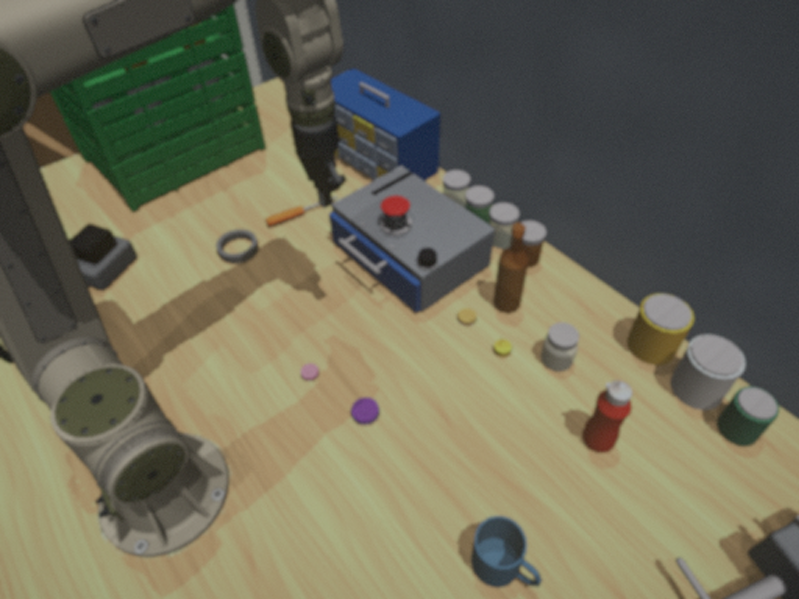

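View pics/p1.png

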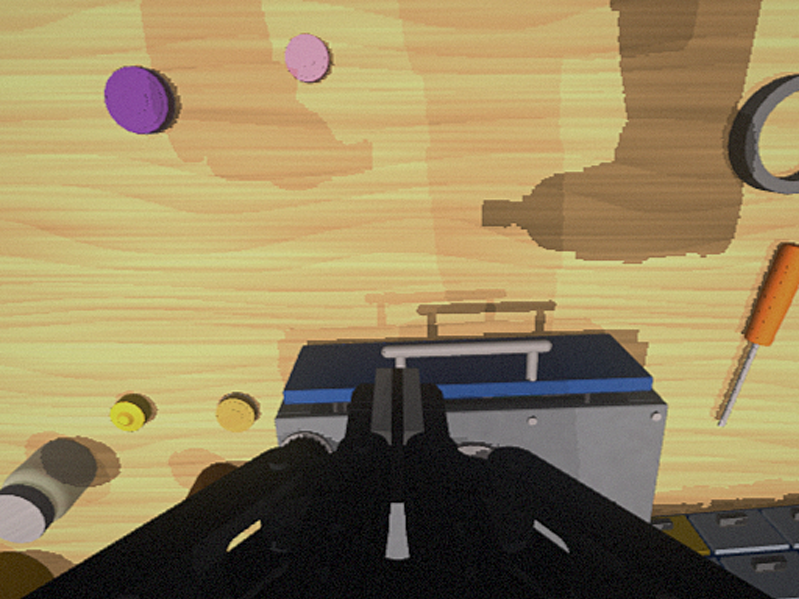

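The drawer is shut and the plunger is up (0.181). All bystanders and decoys are where they started, and the arm touches nothing.

```bash
python3 -c "
from workcell import hand_in
print(hand_in())"
```

```text
the job is handed in; nothing more can be done
None
```

The job is done and handed in at about 56 s. All six metal lids (dark, blue, green, red, tin and the larger gold) are in the drawer, the drawer is home, and the plunger was pressed to its stop and is up again. The drawer came freely at about 2.6 N, so I never touched the knob.

**Last checks**
- **Lids:** all six lay flat, one deep, side by side just before closing. My last tilt check was spoilt for blue and green because the gripper got in the way, and tin's was off too. For those three I relied on the picture and on their measured top heights after placing. The lids were not seen again once the drawer was shut.
- **Drawer:** the push ended at about 8 N with no further movement, and the handle is back at its starting position to within 1–2 mm.
- **Plunger:** the head went down 32 mm and resisted at 29 N with no further travel, then came back up to about 0.181 m.
- **Left alone:** the bottles, jar, mug, yellow cap and decoy lids (small gold, purple, pink) look undisturbed in the final pictures.

**What disagreed**
- **Finger tips:** they turned out to sit about 44 mm behind the reported tool point, which is not what the text says. My first grasp of the handle closed above the bar. I corrected all later moves for this from the camera measurements.
- **Blue lid:** it was knocked about 35 mm aside during the run, so I measured it again before grasping it.

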